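# Load the egg scale's ring weights and lock it

### The job

Set up the egg scale for grading: take the cap off its weight tube and set it aside, then drop every ring weight lying on the rubber mat into the tube so that they lie flat in one column. Put the cap back squarely on the tube, and only then turn the scale's black lock knob clockwise until it clicks past its detent. Do not knock the egg stand or the jar.

Things in the scene. Friction and masses are not known exactly. Their poses are not given: they have to be found in the camera images.
- scale: chrome egg scale, fixed to the table. Base 170 mm (x) by 220 mm (y), deck 35 mm above the table; origin under the centre of the base, z up. On the deck: an aluminium weight tube (axis at x -25, y -55 mm), a black lock knob (axis at x -25, y +55 mm), a round egg dish of 52 mm on a stem (centre at x +55, y -20 mm, top 62 mm above the table) and a dial housing (30 by 70 mm, centre x +65, y +65 mm, top 75 mm above the table).
- tube_floor (a point): centre of the floor inside the weight tube, 37 mm above the table; z up along the tube. The bore is 51 mm wide; 40 mm from floor to mouth, the top 6.5 mm of which flare out to a 59 mm wide funnel mouth. Outer diameter 59 mm, 67 mm at the mouth. Bore and rings are smooth (low friction).
- tube_mouth (a point): centre of the mouth of the weight tube, level with its upper rim, 77 mm above the table.
- cap: grey plastic cap of the tube, 70 g: a disc of 69 mm diameter and 6 mm thick with a round grip on top (18 mm diameter, 22 mm high) and a plug below (45 mm diameter, 9 mm deep). Origin on the axis at the underside of the disc, z up towards the grip; on the tube the origin lies at tube_mouth, on the table it stands on its plug with the origin 9 mm up. It only rests on the tube.
- knob (a joint): angle of the lock knob in rad, growing clockwise as seen from above. It starts between 0 and 0.2; from about 0.3 it turns against a sprung detent (about 0.15 N m) to the crest at 0.7, then snaps on by itself to its stop at 1.05 and stays there. Let go before the crest, it springs back.
- knob_grip (a point): on the knob's axis, at the height to grip it, 65 mm above the table; turns with the knob. The grip is an upright bar 44 mm long (along this point's x), 13 mm wide (along its y), its top 12 mm above this point; it stands on a 44 mm disc whose top is 16 mm below this point. At angle 0 the bar lies along the scale's x.
- mat: thin black rubber mat on which the ring weights lie, 220 mm (x) by 270 mm (y), 2 mm thick, fixed. Origin under its centre.
- ring1: flat steel ring weight, 48 mm outer diameter, 20 mm hole, 5 mm thick, 58 g (up to 30 % more or less). Origin at the centre of the ring, half-way up its thickness (4.5 mm above the table when it lies on the mat); z along the ring's axis; either face may be up. May be absent (None).
- ring2: flat steel ring weight, 48 mm outer diameter, 20 mm hole, 5 mm thick, 58 g (up to 30 % more or less). Origin at the centre of the ring, half-way up its thickness (4.5 mm above the table when it lies on the mat); z along the ring's axis; either face may be up. May be absent (None).
- ring3: flat steel ring weight, 48 mm outer diameter, 20 mm hole, 5 mm thick, 58 g (up to 30 % more or less). Origin at the centre of the ring, half-way up its thickness (4.5 mm above the table when it lies on the mat); z along the ring's axis; either face may be up. May be absent (None).
- ring4: flat steel ring weight, 48 mm outer diameter, 20 mm hole, 5 mm thick, 58 g (up to 30 % more or less). Origin at the centre of the ring, half-way up its thickness (4.5 mm above the table when it lies on the mat); z along the ring's axis; either face may be up. May be absent (None).
- ring5: flat steel ring weight, 48 mm outer diameter, 20 mm hole, 5 mm thick, 58 g (up to 30 % more or less). Origin at the centre of the ring, half-way up its thickness (4.5 mm above the table when it lies on the mat); z along the ring's axis; either face may be up. May be absent (None).
- ring6: flat steel ring weight, 48 mm outer diameter, 20 mm hole, 5 mm thick, 58 g (up to 30 % more or less). Origin at the centre of the ring, half-way up its thickness (4.5 mm above the table when it lies on the mat); z along the ring's axis; either face may be up. May be absent (None).
- stand: bystander: round wooden egg stand with rubber foot, 84 mm diameter, with an egg in it, 93 mm high in all. Origin at the centre of its underside. Leave alone.
- jar: bystander: glass jar with metal lid, 60 mm diameter, 90 mm high. Origin at the centre of its underside. Leave alone.
Mind the look-alikes: they are no part of the job. What is shaped like the ring2 but blue or purple is not meant. Leave any brown look-alike of the ring5 alone.

How it is judged:
On the way, in this order (a step that is already met when the one before it is completed fails the run):
1. the cap is off the tube, set down and let go (horizontal distance between cap and tube_mouth above 0.05 m and linear speed of cap below 0.02 m/s and contact force between cap and the fingers below 0.1 N and value of joint knob below 0.65 rad), for 0.2 s.
2. every ring weight lies flat in the tube, the knob not yet turned (horizontal distance between each of ring1, ring2, ring3, ring4, ring5, ring6 and tube_floor below 0.004 m and z of ring1 in the frame of tube_floor between 0.001 and 0.029 m and angle between the z axis of each of ring1, ring2, ring3, ring4, ring5, ring6 and the z axis of tube_floor, either way round below 0.12 rad and z of ring2 in the frame of tube_floor between 0.001 and 0.029 m and z of ring3 in the frame of tube_floor between 0.001 and 0.029 m and z of ring4 in the frame of tube_floor between 0.001 and 0.029 m and z of ring5 in the frame of tube_floor between 0.001 and 0.029 m and z of ring6 in the frame of tube_floor between 0.001 and 0.029 m and linear speed of each of ring1, ring2, ring3, ring4, ring5, ring6 below 0.02 m/s and value of joint knob below 0.65 rad), for 0.3 s.
3. the cap sits squarely on the tube again and is let go, the knob not yet turned (horizontal distance between cap and tube_mouth below 0.005 m and z of cap in the frame of tube_mouth between -0.003 and 0.003 m and angle between cap's own z axis and vertical below 0.1 rad and contact force between cap and the fingers below 0.1 N and value of joint knob below 0.65 rad), for 0.2 s.
4. the knob has clicked past its detent (value of joint knob above 0.95 rad), for 0.2 s.
At the end, for the whole second after the job is handed in: every ring weight present lies flat (within 0.12 rad) inside the tube, within 4 mm of its axis; the cap rests on the mouth, within 5 mm of its axis, within 3 mm of its seat and level within 0.1 rad; the knob stands past 0.95 rad; all at rest and let go (horizontal distance between each of ring1, ring2, ring3, ring4, ring5, ring6 and tube_floor below 0.004 m and z of ring1 in the frame of tube_floor between 0.001 and 0.029 m and angle between the z axis of each of ring1, ring2, ring3, ring4, ring5, ring6 and the z axis of tube_floor, either way round below 0.12 rad and z of ring2 in the frame of tube_floor between 0.001 and 0.029 m and z of ring3 in the frame of tube_floor between 0.001 and 0.029 m and z of ring4 in the frame of tube_floor between 0.001 and 0.029 m and z of ring5 in the frame of tube_floor between 0.001 and 0.029 m and z of ring6 in the frame of tube_floor between 0.001 and 0.029 m and linear speed of each of ring1, ring2, ring3, ring4, ring5, ring6, cap below 0.02 m/s and horizontal distance between cap and tube_mouth below 0.005 m and z of cap in the frame of tube_mouth between -0.003 and 0.003 m and angle between cap's own z axis and vertical below 0.1 rad and contact force between cap and the fingers below 0.1 N and value of joint knob above 0.95 rad); the robot touches nothing.
It fails at once if the egg stand or the jar is knocked (moved over 25 mm or tipped) (distance of any of stand, jar from where it was at the start of the episode above 0.025 m or angle between any of stand, jar's own z axis and vertical above 0.35 rad).
Of ring1, ring2, ring3, ring4, ring5, ring6 only 4 to 6 are there at a start; the rules pass over those that are not, and their reading is None.
At some moment in a run one of ring1, ring2, ring3, ring4, ring5, ring6, cap may be knocked a few centimetres aside while the robot is not near it.
Once in a run the grip may slacken for a moment while it holds something.
It also fails if it takes over 210 s, if anything falls off the work surface, if the arm or the gripper's body presses on something with over 40 N, if the wrist force passes 120 N, or if a joint passes its speed limit or range.

### The arm

A 6-joint arm with a two-finger parallel gripper is mounted at the origin on the work surface. World frame = base frame: x ahead of the robot, y to its left, z up, the work surface at z = 0. Lengths are in m, angles in rad, forces in N, time in s.
With the tool pointing down it reaches from about 0.425 to 0.95 m from the base axis. Payload 3.5 kg.
Tool frame: the origin (TCP) lies between the finger pads; the fingertips stand 17 mm ahead of it and the grasp point (between the pads) lies 2 mm behind it; z points along the fingers, y is the direction in which the jaws open and shut (so a half turn about z gives the same grasp; the last joint's range is limited). The gripper opens to 85 mm and grips with 20 to 120 N. Pads are 22 mm wide; open, the fingers measure 114 mm over their backs; the gripper's body (76 mm by 85 mm) begins 54 mm behind the grasp point. The pads swing forward as they close: fully open they stand 13 mm farther back than shut.
Start: joints at [-0.15, 0.286, 1.577, -0, 1.279, -0.15], TCP at [0.675, 0, 0.218] pointing down, gripper open.
Joint ranges: [-2.77, 2.77], [-0.9, 2.22], [0.21, 2.48], [-1.53, 4.67], [0.24, 2.81], [-2.84, 2.84]. Speed limits (rad/s): [2.79, 2.79, 3.14, 3.14, 3.14, 3.14].

### API

Orientations are given as a unit quaternion [x, y, z, w].
In Python, from plant import ctrl gives the robot as it stands.
- The arm moves only by the tool carry_out, never from a script. Its argument "commands" is a list of rows, each an object with "delta_pos": the shift along the tool's x, y, z in m, a list of three; "delta_rot": the turn, a rotation vector about the tool's x, y, z in rad, a list of three; "claw": the opening in per cent of the stroke, from 0 (shut) to 100 (fully open). A call has 1 to 8 rows; each row is the pose to reach, as a shift and turn from the pose measured when the call began, along the tool's axes at that moment; what a row does not reach only later rows make up. A row lasts 1/12 s, in which the tool goes at most 41.7 mm and 7.16 degrees, less where a joint would pass 70% of its speed; a pose out of reach is approached as far as the arm can. A call with a gripper value outside its range is refused whole. The fingers move at their own pace and stop on an object; "force" is the grip in N (left out, the last holds). Time passes only in rows, so rows that repeat a pose let the fingers close. It gives the time, the measured TCP pose, the force and the opening at its end, in the units of the state.
- ctrl.get_state(): the state, without advancing time (a new reading comes with each control period).
- ctrl.read_camera(name): name is "scene" or "side" or "wrist"; returns (picture, depth): 480x640x3 uint8, red, green, blue; 480x640 float32, m along the optical axis (not along the pixel's ray), 0 where there is no reading.
- ctrl.camera_info(name): a dict with "fx", "fy", "cx", "cy" (pixels), "rvec" (rotation vector, rad) and "tvec" (3), from world to camera coordinates, as OpenCV has them; the wrist camera has in their place "mount" (4x4, takes a point from camera to tool coordinates, whose origin is the TCP and whose axes are the flange's). Camera axes: x right, y down, z forward; pixel columns grow to the right and rows downward; lengths in m; the calibration is good to about 2 mm. A picture is of the moment at which its call begins: read the wrist's pose just before it. camera_info takes no time and is no camera call.
- ctrl.sign_off(): hands the job in, once; it reports no verdict.
The state is a dict: "time": time; "qpos": joint angles; "dq": joint speeds; "joint_efforts": joint torques, N m; "eef_pos": TCP position; "tcp_rot": TCP orientation; "contact_force": force on the tool from outside, world axes, zero at the start; "wrist_torque": the same for the moment, N m; "opening": opening from 0.0 (shut) to 1.0 (fully open).
Only numpy, scipy, OpenCV 4.12 (cv2) and the standard library are available. Lean on these libraries where they do the work, as an engineer would, in place of code of your own. Each camera call takes 0.05 s, during which the arm holds its last target.

## Working session

There is one attempt and no reset: what is moved stays moved. The work goes in short steps, Python scripts to look and compute and a tool call to move; the robot and the scene stay as the last step left them, time stands still between calls to the robot, and variables do not carry over. Pictures are saved under pics/ and viewed, and the job is handed in when it is done.

Besides the shell and the picture viewer there is one more tool, called after ">>>" as name(argument=value, ...) on one line, values as JSON. carry_out: Moves the arm, as the interface text tells. Its arguments: {"type":"object","properties":{"commands":{"type":"array"},"force":{"type":"number"}},"required":["commands"]}

```bash
ls; mkdir -p pics; cat > h.py <<'E'
import numpy as np,cv2
from scipy.spatial.transform import Rotation as R
from plant import ctrl
def cam2world(name,st=None):
    i=ctrl.camera_info(name)
    if 'mount' in i:
        st=st or ctrl.get_state()
        T=np.eye(4);T[:3,:3]=R.from_quat(st['tcp_rot']).as_matrix();T[:3,3]=st['eef_pos']
        return i,T@np.array(i['mount'])
    Rm=cv2.Rodrigues(np.array(i['rvec'],float))[0];T=np.eye(4);T[:3,:3]=Rm.T;T[:3,3]=-Rm.T@np.array(i['tvec']).ravel()
    return i,T
def shot(name,fn=None):
    st=ctrl.get_state();i,T=cam2world(name,st)
    p,d=ctrl.read_camera(name)
    if fn: cv2.imwrite('pics/'+fn,p[:,:,::-1])
    v,u=np.mgrid[0:480,0:640]
    P=np.stack([(u-i['cx'])/i['fx']*d,(v-i['cy'])/i['fy']*d,d,np.ones_like(d)],-1)@T.T
    return p,d,P[...,:3],i,T
def px2plane(i,T,u,v,z):
    r=T[:3,:3]@np.array([(u-i['cx'])/i['fx'],(v-i['cy'])/i['fy'],1]);o=T[:3,3]
    return o+r*(z-o[2])/r[2]
E
python3 - <<'E'
from h import *
print(ctrl.get_state())
for n in('scene','side','wrist'):
    p,d,P,i,T=shot(n,n+'0.png');print(n,i,T.round(3).tolist(),(d==0).mean())
    np.savez('/tmp/'+n+'0.npz',p=p,d=d,P=P,T=T)
E
```

```text
pics
{'time': 0.0, 'qpos': array([-1.49995171e-01,  2.87176003e-01,  1.57819072e+00, -9.35973390e-06,
        1.27862536e+00, -1.50015041e-01]), 'dq': array([-0.00054692,  0.00013388, -0.00185011, -0.00074466,  0.00130414,
        0.00136917]), 'joint_efforts': array([-1.79628755e-04, -4.05981302e+01, -2.92628127e+01, -1.54224781e-04,
        5.81841552e-03,  3.74769741e-06]), 'eef_pos': array([6.74299384e-01, 1.36358256e-04, 2.16832913e-01]), 'tcp_rot': array([ 0.70709829,  0.70711425, -0.00071563, -0.00096292]), 'contact_force': array([-0.40539079, -0.41813607, -0.07557197]), 'wrist_torque': array([-0.04017519,  0.02427837,  0.02138033]), 'opening': 0.9934871229254333}
scene {'fx': 511.80222954444, 'fy': 511.80222954444, 'cx': 317.6538720124486, 'cy': 247.69120262160538, 'rvec': array([ 1.05075249,  2.53086635, -0.86770308]), 'tvec': array([ 0.40340938, -0.26029553,  1.36578412])} [[-0.702, 0.553, -0.449, 1.041], [0.712, 0.558, -0.426, 0.439], [0.016, -0.619, -0.786, 0.905], [0.0, 0.0, 0.0, 1.0]] 0.003990885416666667
side {'fx': 488.22552892888166, 'fy': 488.22552892888166, 'cx': 3
[... 178 characters left out ...]
0.34], [-0.377, 0.487, -0.787, 0.648], [0.007, -0.849, -0.529, 0.511], [0.0, 0.0, 0.0, 1.0]] 0.003837890625
wrist {'fx': 386.39294733572785, 'fy': 386.39294733572785, 'cx': 313.1863235203183, 'cy': 240.40166553315592, 'mount': array([[-2.19237604e-04, -9.53774937e-01, -3.00521748e-01,
         7.66406238e-02],
       [ 9.99999911e-01, -1.00748404e-04, -4.09774941e-04,
         5.97980492e-04],
       [ 3.60555982e-04, -3.00521811e-01,  9.53774874e-01,
        -1.56785126e-01],
       [ 0.00000000e+00,  0.00000000e+00,  0.00000000e+00,
         1.00000000e+00]])} [[1.0, 0.001, -0.002, 0.675], [-0.0, -0.954, -0.3, 0.077], [-0.003, 0.3, -0.954, 0.374], [0.0, 0.0, 0.0, 1.0]] 0.003948567708333333
```

View pics/scene0.png

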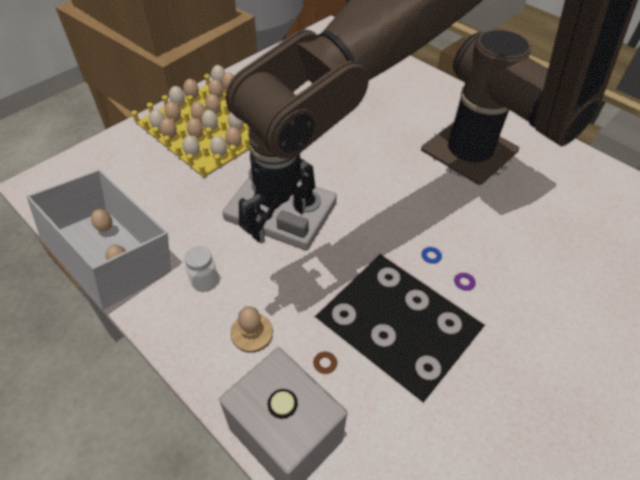

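View pics/side0.png

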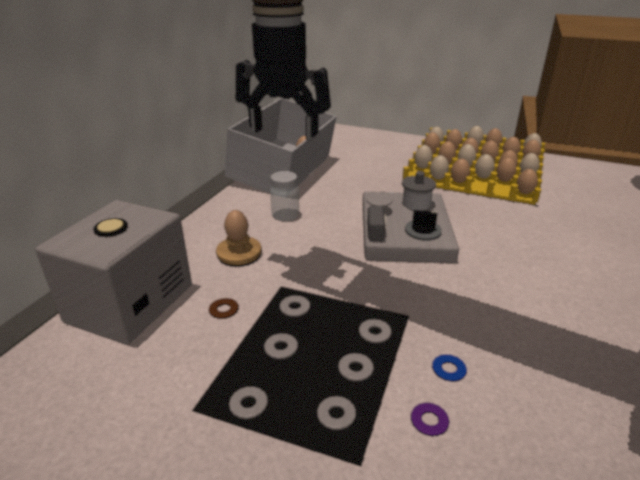

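View pics/wrist0.png

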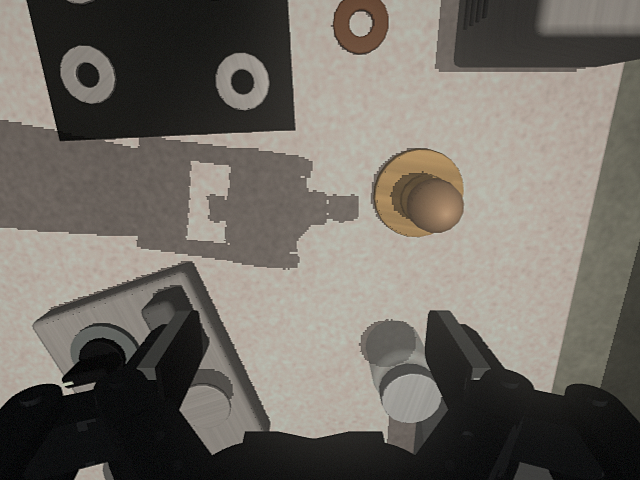

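Six grey rings lie on the black mat. In the side view they are at about (294,306), (375,330), (281,346), (355,367), (248,403) and (336,413). The brown ring at (224,308), blue at (449,368) and purple at (430,418) are decoys. The capped tube is at (419,190), the knob at (424,225), the stand at (238,240) and the jar at (285,195).

```bash
python3 - <<'E'
from h import *
for n in('scene','side','wrist'):
    D=np.load(f'/tmp/{n}0.npz');p=D['p'].astype(int);P=D['P'];T=D['T'];i=ctrl.camera_info(n)
    hsv=cv2.cvtColor(D['p'],cv2.COLOR_RGB2HSV)
    dark=(hsv[...,2]<50)&(abs(P[...,2])<.02)&(P[...,0]>.3)
    k,l,s,c=cv2.connectedComponentsWithStats(dark.astype(np.uint8))
    j=[a for a in range(1,k) if s[a,4]>2000]
    for a in j:
        m=(l==a).astype(np.uint8);cs,_=cv2.findContours(m,cv2.RETR_CCOMP,cv2.CHAIN_APPROX_NONE)
        big=max(cs,key=cv2.contourArea); hull=cv2.convexHull(big)
        W=np.array([px2plane(i,T,u,v,.002)[:2] for u,v in hull[:,0]])
        print(n,'mat',s[a],cv2.minAreaRect(W.astype(np.float32)*1000))
        fill=cv2.fillPoly(np.zeros_like(m),[hull],1)
        ring=(fill==1)&(hsv[...,2]>80)&(P[...,2]<.02)
        k2,l2,s2,c2=cv2.connectedComponentsWithStats(ring.astype(np.uint8))
        for b in range(1,k2):
            if s2[b,4]<150: continue
            cc,_=cv2.findContours((l2==b).astype(np.uint8),cv2.RETR_EXTERNAL,cv2.CHAIN_APPROX_NONE)
            W=np.array([px2plane(i,T,u,v,.0065)[:2] for u,v in cc[0][:,0]])*1000
            (x,y),r=cv2.minEnclosingCircle(W.astype(np.float32))
            e=cv2.fitEllipse(W.astype(np.float32))
            print('  ring',c2[b].round(),'c',np.round((x,y),1),'r',round(r,1),np.round(e[0],1),np.round(e[1],1),np.median(P[...,2][l2==b]).round(4))
# scale from side
for n in('side','scene'):
    D=np.load(f'/tmp/{n}0.npz');P=D['P']
    reg=(P[...,0]>.35)&(P[...,0]<.65)&(P[...,1]<0.02)&(P[...,1]>-.4)
    m=reg&(abs(P[...,2]-.035)<.006)
    k,l,s,c=cv2.connectedComponentsWithStats(m.astype(np.uint8));a=1+s[1:,4].argmax()
    q=P[l==a][:,:2]*1000;print(n,'deck',len(q),cv2.minAreaRect(q.astype(np.float32)),np.median(P[l==a][:,2]))
    for zl,zh in((.055,.068),(.068,.08),(.08,.088),(.098,.112)):
        m=reg&(P[...,2]>zl)&(P[...,2]<zh)
        k,l,s,c=cv2.connectedComponentsWithStats(m.astype(np.uint8))
        for b in range(1,k):
            if s[b,4]>25: print(zl,s[b].tolist(),np.median(P[l==b],0).round(4))
E
```

```text
scene mat [ 317  255  166  145 8915] ((540.1552124023438, 197.53363037109375), (212.6553955078125, 264.57550048828125), 2.618722438812256)
  ring [388. 277.] c [475.  114.1] r 26.1 [474.7 114.3] [48.1 50.5] 0.0061
  ring [417. 299.] c [477.7 192.9] r 25.8 [477.6 192.9] [48.1 50. ] 0.0065
  ring [343. 314.] c [610.3 108.8] r 25.7 [610.3 108.8] [47.8 50.1] 0.0058
  ring [449. 323.] c [474.5 273.9] r 25.9 [474.6 273.2] [48.  50.1] 0.0063
  ring [383. 335.] c [590.1 197.4] r 25.6 [590.4 196.9] [48.  49.4] 0.0063
  ring [428. 367.] c [583.4 301.3] r 25.3 [583.3 301.3] [48.  49.3] 0.0063
side mat [  194   288   215   177 17783] ((540.7420654296875, 196.1705780029297), (217.21278381347656, 269.7214050292969), 2.436530828475952)
  ring [294. 305.] c [611.5 107.7] r 24.9 [611.4 107.8] [46.6 47.8] 0.0081
  ring [375. 330.] c [476.  113.2] r 24.6 [476.  113.3] [46.9 47.7] 0.0081
  ring [280. 345.] c [592.3 196.2] r 25.1 [591.7 195.7] [46.7 47.7] 0.008
  ring [355. 366.] c [478.9 192.3] r 24.7 [478.9 192.1] [46. 48.] 0.008
  ring [248. 402.] c [584.8 300.6] r 24.4 [584.8 300.6] [46.4 47.4] 0.008
[... 602 characters left out ...]
9  0.0634]
0.055 [412, 215, 25, 10, 150] [ 0.4654 -0.1422  0.0616]
0.055 [367, 225, 18, 9, 110] [ 0.5366 -0.0756  0.0613]
0.068 [402, 186, 31, 11, 112] [ 0.4976 -0.2249  0.0724]
0.068 [367, 206, 19, 22, 354] [ 0.5447 -0.0985  0.0757]
0.068 [413, 210, 24, 9, 180] [ 0.4656 -0.1436  0.0756]
0.08 [401, 175, 35, 17, 405] [ 0.5001 -0.2416  0.0845]
0.098 [415, 171, 9, 8, 59] [ 0.5031 -0.2468  0.1047]
scene deck 1239 ((488.8989562988281, -138.60987854003906), (173.4139862060547, 109.8554916381836), 19.197172164916992) 0.03459910954396339
0.055 [261, 205, 7, 7, 27] [ 0.5619 -0.1807  0.0623]
0.055 [276, 219, 33, 14, 129] [ 0.5574 -0.0977  0.0619]
0.068 [276, 210, 33, 19, 357] [ 0.5481 -0.1055  0.0738]
```

>>> carry_out(commands=[{"delta_pos": [-0.249,-0.171,0.01],"delta_rot": [0,0,0],"claw": 50},{"delta_pos": [-0.249,-0.171,0.01],"delta_rot": [0,0,0],"claw": 50},{"delta_pos": [-0.249,-0.171,0.01],"delta_rot": [0,0,0],"claw": 50},{"delta_pos": [-0.249,-0.171,0.01],"delta_rot": [0,0,0],"claw": 50},{"delta_pos": [-0.249,-0.171,0.01],"delta_rot": [0,0,0],"claw": 50},{"delta_pos": [-0.249,-0.171,0.01],"delta_rot": [0,0,0],"claw": 50},{"delta_pos": [-0.249,-0.171,0.01],"delta_rot": [0,0,0],"claw": 50},{"delta_pos": [-0.249,-0.171,0.01],"delta_rot": [0,0,0],"claw": 50}], force=40)

```text
time: 0.82
eef_pos: [0.5004, -0.2526, 0.2068]
tcp_rot: [0.709, 0.706, -0.002, -0.001]
contact_force: [1.6, 0.3, 0.4]
opening: 0.498
```

```bash
python3 - <<'E'
from h import *
D=np.load('/tmp/side0.npz');P=D['P']
for nm,r in(('jar',(260,165,310,225)),('stand',(210,200,270,270))):
    q=P[r[1]:r[3],r[0]:r[2]].reshape(-1,3);q=q[q[:,2]>.02];print(nm,q.min(0),q.max(0),np.median(q,0))
p,d,P,i,T=shot('wrist','w1.png');np.savez('/tmp/w1.npz',p=p,d=d,P=P,T=T)
s=ctrl.get_state();print(s['eef_pos'],s['tcp_rot'],s['opening'],s['time'],s['contact_force'])
E
```

```text
jar [ 0.33956745 -0.359775    0.02002158] [0.85869953 0.64772581 0.51068616] [ 0.76382827 -0.15049832  0.06034413]
stand [ 0.33956745 -0.00660626  0.02007204] [0.79271859 0.64772581 0.51068616] [0.76426435 0.02084466 0.06582742]
[ 0.50077629 -0.25234263  0.20685114] [ 0.70892636  0.70528039 -0.00136053 -0.00106847] 0.5048751751817069 0.8667 [-0.67355215 -0.61162794  0.41022574]
```

View pics/w1.png

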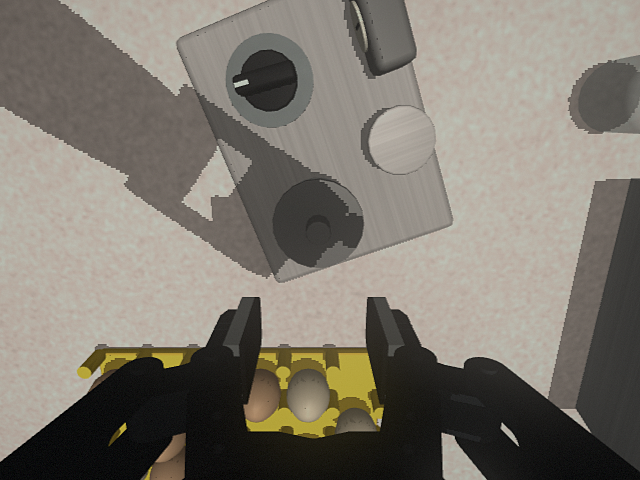

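```bash
python3 - <<'E'
from h import *
D=np.load('/tmp/w1.npz');P=D['P'];p=D['p'];T=D['T'];i=ctrl.camera_info('wrist')
def comp(zl,zh,win):
    u0,v0,u1,v1=win;m=np.zeros((480,640),np.uint8);m[v0:v1,u0:u1]=((P[...,2]>zl)&(P[...,2]<zh))[v0:v1,u0:u1]
    k,l,s,c=cv2.connectedComponentsWithStats(m);a=1+s[1:,4].argmax();return (l==a).astype(np.uint8)
for nm,z,zl,zh,w in(('cap',.083,.078,.09,(250,160,380,280)),('grip',.105,.098,.115,(280,190,350,260)),('kdisc',.049,.042,.06,(200,10,330,140)),('bar',.077,.066,.088,(200,10,330,140)),('dish',.062,.055,.07,(350,90,450,190)),('dial',.075,.068,.085,(330,0,430,90))):
    m=comp(zl,zh,w);cs,_=cv2.findContours(m,cv2.RETR_EXTERNAL,cv2.CHAIN_APPROX_NONE)
    c=max(cs,key=cv2.contourArea);W=np.array([px2plane(i,T,u,v,z)[:2] for u,v in c[:,0]],np.float32)*1000
    print(nm,m.sum(),np.median(P[m>0],0).round(4),'circ',cv2.minEnclosingCircle(W),'ell',cv2.fitEllipse(W),'rect',cv2.minAreaRect(W))
m=(abs(P[...,2]-.035)<.006).astype(np.uint8);k,l,s,c=cv2.connectedComponentsWithStats(m);a=1+s[1:,4].argmax()
cs,_=cv2.findContours((l==a).astype(np.uint8),cv2.RETR_EXTERNAL,cv2.CHAIN_APPROX_NONE);c=max(cs,key=cv2.contourArea);W=np.array([px2plane(i,T,u,v,.035)[:2] for u,v in c[:,0]],np.float32)*1000
print('deck',cv2.minAreaRect(W))
# opening/finger: pad points
q=P[295:345,225:400].reshape(-1,3);
# tool coords of pad tips
s=ctrl.get_state();Rt=R.from_quat(s['tcp_rot']).as_matrix()
tp=(P-s['eef_pos'])@Rt
for w in((225,290,270,345),(360,290,400,345)):
    t=tp[w[1]:w[3],w[0]:w[2]].reshape(-1,3);t=t[(abs(t[:,2])<.04)&(abs(t[:,0])<.03)];print('finger',np.percentile(t,[1,50,99],axis=0).round(4).tolist())
E
```

```text
cap 5754 [ 0.504  -0.2485  0.084 ] circ ((504.00885009765625, -251.89260864257812), 34.61895751953125) ell ((503.9599609375, -251.9340362548828), (67.69389343261719, 68.50019836425781), 1.2777141332626343) rect ((503.9761962890625, -251.99002075195312), (68.40148162841797, 67.91449737548828), 89.77509307861328)
grip 522 [ 0.5038 -0.2507  0.1058] circ ((504.0814514160156, -250.90017700195312), 9.629904747009277) ell ((503.9192810058594, -251.12460327148438), (16.94780921936035, 18.618114471435547), 2.75651216506958) rect ((503.8382873535156, -250.75454711914062), (18.844417572021484, 16.769094467163086), 89.81694793701172)
kdisc 3478 [ 0.4682 -0.151   0.0434] circ ((467.591064453125, -149.14332580566406), 33.252864837646484) ell ((467.6888732910156, -149.55555725097656), (59.08083724975586, 63.56007766723633), 21.253768920898438) rect ((467.94134521484375, -148.9196319580078), (65.28312683105469, 65.61077880859375), 16.878562927246094)
bar 1353 [ 0.4675 -0.1492  0.0777] circ ((467.2134704589844, -149.05966186523438), 22.04619026184082) ell ((467.372314453125, -149.09173583984375), (14
[... 391 characters left out ...]
3287353515625, -192.04290771484375), (50.53004837036133, 50.91154479980469), 89.77191925048828)
dial 3259 [ 0.55   -0.1208  0.0756] circ ((548.6536254882812, -120.37332153320312), 26.77965545654297) ell ((549.9849853515625, -121.29299926757812), (33.4849967956543, 51.93057632446289), 31.419042587280273) rect ((549.3143310546875, -120.41061401367188), (32.903499603271484, 47.88719940185547), 19.317476272583008)
deck ((508.8190002441406, -191.6143035888672), (167.51515197753906, 216.7713165283203), 19.727100372314453)
finger [[-0.0084, -0.0327, -0.0399], [0.0086, -0.023, -0.0292], [0.0109, -0.0209, -0.0171]]
finger [[-0.0086, 0.0214, -0.0397], [0.0097, 0.023, -0.029], [0.011, 0.0324, -0.0171]]
```

```bash
cat >> h.py <<'E'
def comp(P,zl,zh,win):
    u0,v0,u1,v1=win;m=np.zeros((480,640),np.uint8);m[v0:v1,u0:u1]=((P[...,2]>zl)&(P[...,2]<zh))[v0:v1,u0:u1]
    k,l,s,c=cv2.connectedComponentsWithStats(m);a=1+s[1:,4].argmax();return (l==a).astype(np.uint8)
def outl(i,T,m,z):
    cs,_=cv2.findContours(m,cv2.RETR_EXTERNAL,cv2.CHAIN_APPROX_NONE)
    c=max(cs,key=cv2.contourArea);return np.array([px2plane(i,T,u,v,z)[:2] for u,v in c[:,0]],np.float32)*1000
def go(*w,yaw=None):
    "tool-frame delta to a world target"
    s=ctrl.get_state();Rt=R.from_quat(s['tcp_rot']).as_matrix();print('t',round(s['time'],2),'at',s['eef_pos'].round(4),'op',round(s['opening'],3),'F',s['contact_force'].round(1),'jawyaw',np.degrees(np.arctan2(Rt[1,1],Rt[0,1])).round(2),'tilt',Rt[:,2].round(4),'q',s['qpos'].round(2))
    for t in w: print('  target',t,'delta',((np.array(t)-s['eef_pos'])@Rt).round(4).tolist())
    # rotvec to pure down with jaw axis at yaw
    y=np.radians(0 if yaw is None else yaw);Y=np.array([np.cos(y),np.sin(y),0]);Z=np.array([0,0,-1.]);X=np.cross(Y,Z)
    Rd=np.stack([X,Y,Z],1);print('  rot to down/yaw',(R.from_matrix(Rt.T@Rd).as_rotvec()).round(4).tolist())
E
python3 - <<'E'
from h import *
p,d,P,i,T=shot('wrist')
for nm,z,zl,zh,w in(('cap',.083,.078,.09,(250,160,380,280)),('grip',.105,.098,.115,(280,190,350,260)),('bar',.077,.066,.088,(200,10,330,140)),('dish',.062,.055,.07,(350,90,450,190))):
    W=outl(i,T,comp(P,zl,zh,w),z);print(nm,cv2.fitEllipse(W),cv2.minAreaRect(W))
go([.5037,-.2495,.15],[.5037,-.2495,.1025])
E
```

```text
cap ((503.9605712890625, -251.87551879882812), (67.79682922363281, 68.43325805664062), 3.0194685459136963) ((504.06170654296875, -251.70254516601562), (68.39989471435547, 68.43114471435547), 89.7776107788086)
grip ((503.8831481933594, -251.09933471679688), (17.136457443237305, 18.469589233398438), 178.91383361816406) ((503.81427001953125, -251.07037353515625), (17.247892379760742, 18.877857208251953), 8.231629371643066)
bar ((467.3486022949219, -149.10182189941406), (14.663094520568848, 53.02975845336914), 104.33990478515625) ((467.2545166015625, -149.1826934814453), (43.70519256591797, 13.834532737731934), 14.560833930969238)
dish ((567.1932373046875, -192.10379028320312), (50.421409606933594, 50.78232955932617), 84.89981079101562) ((567.1707153320312, -192.1431121826172), (49.847862243652344, 50.93513107299805), 89.72176361083984)
t 0.92 at [ 0.5022 -0.2505  0.207 ] op 0.498 F [ 0.2  0.6 -0.8] jawyaw -0.24 tilt [-2.2e-03  8.0e-04 -1.0e+00] q [-0.64  0.05  1.87 -0.    1.23 -0.64]
  target [0.5037, -0.2495, 0.15] delta [0.0009, 0.0016, 0.057]
  target [0.5037, -0.2495, 0.1025] delta [0.0009, 0.0018, 0.1045]
  rot to down/yaw [-0.0022, -0.0008, -0.0042]
```

```bash
cat >> h.py <<'E'
def avgstate(n=6):
    S=[]
    for k in range(n):
        S.append(ctrl.get_state());ctrl.read_camera('side')
    return S
E
python3 - <<'E'
from h import *
S=avgstate(8)
print(np.array([s['eef_pos'] for s in S]).round(4).tolist())
print(np.array([s['tcp_rot'] for s in S]).round(4).tolist())
print(np.array([s['contact_force'] for s in S]).round(1).tolist())
E
```

```text
[[0.5022, -0.2505, 0.207], [0.5031, -0.2492, 0.2072], [0.5037, -0.2484, 0.2073], [0.5041, -0.2479, 0.2073], [0.5043, -0.2476, 0.2074], [0.5043, -0.2475, 0.2074], [0.5043, -0.2476, 0.2074], [0.5042, -0.2477, 0.2073]]
[[0.7086, 0.7056, -0.0005, -0.0011], [0.7079, 0.7063, -0.0002, -0.001], [0.7073, 0.7069, -0.0002, -0.0009], [0.7068, 0.7074, -0.0002, -0.0009], [0.7065, 0.7077, -0.0003, -0.0008], [0.7063, 0.7079, -0.0004, -0.0008], [0.7063, 0.7079, -0.0004, -0.0008], [0.7063, 0.7079, -0.0005, -0.0008]]
[[0.2, 0.6, -0.8], [0.4, -1.1, -0.2], [0.2, 0.1, -0.9], [-0.1, 1.1, 0.0], [0.0, -0.3, 0.1], [0.4, 0.1, 0.5], [-0.0, -0.0, -0.2], [-0.6, 0.2, 0.2]]
```

```bash
python3 - <<'E'
from h import *
for r in range(2):
  p,d,P,i,T=shot('wrist')
  for nm,z,zl,zh,w in(('cap',.083,.078,.09,(250,160,380,280)),('grip',.105,.098,.115,(280,190,350,260)),('bar',.077,.066,.088,(200,10,330,140)),('dish',.062,.055,.07,(350,90,450,190))):
    W=outl(i,T,comp(P,zl,zh,w),z);print(nm,np.round(cv2.fitEllipse(W)[0],1),cv2.minAreaRect(W))
go([.5040,-.249,.15],[.5040,-.249,.1025])
E
```

```text
cap [ 504.  -251.8] ((504.1401062011719, -251.490966796875), (68.2500228881836, 68.33030700683594), 0.15100571513175964)
grip [ 503.9 -251.1] ((503.7813415527344, -250.98155212402344), (17.805946350097656, 18.392677307128906), 44.20936584472656)
bar [ 467.5 -149. ] ((467.2813415527344, -149.0970001220703), (43.86695098876953, 13.7245454788208), 14.49143123626709)
dish [ 567.2 -192.1] ((567.0712890625, -192.02560424804688), (50.580543518066406, 51.125816345214844), 47.311702728271484)
cap [ 503.9 -251.9] ((504.0420227050781, -251.6778106689453), (68.21315002441406, 68.32526397705078), 0.1342976689338684)
grip [ 504.  -251.1] ((504.1431579589844, -250.94232177734375), (16.89710235595703, 18.34222412109375), 0.11708930879831314)
bar [ 467.4 -149. ] ((467.25836181640625, -149.09190368652344), (43.95948791503906, 13.611735343933105), 14.687350273132324)
dish [ 567.2 -192.1] ((566.9093627929688, -192.0791473388672), (51.25981140136719, 49.69879913330078), 0.10144402831792831)
t 1.42 at [ 0.5039 -0.2482  0.2073] op 0.5 F [ 0.5 -0.3 -0.1] jawyaw 0.08 tilt [-1.9e-03  4.0e-04 -1.0e+00] q [-0.64  0.05  1.87 -0.    1.23 -0.64]
  target [0.504, -0.249, 0.15] delta [-0.0008, 0.0002, 0.0573]
  target [0.504, -0.249, 0.1025] delta [-0.0009, 0.0003, 0.1048]
  rot to down/yaw [-0.0019, -0.0004, 0.0013]
```

>>> carry_out(commands=[{"delta_pos": [-0.002,0,0.035],"delta_rot": [-0.0019,0,0],"claw": 50},{"delta_pos": [-0.002,0,0.07],"delta_rot": [-0.0019,0,0],"claw": 50},{"delta_pos": [-0.002,0,0.095],"delta_rot": [-0.0019,0,0],"claw": 50},{"delta_pos": [-0.002,0,0.104],"delta_rot": [-0.0019,0,0],"claw": 50},{"delta_pos": [-0.002,0,0.104],"delta_rot": [-0.0019,0,0],"claw": 50},{"delta_pos": [-0.002,0,0.104],"delta_rot": [-0.0019,0,0],"claw": 50},{"delta_pos": [-0.002,0,0.104],"delta_rot": [-0.0019,0,0],"claw": 50},{"delta_pos": [-0.002,0,0.104],"delta_rot": [-0.0019,0,0],"claw": 35}], force=40)

```text
time: 2.08
eef_pos: [0.5052, -0.2512, 0.1059]
tcp_rot: [0.707, 0.708, 0.0, 0.002]
contact_force: [-0.2, -0.8, -0.2]
opening: 0.372
```

>>> carry_out(commands=[{"delta_pos": [0,0,0],"delta_rot": [0,0,0],"claw": 15},{"delta_pos": [0,0,0],"delta_rot": [0,0,0],"claw": 15},{"delta_pos": [0,0,0],"delta_rot": [0,0,0],"claw": 15},{"delta_pos": [0,0,0],"delta_rot": [0,0,0],"claw": 10},{"delta_pos": [0,0,0],"delta_rot": [0,0,0],"claw": 10}])

```text
time: 2.5
eef_pos: [0.5052, -0.2512, 0.1061]
tcp_rot: [0.707, 0.708, 0.0, 0.002]
contact_force: [-0.2, -0.6, -0.2]
opening: 0.104
```

```bash
python3 - <<'E'
from h import *
p,d,P,i,T=shot('wrist','w2.png')
go([.504,-.2505,.16])
E
```

```text
t 2.55 at [ 0.5051 -0.2511  0.1059] op 0.096 F [-0.1 -0.6  0.1] jawyaw 0.08 tilt [ 0.0037 -0.0023 -1.    ] q [-0.64  0.16  1.94  0.    1.03 -0.64]
  target [0.504, -0.2505, 0.16] delta [0.0005, -0.0009, -0.0541]
  rot to down/yaw [0.0036, 0.0023, 0.0014]
```

View pics/w2.png

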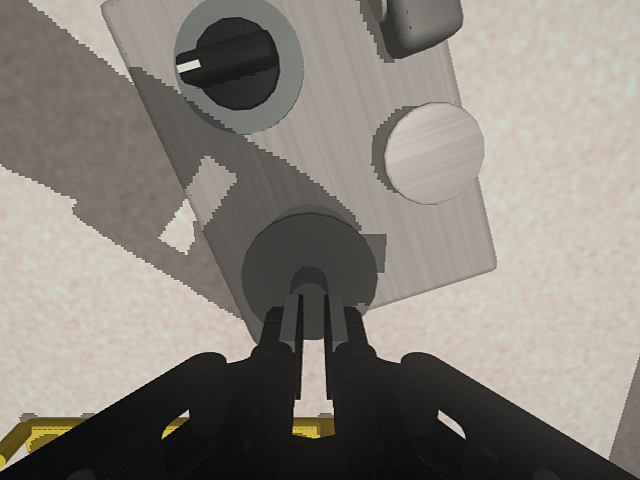

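```bash
python3 - <<'E'
from h import *
p,d,P,i,T=shot('wrist')
s=ctrl.get_state();Rt=R.from_quat(s['tcp_rot']).as_matrix();tp=(P-s['eef_pos'])@Rt
for v in range(255,345,6): print(v,[(u,(tp[v,u]*1000).round().tolist()) for u in (296,310,330)])
p,d,P,i,T=shot('side','s2.png')
cv2.imwrite('pics/s2c.png',cv2.resize(p[100:280,300:520,::-1],None,fx=3,fy=3))
E
```

```text
255 [(296, [13.0, -8.0, 21.0]), (310, [13.0, -1.0, 22.0]), (330, [13.0, 9.0, 22.0])]
261 [(296, [10.0, -8.0, 22.0]), (310, [10.0, -1.0, 22.0]), (330, [10.0, 9.0, 21.0])]
267 [(296, [7.0, -8.0, 22.0]), (310, [8.0, -1.0, 19.0]), (330, [6.0, 9.0, 22.0])]
273 [(296, [4.0, -8.0, 19.0]), (310, [8.0, -1.0, 11.0]), (330, [3.0, 9.0, 22.0])]
279 [(296, [5.0, -7.0, 9.0]), (310, [8.0, -1.0, 4.0]), (330, [0.0, 9.0, 21.0])]
285 [(296, [5.0, -7.0, 4.0]), (310, [6.0, -1.0, 0.0]), (330, [-3.0, 9.0, 22.0])]
291 [(296, [4.0, -7.0, 0.0]), (310, [4.0, -1.0, -0.0]), (330, [-7.0, 9.0, 22.0])]
297 [(296, [11.0, -6.0, -21.0]), (310, [1.0, -1.0, -1.0]), (330, [11.0, 7.0, -21.0])]
303 [(296, [10.0, -6.0, -25.0]), (310, [-2.0, -1.0, -1.0]), (330, [10.0, 7.0, -24.0])]
309 [(296, [11.0, -6.0, -31.0]), (310, [-5.0, -1.0, 0.0]), (330, [11.0, 7.0, -31.0])]
315 [(296, [11.0, -5.0, -35.0]), (310, [-9.0, -1.0, 1.0]), (330, [11.0, 6.0, -35.0])]
321 [(296, [10.0, -5.0, -39.0]), (310, [-24.0, -1.0, 22.0]), (330, [10.0, 6.0, -39.0])]
327 [(296, [11.0, -5.0, -44.0]), (310, [-27.0, -1.0, 22.0]), (330, [10.0, 6.0, -43.0])]
333 [(296, [10.0, -5.0, -47.0]), (310, [-30.0, -1.0, 21.0]), (330, [10.0, 6.0, -47.0])]
339 [(296, [10.0, -5.0, -50.0]), (310, [-34.0, -1.0, 22.0]), (330, [10.0, 6.0, -50.0])]
```

View pics/s2c.png

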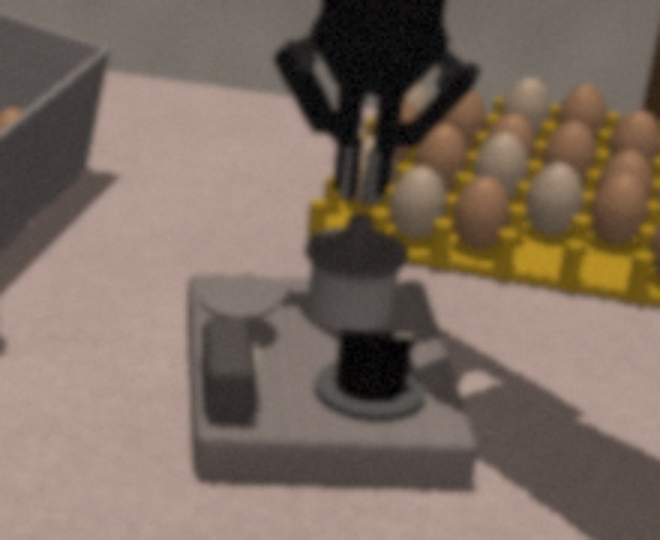

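```bash
python3 - <<'E'
from h import *
p,d,P,i,T=shot('side')
cv2.imwrite('pics/s3c.png',cv2.resize(p[110:200,385:460,::-1],None,fx=8,fy=6))
for v in range(130,190,4): print(v,[(u,(P[v,u]*1000).round().tolist()) for u in (416,421,426)])
s=ctrl.get_state();print(s['opening'],s['eef_pos'])
p,d,P,i,T=shot('scene','sc3.png')
E
```

```text
130 [(416, [516.0, -236.0, 197.0]), (421, [507.0, -239.0, 197.0]), (426, [498.0, -237.0, 199.0])]
134 [(416, [515.0, -234.0, 190.0]), (421, [873.0, -2188.0, -517.0]), (426, [496.0, -234.0, 193.0])]
138 [(416, [515.0, -239.0, 180.0]), (421, [597.0, -725.0, 1.0]), (426, [496.0, -236.0, 184.0])]
142 [(416, [515.0, -241.0, 171.0]), (421, [573.0, -605.0, 35.0]), (426, [495.0, -239.0, 175.0])]
146 [(416, [513.0, -238.0, 165.0]), (421, [549.0, -484.0, 71.0]), (426, [494.0, -240.0, 167.0])]
150 [(416, [513.0, -240.0, 156.0]), (421, [546.0, -475.0, 64.0]), (426, [494.0, -240.0, 159.0])]
154 [(416, [512.0, -239.0, 148.0]), (421, [544.0, -467.0, 57.0]), (426, [493.0, -244.0, 149.0])]
158 [(416, [511.0, -238.0, 141.0]), (421, [542.0, -462.0, 49.0]), (426, [493.0, -246.0, 140.0])]
162 [(416, [511.0, -243.0, 130.0]), (421, [500.0, -239.0, 134.0]), (426, [492.0, -245.0, 133.0])]
166 [(416, [509.0, -239.0, 124.0]), (421, [499.0, -239.0, 125.0]), (426, [530.0, -477.0, 24.0])]
170 [(416, [552.0, -469.0, 13.0]), (421, [541.0, -475.0, 12.0]), (426, [518.0, -411.0, 43.0])]
174 [(416, [509.0, -246.0, 104.0]), (421, [499.0, -249.0, 104.0]), (426, [517.0, -412.0, 33.0])]
178 [(416, [507.0, -244.0, 96.0]), (421, [498.0, -248.0, 96.0]), (426, [493.0, -277.0, 85.0])]
182 [(416, [506.0, -243.0, 88.0]), (421, [497.0, -245.0, 89.0]), (426, [489.0, -257.0, 85.0])]
186 [(416, [503.0, -231.0, 85.0]), (421, [494.0, -237.0, 84.0]), (426, [485.0, -237.0, 86.0])]
0.09765997408827733 [ 0.50507989 -0.25109547  0.10575306]
```

View pics/s3c.png

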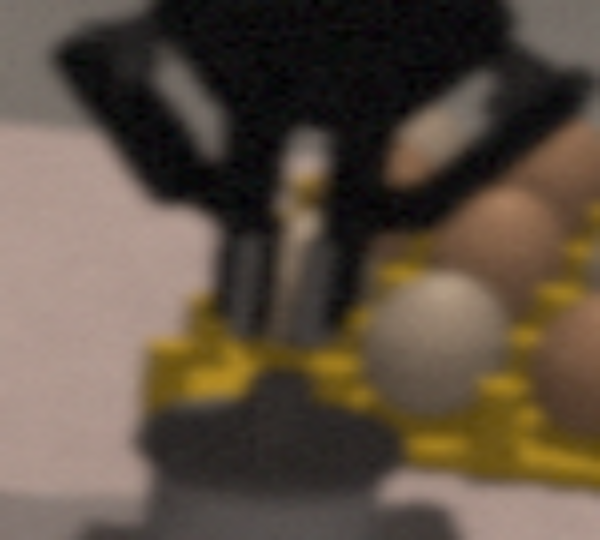

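The pads are still above the grip. They closed to 8 mm on nothing, and the side view puts the tips near z 0.12 with the TCP reading 0.106. So the real tips are about 15–20 mm behind the reported TCP, which contradicts the interface text. I'll use the measured offset.

>>> carry_out(commands=[{"delta_pos": [0,0,0],"delta_rot": [0.0036,0.0023,0],"claw": 40},{"delta_pos": [0,0,0],"delta_rot": [0.0036,0.0023,0],"claw": 40},{"delta_pos": [0,0,0],"delta_rot": [0.0036,0.0023,0],"claw": 40},{"delta_pos": [0,0,0.015],"delta_rot": [0.0036,0.0023,0],"claw": 40},{"delta_pos": [0,-0.001,0.027],"delta_rot": [0.0036,0.0023,0],"claw": 40},{"delta_pos": [0,-0.001,0.027],"delta_rot": [0.0036,0.0023,0],"claw": 40},{"delta_pos": [0,-0.001,0.027],"delta_rot": [0.0036,0.0023,0],"claw": 40},{"delta_pos": [0,-0.001,0.027],"delta_rot": [0.0036,0.0023,0],"claw": 40}])

```text
time: 3.42
eef_pos: [0.5042, -0.2512, 0.0788]
tcp_rot: [0.707, 0.708, -0.0, -0.0]
contact_force: [-0.0, -0.5, -0.1]
opening: 0.402
```

>>> carry_out(commands=[{"delta_pos": [0,0,0],"delta_rot": [0,0,0],"claw": 15},{"delta_pos": [0,0,0],"delta_rot": [0,0,0],"claw": 15},{"delta_pos": [0,0,0],"delta_rot": [0,0,0],"claw": 15},{"delta_pos": [0,0,0],"delta_rot": [0,0,0],"claw": 10},{"delta_pos": [0,0,0],"delta_rot": [0,0,0],"claw": 10}])

```text
time: 3.83
eef_pos: [0.5048, -0.2516, 0.0797]
tcp_rot: [0.707, 0.708, 0.0, 0.001]
contact_force: [0.0, -0.6, 3.7]
opening: 0.186
```

```bash
python3 - <<'E'
from h import *
p,d,P,i,T=shot('side')
cv2.imwrite('pics/s4c.png',cv2.resize(p[110:230,365:480,::-1],None,fx=6,fy=5))
for v in range(150,200,4): print(v,[(u,(P[v,u]*1000).round().tolist()) for u in (414,419,424)])
go([.504,-.2505,.16])
E
```

```text
150 [(414, [516.0, -239.0, 156.0]), (419, [552.0, -477.0, 63.0]), (424, [539.0, -474.0, 66.0])]
154 [(414, [516.0, -241.0, 147.0]), (419, [548.0, -464.0, 58.0]), (424, [536.0, -466.0, 59.0])]
158 [(414, [514.0, -235.0, 141.0]), (419, [548.0, -469.0, 46.0]), (424, [536.0, -467.0, 48.0])]
162 [(414, [514.0, -241.0, 131.0]), (419, [547.0, -468.0, 36.0]), (424, [496.0, -248.0, 131.0])]
166 [(414, [513.0, -241.0, 122.0]), (419, [546.0, -473.0, 23.0]), (424, [494.0, -243.0, 125.0])]
170 [(414, [513.0, -244.0, 113.0]), (419, [544.0, -467.0, 15.0]), (424, [493.0, -240.0, 118.0])]
174 [(414, [513.0, -247.0, 102.0]), (419, [502.0, -241.0, 107.0]), (424, [492.0, -240.0, 109.0])]
178 [(414, [512.0, -249.0, 93.0]), (419, [501.0, -243.0, 98.0]), (424, [491.0, -239.0, 101.0])]
182 [(414, [511.0, -246.0, 86.0]), (419, [501.0, -246.0, 88.0]), (424, [492.0, -254.0, 86.0])]
186 [(414, [507.0, -231.0, 84.0]), (419, [498.0, -233.0, 85.0]), (424, [488.0, -237.0, 85.0])]
190 [(414, [503.0, -216.0, 83.0]), (419, [495.0, -223.0, 82.0]), (424, [485.0, -221.0, 84.0])]
194 [(414, [504.0, -225.0, 70.0]), (419, [494.0, -226.0, 72.0]), (424, [485.0, -231.0, 71.0])]
198 [(414, [504.0, -227.0, 60.0]), (419, [493.0, -223.0, 64.0]), (424, [484.0, -228.0, 64.0])]
t 3.88 at [ 0.5048 -0.2516  0.0797] op 0.19 F [ 0.4 -0.5  3.4] jawyaw 0.08 tilt [ 1.1e-03 -8.0e-04 -1.0e+00] q [-0.64  0.2   1.95  0.    0.99 -0.64]
  target [0.504, -0.2505, 0.16] delta [0.001, -0.0007, -0.0803]
  rot to down/yaw [0.0011, 0.0008, 0.0014]
```

View pics/s4c.png

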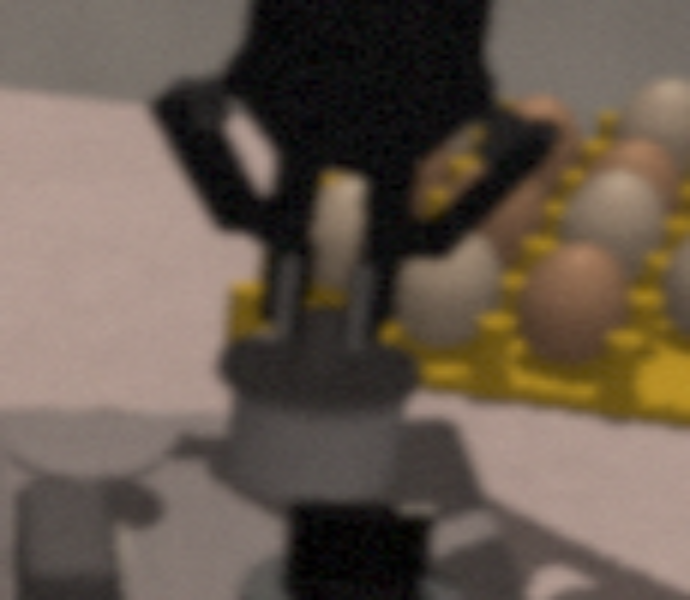

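>>> carry_out(commands=[{"delta_pos": [0,0,-0.02],"delta_rot": [0,0,0],"claw": 5},{"delta_pos": [0,0,-0.04],"delta_rot": [0,0,0],"claw": 5},{"delta_pos": [0,0,-0.065],"delta_rot": [0,0,0],"claw": 5},{"delta_pos": [0,0,-0.08],"delta_rot": [0,0,0],"claw": 5},{"delta_pos": [0,0,-0.08],"delta_rot": [0,0,0],"claw": 5}], force=60)

```text
time: 4.3
eef_pos: [0.5065, -0.2528, 0.1636]
tcp_rot: [0.707, 0.708, 0.001, 0.004]
contact_force: [-0.5, -0.6, -0.7]
opening: 0.175
```

```bash
python3 - <<'E'
from h import *
p,d,P,i,T=shot('wrist','w5.png')
go([.62,-.02,.16],[.62,-.02,.016])
E
```

```text
t 4.35 at [ 0.5055 -0.2521  0.1612] op 0.175 F [-0.3 -0.2 -2.1] jawyaw 0.08 tilt [ 0.004 -0.003 -1.   ] q [-0.64  0.1   1.9   0.    1.14 -0.64]
  target [0.62, -0.02, 0.16] delta [0.232, 0.1148, 0.001]
  target [0.62, -0.02, 0.016] delta [0.2324, 0.1143, 0.145]
  rot to down/yaw [0.004, 0.003, 0.0015]
```

View pics/w5.png

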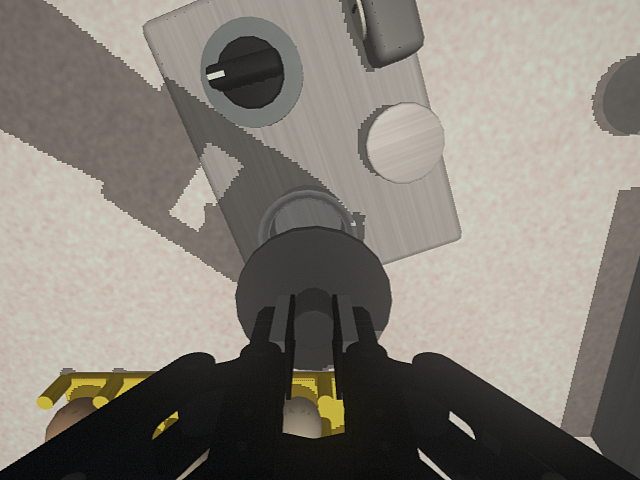

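>>> carry_out(commands=[{"delta_pos": [0.232,0.115,0.002],"delta_rot": [0.004,0.003,0],"claw": 5},{"delta_pos": [0.232,0.115,0.002],"delta_rot": [0.004,0.003,0],"claw": 5},{"delta_pos": [0.232,0.115,0.002],"delta_rot": [0.004,0.003,0],"claw": 5},{"delta_pos": [0.232,0.115,0.002],"delta_rot": [0.004,0.003,0],"claw": 5},{"delta_pos": [0.232,0.115,0.002],"delta_rot": [0.004,0.003,0],"claw": 5},{"delta_pos": [0.232,0.115,0.03],"delta_rot": [0.004,0.003,0],"claw": 5},{"delta_pos": [0.232,0.115,0.06],"delta_rot": [0.004,0.003,0],"claw": 5},{"delta_pos": [0.232,0.115,0.1],"delta_rot": [0.004,0.003,0],"claw": 5}])

```text
time: 5.02
eef_pos: [0.6223, -0.0167, 0.0601]
tcp_rot: [0.705, 0.709, 0.001, 0.001]
contact_force: [0.0, 0.1, -0.6]
opening: 0.174
```

>>> carry_out(commands=[{"delta_pos": [0,0,0.01],"delta_rot": [0,0,0],"claw": 5},{"delta_pos": [0,0,0.01],"delta_rot": [0,0,0],"claw": 5},{"delta_pos": [0,0,0.01],"delta_rot": [0,0,0],"claw": 5},{"delta_pos": [0,0,0.01],"delta_rot": [0,0,0],"claw": 5},{"delta_pos": [0,0,0.01],"delta_rot": [0,0,0],"claw": 5}])

```text
time: 5.43
eef_pos: [0.6243, -0.0178, 0.0531]
tcp_rot: [0.705, 0.709, 0.003, 0.003]
contact_force: [0.9, -0.1, -0.2]
opening: 0.176
```

```bash
python3 - <<'E'
from h import *
go([.62,-.02,.014])
E
```

```text
t 5.43 at [ 0.6243 -0.0178  0.0531] op 0.176 F [ 0.9 -0.1 -0.2] jawyaw 0.28 tilt [ 8.4e-03 -8.0e-04 -1.0e+00] q [-0.19  0.35  1.82  0.    0.96 -0.2 ]
  target [0.62, -0.02, 0.014] delta [-0.0021, -0.0046, 0.0391]
  rot to down/yaw [0.0084, 0.0008, 0.0048]
```

>>> carry_out(commands=[{"delta_pos": [0,-0.003,0.015],"delta_rot": [0.0084,0,0],"claw": 5},{"delta_pos": [0,-0.003,0.03],"delta_rot": [0.0084,0,0],"claw": 5},{"delta_pos": [0,-0.003,0.036],"delta_rot": [0.0084,0,0],"claw": 5},{"delta_pos": [0,-0.003,0.038],"delta_rot": [0.0084,0,0],"claw": 5},{"delta_pos": [0,-0.003,0.039],"delta_rot": [0.0084,0,0],"claw": 5},{"delta_pos": [0,-0.003,0.039],"delta_rot": [0.0084,0,0],"claw": 5},{"delta_pos": [0,-0.003,0.039],"delta_rot": [0.0084,0,0],"claw": 5}])

```text
time: 6.02
eef_pos: [0.6222, -0.018, 0.0148]
tcp_rot: [0.705, 0.709, 0.0, 0.001]
contact_force: [0.7, 0.1, -0.9]
opening: 0.176
```

```bash
python3 - <<'E'
from h import *
go([.62,-.02,.014])
p,d,P,i,T=shot('side')
cv2.imwrite('pics/s6c.png',cv2.resize(p[80:300,200:440,::-1],None,fx=3,fy=2.7))
E
```

```text
t 6.02 at [ 0.6222 -0.018   0.0148] op 0.176 F [ 0.7  0.1 -0.9] jawyaw 0.27 tilt [ 0.0013 -0.001  -1.    ] q [-0.19  0.41  1.83 -0.    0.9  -0.2 ]
  target [0.62, -0.02, 0.014] delta [-0.002, -0.0022, 0.0008]
  rot to down/yaw [0.0013, 0.001, 0.0048]
```

View pics/s6c.png

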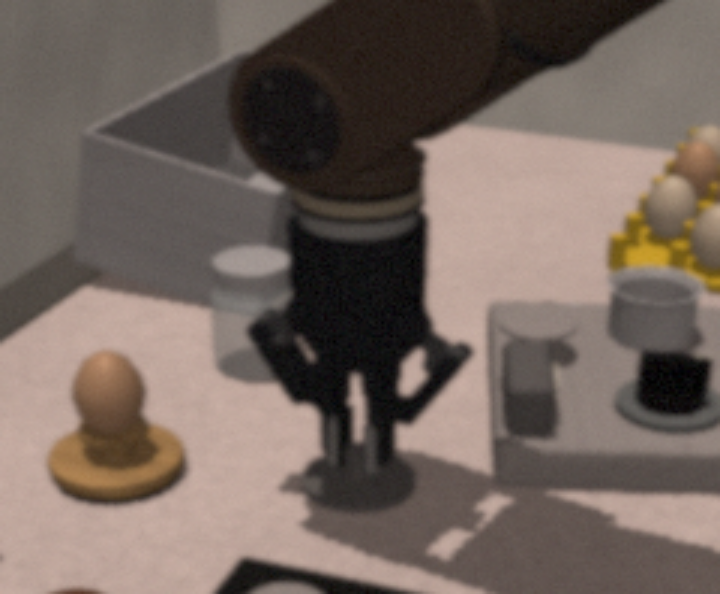

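>>> carry_out(commands=[{"delta_pos": [0,0,0.001],"delta_rot": [0,0,0],"claw": 5},{"delta_pos": [0,0,0.002],"delta_rot": [0,0,0],"claw": 5},{"delta_pos": [0,0,0.003],"delta_rot": [0,0,0],"claw": 5},{"delta_pos": [0,0,0.003],"delta_rot": [0,0,0],"claw": 5},{"delta_pos": [0,0,0.003],"delta_rot": [0,0,0],"claw": 5}])

```text
time: 6.48
eef_pos: [0.6223, -0.0179, 0.0119]
tcp_rot: [0.705, 0.709, 0.0, 0.001]
contact_force: [-0.0, 0.6, -0.7]
opening: 0.177
```

>>> carry_out(commands=[{"delta_pos": [0,0,0.0007],"delta_rot": [0,0,0],"claw": 5},{"delta_pos": [0,0,0.0015],"delta_rot": [0,0,0],"claw": 5},{"delta_pos": [0,0,0.0015],"delta_rot": [0,0,0],"claw": 5},{"delta_pos": [0,0,0.0015],"delta_rot": [0,0,0],"claw": 5}])

```text
time: 6.82
eef_pos: [0.6223, -0.018, 0.0118]
tcp_rot: [0.705, 0.709, -0.0, 0.001]
contact_force: [-3.3, 0.3, 7.5]
opening: 0.172
```

>>> carry_out(commands=[{"delta_pos": [0,0,-0.0005],"delta_rot": [0,0,0],"claw": 45},{"delta_pos": [0,0,-0.0005],"delta_rot": [0,0,0],"claw": 45},{"delta_pos": [0,0,-0.0005],"delta_rot": [0,0,0],"claw": 45},{"delta_pos": [0,0,-0.0005],"delta_rot": [0,0,0],"claw": 45},{"delta_pos": [0,0,-0.03],"delta_rot": [0,0,0],"claw": 45},{"delta_pos": [0,0,-0.07],"delta_rot": [0,0,0],"claw": 75},{"delta_pos": [0,0,-0.11],"delta_rot": [0,0,0],"claw": 75},{"delta_pos": [0,0,-0.11],"delta_rot": [0,0,0],"claw": 75}])

```text
time: 7.48
eef_pos: [0.6281, -0.0188, 0.1317]
tcp_rot: [0.705, 0.709, 0.005, 0.008]
contact_force: [0.7, -0.6, 1.6]
opening: 0.746
```

```bash
python3 - <<'E'
from h import *
p,d,P,i,T=shot('wrist','w7.png')
go([.611,.108,.12])
E
```

```text
t 7.53 at [ 0.6263 -0.0186  0.1282] op 0.745 F [ 0.1 -0.3  0.9] jawyaw 0.29 tilt [ 0.0125 -0.0034 -0.9999] q [-0.19  0.26  1.78 -0.    1.09 -0.2 ]
  target [0.611, 0.108, 0.12] delta [0.1267, -0.0148, 0.0076]
  rot to down/yaw [0.0125, 0.0034, 0.0051]
```

View pics/w7.png

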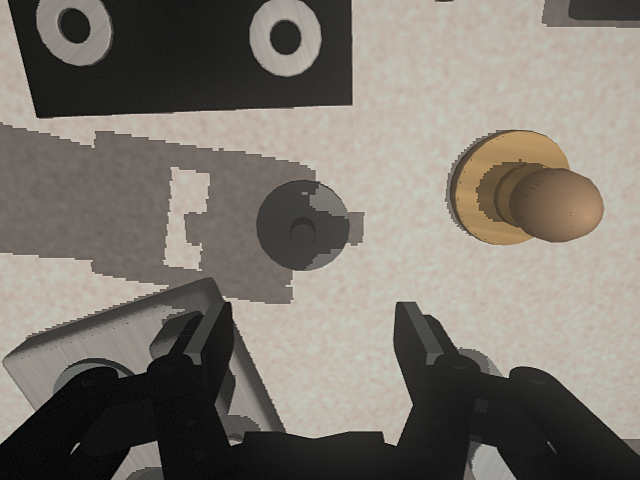

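>>> carry_out(commands=[{"delta_pos": [0.127,-0.015,0.01],"delta_rot": [0.0125,0.0034,0.0051],"claw": 68},{"delta_pos": [0.127,-0.015,0.01],"delta_rot": [0.0125,0.0034,0.0051],"claw": 68},{"delta_pos": [0.127,-0.015,0.01],"delta_rot": [0.0125,0.0034,0.0051],"claw": 68},{"delta_pos": [0.127,-0.015,0.05],"delta_rot": [0.0125,0.0034,0.0051],"claw": 68},{"delta_pos": [0.127,-0.015,0.09],"delta_rot": [0.0125,0.0034,0.0051],"claw": 68},{"delta_pos": [0.127,-0.015,0.09],"delta_rot": [0.0125,0.0034,0.0051],"claw": 68},{"delta_pos": [0.127,-0.015,0.09],"delta_rot": [0.0125,0.0034,0.0051],"claw": 68},{"delta_pos": [0.127,-0.015,0.09],"delta_rot": [0.0125,0.0034,0.0051],"claw": 68}])

```text
time: 8.2
eef_pos: [0.6124, 0.1077, 0.0383]
tcp_rot: [0.707, 0.707, 0.0, 0.0]
contact_force: [-0.1, 0.2, 1.1]
opening: 0.679
```

```bash
python3 - <<'E'
from h import *
p,d,P,i,T=shot('wrist','w8.png')
p,d,P,i,T=shot('side')
cv2.imwrite('pics/s8c.png',cv2.resize(p[180:340,200:400,::-1],None,fx=4,fy=3.7))
go([.6113,.108,.01])
E
```

```text
t 8.3 at [0.6141 0.1075 0.0405] op 0.68 F [0.3 0.2 0.7] jawyaw -0.06 tilt [ 5.e-03  1.e-04 -1.e+00] q [0.01 0.37 1.82 0.   0.94 0.01]
  target [0.6113, 0.108, 0.01] delta [0.0005, -0.0029, 0.0305]
  rot to down/yaw [0.005, -0.0001, -0.001]
```

View pics/w8.png

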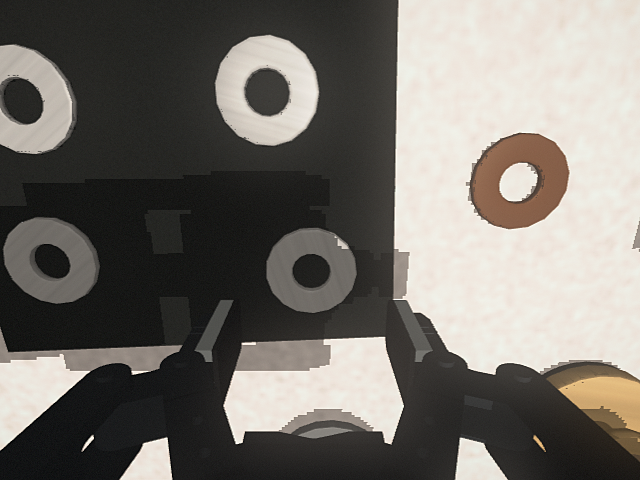

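View pics/s8c.png

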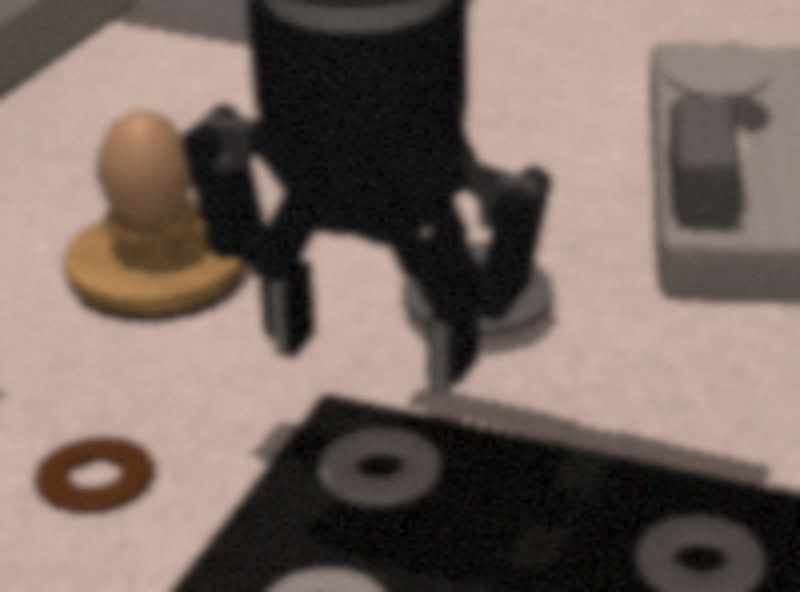

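>>> carry_out(commands=[{"delta_pos": [0.0005,-0.002,0.02],"delta_rot": [0.005,0,0],"claw": 68},{"delta_pos": [0.0005,-0.002,0.038],"delta_rot": [0.005,0,0],"claw": 68},{"delta_pos": [0.0005,-0.002,0.042],"delta_rot": [0.005,0,0],"claw": 68},{"delta_pos": [0.0005,-0.002,0.042],"delta_rot": [0.005,0,0],"claw": 68},{"delta_pos": [0.0005,-0.002,0.042],"delta_rot": [0.005,0,0],"claw": 68},{"delta_pos": [0.0005,-0.002,0.042],"delta_rot": [0.005,0,0],"claw": 68},{"delta_pos": [0.0005,-0.002,0.042],"delta_rot": [0.005,0,0],"claw": 68}])

```text
time: 8.88
eef_pos: [0.6135, 0.108, 0.0003]
tcp_rot: [0.707, 0.707, 0.001, 0.001]
contact_force: [-0.1, 0.2, -0.5]
opening: 0.681
```

```bash
python3 - <<'E'
from h import *
p,d,P,i,T=shot('wrist','w9.png')
p,d,P,i,T=shot('side')
cv2.imwrite('pics/s9c.png',cv2.resize(p[220:340,220:380,::-1],None,fx=5,fy=4.8))
go([.6113,.108,-.01])
E
```

```text
t 8.98 at [ 6.13e-01  1.08e-01 -3.00e-04] op 0.683 F [ 0.1 -0.2 -0.2] jawyaw -0.05 tilt [ 1.8e-03  1.0e-04 -1.0e+00] q [0.01 0.43 1.83 0.   0.88 0.01]
  target [0.6113, 0.108, -0.01] delta [-0.0, -0.0018, 0.0097]
  rot to down/yaw [0.0018, -0.0001, -0.0009]
```

View pics/w9.png

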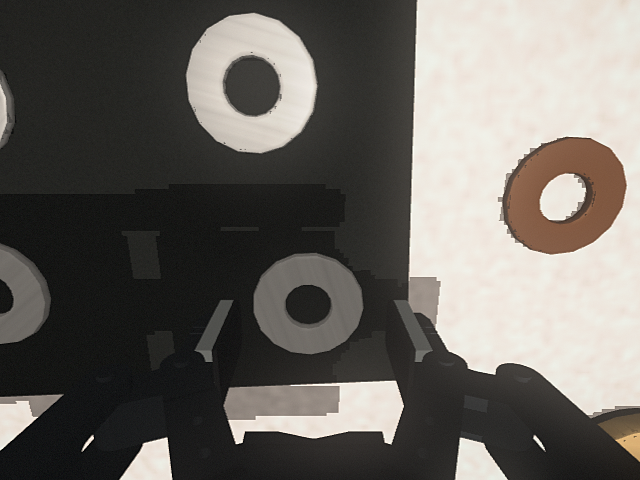

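View pics/s9c.png

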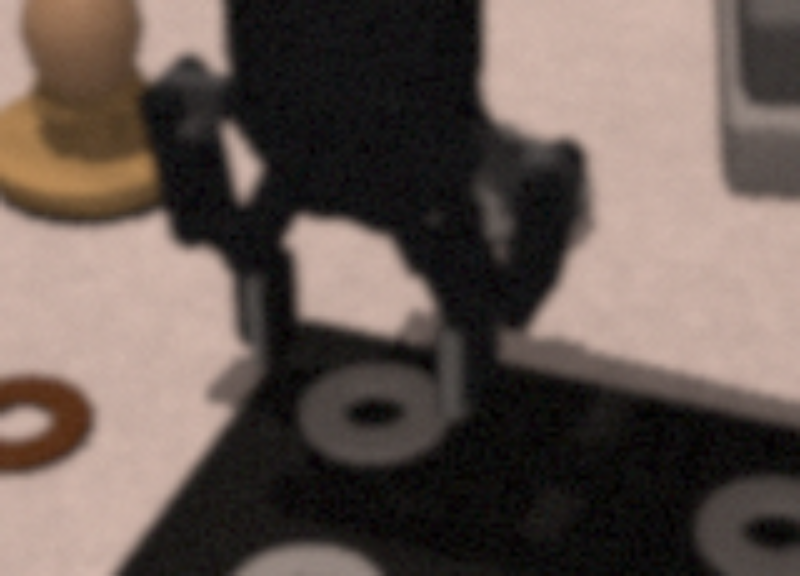

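>>> carry_out(commands=[{"delta_pos": [0,-0.0015,0.006],"delta_rot": [0,0,0],"claw": 68},{"delta_pos": [0,-0.0015,0.011],"delta_rot": [0,0,0],"claw": 68},{"delta_pos": [0,-0.0015,0.011],"delta_rot": [0,0,0],"claw": 68},{"delta_pos": [0,-0.0015,0.011],"delta_rot": [0,0,0],"claw": 68},{"delta_pos": [0,-0.0015,0.011],"delta_rot": [0,0,0],"claw": 68}])

```text
time: 9.4
eef_pos: [0.6113, 0.108, -0.0117]
tcp_rot: [0.707, 0.707, 0.0, 0.0]
contact_force: [-0.4, 0.6, -0.2]
opening: 0.681
```

```bash
python3 - <<'E'
from h import *
p,d,P,i,T=shot('side')
cv2.imwrite('pics/s10c.png',cv2.resize(p[220:340,220:380,::-1],None,fx=5,fy=4.8))
go([.6113,.108,-.01])
E
```

```text
t 9.45 at [ 0.6116  0.1081 -0.0114] op 0.683 F [-0.2 -0.2 -0.1] jawyaw -0.05 tilt [ 1.7e-03  1.0e-04 -1.0e+00] q [0.01 0.45 1.83 0.   0.86 0.01]
  target [0.6113, 0.108, -0.01] delta [-0.0001, -0.0003, -0.0014]
  rot to down/yaw [0.0017, -0.0001, -0.0009]
```

View pics/s10c.png

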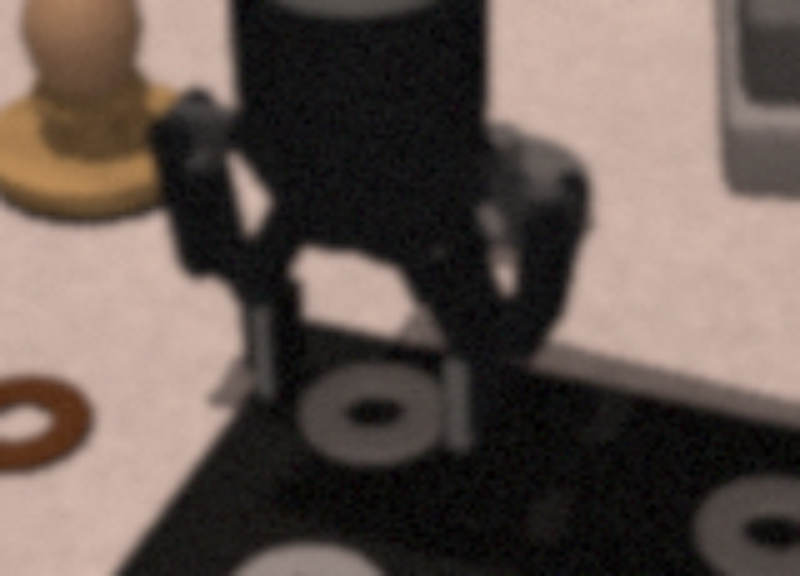

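>>> carry_out(commands=[{"delta_pos": [0,0,0.003],"delta_rot": [0,0,0],"claw": 68},{"delta_pos": [0,0,0.003],"delta_rot": [0,0,0],"claw": 68},{"delta_pos": [0,0,0.003],"delta_rot": [0,0,0],"claw": 68}])

```text
time: 9.7
eef_pos: [0.6114, 0.108, -0.0147]
tcp_rot: [0.707, 0.707, 0.0, 0.0]
contact_force: [0.4, -0.5, 0.1]
opening: 0.682
```

```bash
python3 - <<'E'
from h import *
i,T=cam2world('side')
Ti=np.linalg.inv(T)
for z in (.002,.008,.014):
  q=Ti@np.array([.611-.029,.119,z,1]);u=i['fx']*q[0]/q[2]+i['cx'];v=i['fy']*q[1]/q[2]+i['cy'];print(z,(u-220)*5,(v-220)*4.8)
p,d,P,i,T=shot('side')
cv2.imwrite('pics/s11c.png',cv2.resize(p[220:340,220:380,::-1],None,fx=5,fy=4.8))
go([.6113,.108,-.01])
E
```

```text
0.002 441.8398105020407 462.2875300599922
0.008 441.59943820356915 448.16116900560115
0.014 441.35704748803533 433.91618825852436
t 9.75 at [ 0.6115  0.1081 -0.0146] op 0.682 F [ 0.7 -0.2  0.4] jawyaw -0.05 tilt [ 1.5e-03  1.0e-04 -1.0e+00] q [0.01 0.45 1.83 0.   0.85 0.01]
  target [0.6113, 0.108, -0.01] delta [-0.0001, -0.0002, -0.0046]
  rot to down/yaw [0.0015, -0.0001, -0.0009]
```

View pics/s11c.png

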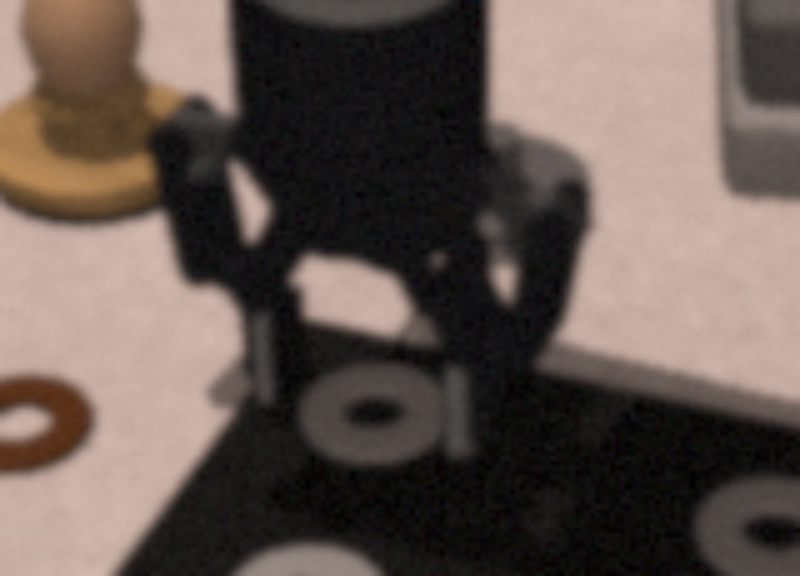

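>>> carry_out(commands=[{"delta_pos": [0,0,-0.0015],"delta_rot": [0,0,0],"claw": 66},{"delta_pos": [0,0,-0.0015],"delta_rot": [0,0,0],"claw": 58},{"delta_pos": [0,0,-0.0015],"delta_rot": [0,0,0],"claw": 50},{"delta_pos": [0,0,-0.0015],"delta_rot": [0,0,0],"claw": 45},{"delta_pos": [0,0,-0.0015],"delta_rot": [0,0,0],"claw": 45},{"delta_pos": [0,0,-0.0015],"delta_rot": [0,0,0],"claw": 45}], force=40)

```text
time: 10.25
eef_pos: [0.6121, 0.108, -0.012]
tcp_rot: [0.707, 0.707, 0.001, 0.001]
contact_force: [-2.2, 0.3, 5.4]
opening: 0.529
```

```bash
python3 - <<'E'
from h import *
p,d,P,i,T=shot('side')
cv2.imwrite('pics/s12c.png',cv2.resize(p[220:340,220:380,::-1],None,fx=5,fy=4.8))
go([.6113,.108,-.01])
E
```

```text
t 10.3 at [ 0.6121  0.1081 -0.012 ] op 0.527 F [-1.  -0.3  4.8] jawyaw -0.05 tilt [ 2.5e-03  1.0e-04 -1.0e+00] q [0.01 0.45 1.83 0.   0.86 0.01]
  target [0.6113, 0.108, -0.01] delta [-0.0001, -0.0008, -0.002]
  rot to down/yaw [0.0025, -0.0001, -0.0009]
```

View pics/s12c.png

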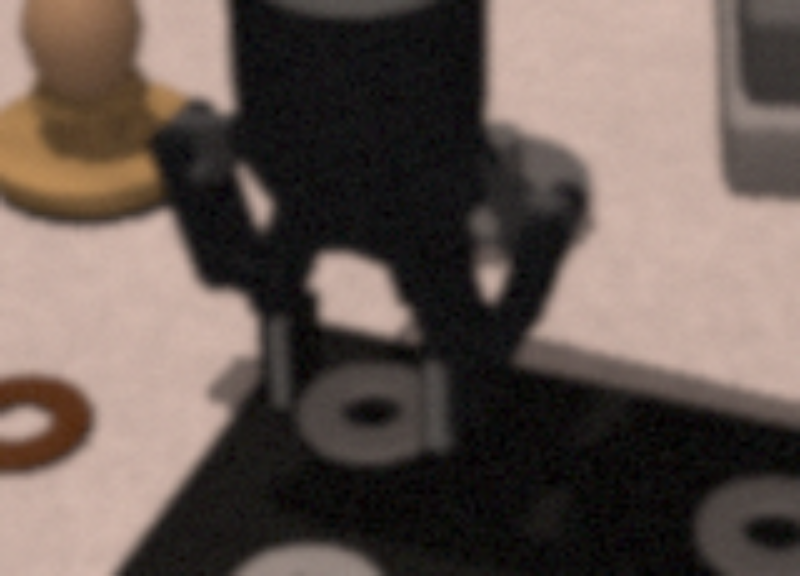

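>>> carry_out(commands=[{"delta_pos": [0,0,-0.02],"delta_rot": [0,0,0],"claw": 40},{"delta_pos": [0,0,-0.05],"delta_rot": [0,0,0],"claw": 40},{"delta_pos": [0,0,-0.09],"delta_rot": [0,0,0],"claw": 40},{"delta_pos": [0,0,-0.13],"delta_rot": [0,0,0],"claw": 40}], force=60)

```text
time: 10.63
eef_pos: [0.6102, 0.108, 0.1173]
tcp_rot: [0.707, 0.707, -0.0, -0.0]
contact_force: [0.5, 0.3, -0.7]
opening: 0.511
```

```bash
python3 - <<'E'
from h import *
p,d,P,i,T=shot('wrist','w13.png')
p,d,P,i,T=shot('side')
cv2.imwrite('pics/s13c.png',cv2.resize(p[120:300,200:400,::-1],None,fx=4,fy=3.3))
go([.5038,-.2505,.13])
E
```

```text
t 10.73 at [0.6171 0.1082 0.1266] op 0.512 F [0.1 0.1 0.6] jawyaw -0.04 tilt [ 1.840e-02  3.000e-04 -9.998e-01] q [0.01 0.26 1.79 0.   1.08 0.01]
  target [0.5038, -0.2505, 0.13] delta [-0.3588, -0.113, -0.0056]
  rot to down/yaw [0.0184, -0.0003, -0.0007]
```

View pics/w13.png

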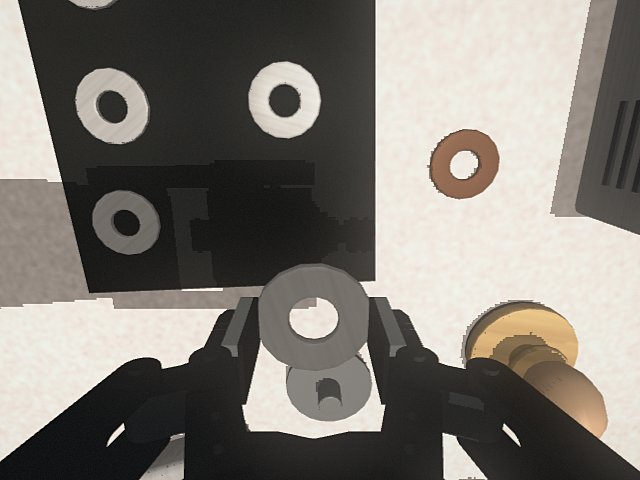

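View pics/s13c.png

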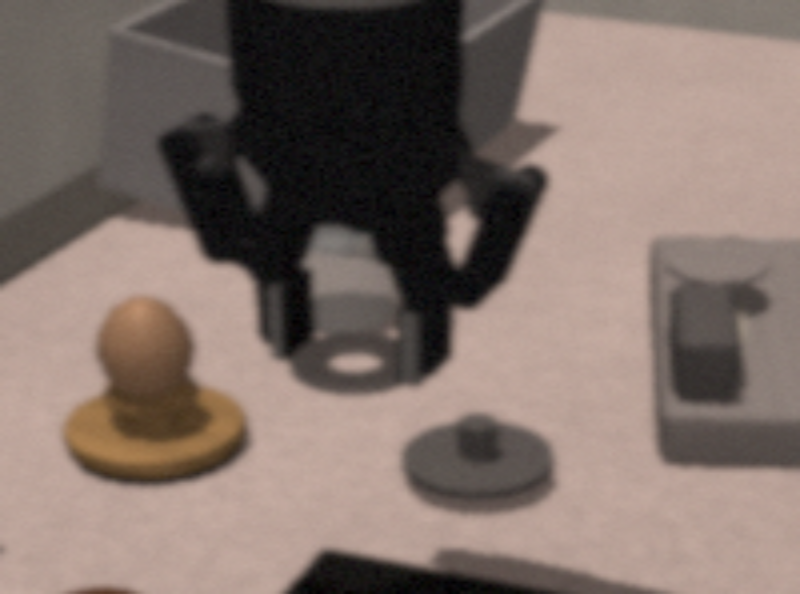

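>>> carry_out(commands=[{"delta_pos": [-0.359,-0.109,0.002],"delta_rot": [0.018,0,0],"claw": 40},{"delta_pos": [-0.359,-0.109,0.002],"delta_rot": [0.018,0,0],"claw": 40},{"delta_pos": [-0.359,-0.109,0.002],"delta_rot": [0.018,0,0],"claw": 40},{"delta_pos": [-0.359,-0.109,0.002],"delta_rot": [0.018,0,0],"claw": 40},{"delta_pos": [-0.359,-0.109,0.002],"delta_rot": [0.018,0,0],"claw": 40},{"delta_pos": [-0.359,-0.109,0.002],"delta_rot": [0.018,0,0],"claw": 40},{"delta_pos": [-0.359,-0.109,0.002],"delta_rot": [0.018,0,0],"claw": 40},{"delta_pos": [-0.359,-0.109,0.002],"delta_rot": [0.018,0,0],"claw": 40}])

```text
time: 11.4
eef_pos: [0.5177, -0.2135, 0.1209]
tcp_rot: [0.707, 0.707, 0.0, -0.001]
contact_force: [1.3, -0.9, -1.4]
opening: 0.516
```

>>> carry_out(commands=[{"delta_pos": [0.004,0.001,0],"delta_rot": [0,0,0],"claw": 40},{"delta_pos": [0.004,0.001,0],"delta_rot": [0,0,0],"claw": 40},{"delta_pos": [0.004,0.001,0],"delta_rot": [0,0,0],"claw": 40},{"delta_pos": [0.004,0.001,0],"delta_rot": [0,0,0],"claw": 40},{"delta_pos": [0.004,0.001,0],"delta_rot": [0,0,0],"claw": 40}])

```text
time: 11.82
eef_pos: [0.5189, -0.208, 0.1204]
tcp_rot: [0.707, 0.708, 0.0, -0.001]
contact_force: [-0.6, -0.8, -1.3]
opening: 0.51
```

```bash
python3 - <<'E'
from h import *
p,d,P,i,T=shot('wrist','w14.png');np.savez('/tmp/w14.npz',p=p,d=d,P=P,T=T)
go([.5038,-.2505,.066])
s=ctrl.get_state();Rt=R.from_quat(s['tcp_rot']).as_matrix();tp=(P-s['eef_pos'])@Rt
m=(tp[...,2]>-.035)&(tp[...,2]<.03)&(abs(tp[...,1])<.022)&(abs(tp[...,0])<.04)
q=tp[m];print('ring tool',q.min(0),q.max(0),np.median(q,0))
E
```

```text
t 11.87 at [ 0.519  -0.208   0.1206] op 0.513 F [0.1 0.8 0.2] jawyaw 0.1 tilt [-9.0e-04  1.3e-03 -1.0e+00] q [-0.56  0.14  1.94  0.    1.06 -0.57]
  target [0.5038, -0.2505, 0.066] delta [-0.0425, -0.0152, 0.0545]
  rot to down/yaw [-0.0009, -0.0013, 0.0017]
ring tool [-0.02379141 -0.02198607 -0.03489181] [ 0.02372565  0.02199518 -0.01407913] [ 0.00218202 -0.00076327 -0.01946863]
```

View pics/w14.png

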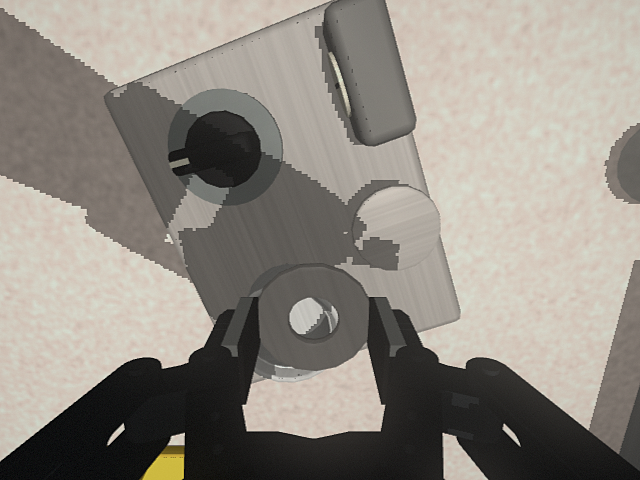

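>>> carry_out(commands=[{"delta_pos": [-0.0425,-0.015,0.01],"delta_rot": [0,0,0],"claw": 40},{"delta_pos": [-0.0425,-0.015,0.02],"delta_rot": [0,0,0],"claw": 40},{"delta_pos": [-0.0425,-0.015,0.04],"delta_rot": [0,0,0],"claw": 40},{"delta_pos": [-0.0425,-0.015,0.045],"delta_rot": [0,0,0],"claw": 40},{"delta_pos": [-0.0425,-0.015,0.045],"delta_rot": [0,0,0],"claw": 40},{"delta_pos": [-0.0425,-0.015,0.045],"delta_rot": [0,0,0],"claw": 40},{"delta_pos": [-0.0425,-0.015,0.045],"delta_rot": [0,0,0],"claw": 40},{"delta_pos": [-0.0425,-0.015,0.045],"delta_rot": [0,0,0],"claw": 40}])

```text
time: 12.53
eef_pos: [0.505, -0.2506, 0.0768]
tcp_rot: [0.706, 0.708, 0.0, 0.0]
contact_force: [0.6, -0.2, -0.8]
opening: 0.509
```

```bash
python3 - <<'E'
from h import *
p,d,P,i,T=shot('wrist','w15.png')
go([.504,-.2507,.066])
p,d,P,i,T=shot('side')
cv2.imwrite('pics/s15c.png',cv2.resize(p[110:230,365:480,::-1],None,fx=6,fy=5))
p,d,P,i,T=shot('scene')
cv2.imwrite('pics/c15c.png',cv2.resize(p[110:250,220:380,::-1],None,fx=5,fy=4))
E
```

```text
t 12.58 at [ 0.5049 -0.2506  0.0768] op 0.514 F [ 0.8  0.2 -0. ] jawyaw 0.14 tilt [ 9.e-04 -0.e+00 -1.e+00] q [-0.64  0.2   1.96  0.    0.98 -0.64]
  target [0.504, -0.2507, 0.066] delta [-0.0001, -0.0009, 0.0108]
  rot to down/yaw [0.0009, 0.0, 0.0024]
```

View pics/w15.png

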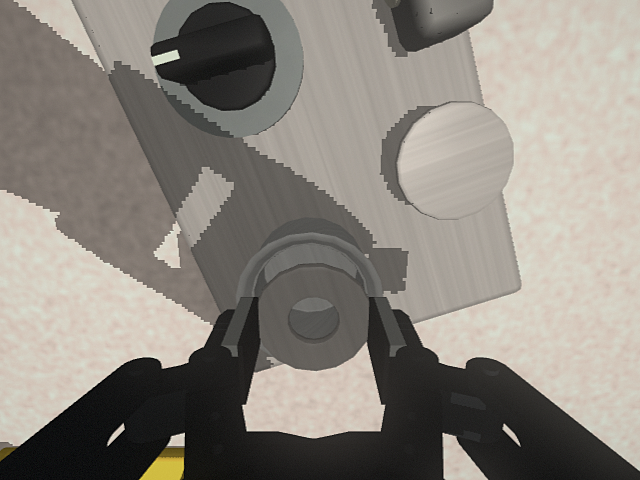

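View pics/s15c.png

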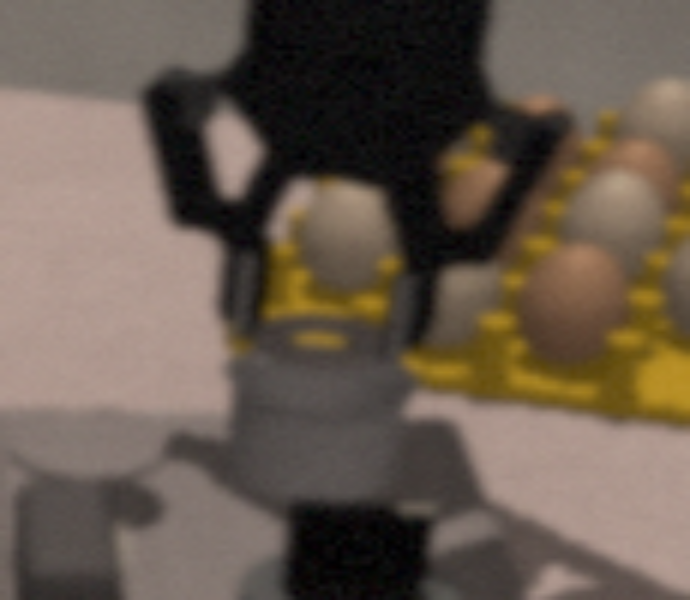

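>>> carry_out(commands=[{"delta_pos": [0,-0.001,0.004],"delta_rot": [0,0,0],"claw": 40},{"delta_pos": [0,-0.001,0.008],"delta_rot": [0,0,0],"claw": 40},{"delta_pos": [0,-0.001,0.0105],"delta_rot": [0,0,0],"claw": 40},{"delta_pos": [0,-0.001,0.0105],"delta_rot": [0,0,0],"claw": 40},{"delta_pos": [0,-0.001,0.0105],"delta_rot": [0,0,0],"claw": 40}])

```text
time: 13.1
eef_pos: [0.5033, -0.2504, 0.0654]
tcp_rot: [0.706, 0.708, 0.0, -0.001]
contact_force: [-0.2, -0.3, -0.6]
opening: 0.518
```

```bash
python3 - <<'E'
from h import *
p,d,P,i,T=shot('wrist','w16.png')
go([.504,-.2507,.066])
m=comp(P,.072,.082,(220,190,400,300));
q=[]
# outer top rim edge: topmost pixels of mask per column -> z=.077
for u in range(240,385,4):
    c=np.where(m[:,u])[0]
    if len(c): q.append(px2plane(i,T,u,c[0],.077)[:2])
q=np.array(q)
from scipy.optimize import least_squares
r=least_squares(lambda x:np.hypot(*(q-x).T)-.0335,[.504,-.251],loss='soft_l1',f_scale=.0005);print('mouth',r.x,abs(r.fun).mean(),len(q))
E
```

```text
t 13.15 at [ 0.5035 -0.2506  0.0657] op 0.512 F [-0.2 -0.2 -0.4] jawyaw 0.11 tilt [ 0.e+00  7.e-04 -1.e+00] q [-0.64  0.22  1.96  0.    0.96 -0.64]
  target [0.504, -0.2507, 0.066] delta [-0.0001, 0.0005, -0.0003]
  rot to down/yaw [0.0, -0.0007, 0.002]
mouth [ 0.50390282 -0.25350656] 0.00015480540621518702 37
```

View pics/w16.png

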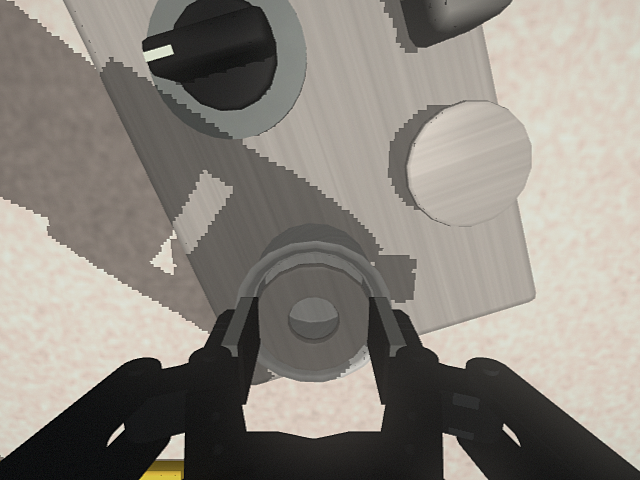

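```bash
python3 - <<'E'
import cv2
p=cv2.imread('pics/w16.png');cv2.imwrite('pics/w16c.png',cv2.resize(p[220:400,220:410],None,fx=4,fy=3.3,interpolation=cv2.INTER_NEAREST))
E
```

```text
(no output)
```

View pics/w16c.png

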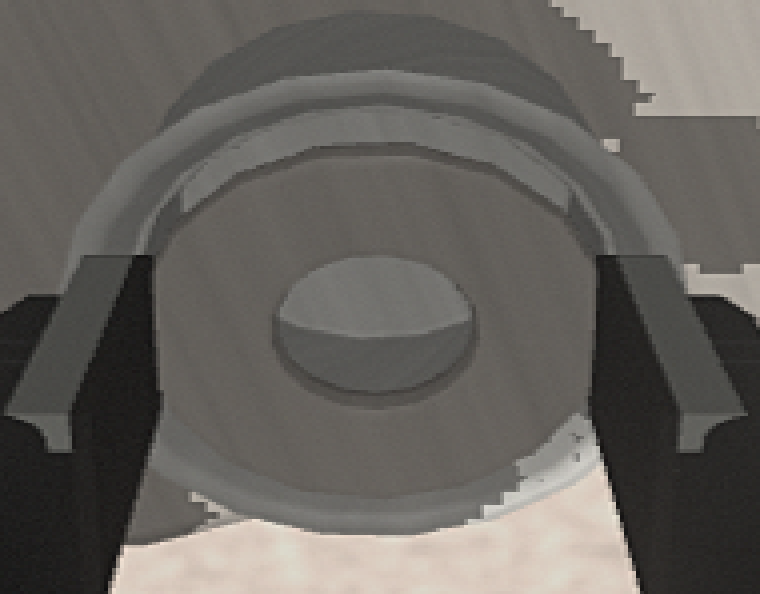

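```bash
python3 - <<'E'
from h import *
i,T=cam2world('wrist')
for v,z in((241.2,.077),(381.5,.077),(241.2,.074),(267,.0845),(370.6,.0845),(267,.083),(370.6,.083)): print(v,z,px2plane(i,T,313,v,z)[1])
E
```

```text
241.2 0.077 -0.2200952681776041
381.5 0.077 -0.2857097762066572
241.2 0.074 -0.22104501346129438
267 0.0845 -0.22807540544921384
370.6 0.0845 -0.274548905375627
267 0.083 -0.22866283647533703
370.6 0.083 -0.27564152562581223
```

>>> carry_out(commands=[{"delta_pos": [-0.0015,0.0003,0.0005],"delta_rot": [0,0,0],"claw": 40},{"delta_pos": [-0.0015,0.0003,0.0005],"delta_rot": [0,0,0],"claw": 40},{"delta_pos": [-0.0015,0.0003,0.0005],"delta_rot": [0,0,0],"claw": 65},{"delta_pos": [-0.0015,0.0003,0.0005],"delta_rot": [0,0,0],"claw": 65},{"delta_pos": [-0.0015,0.0003,0.0005],"delta_rot": [0,0,0],"claw": 65},{"delta_pos": [-0.0015,0.0003,0.0005],"delta_rot": [0,0,0],"claw": 65}])

```text
time: 13.65
eef_pos: [0.5039, -0.2522, 0.0654]
tcp_rot: [0.706, 0.708, 0.0, -0.0]
contact_force: [0.5, 0.0, -0.6]
opening: 0.647
```

```bash
python3 - <<'E'
from h import *
p,d,P,i,T=shot('wrist','w17.png')
go([.504,-.252,.066],[.476,.1132,.10])
E
```

```text
t 13.7 at [ 0.5039 -0.2522  0.0653] op 0.651 F [-0.8 -0.3 -0.4] jawyaw 0.11 tilt [ 3.e-04  5.e-04 -1.e+00] q [-0.64  0.22  1.96  0.    0.96 -0.65]
  target [0.504, -0.252, 0.066] delta [0.0002, 0.0001, -0.0007]
  target [0.476, 0.1132, 0.1] delta [0.3654, -0.0271, -0.0345]
  rot to down/yaw [0.0003, -0.0005, 0.002]
```

View pics/w17.png

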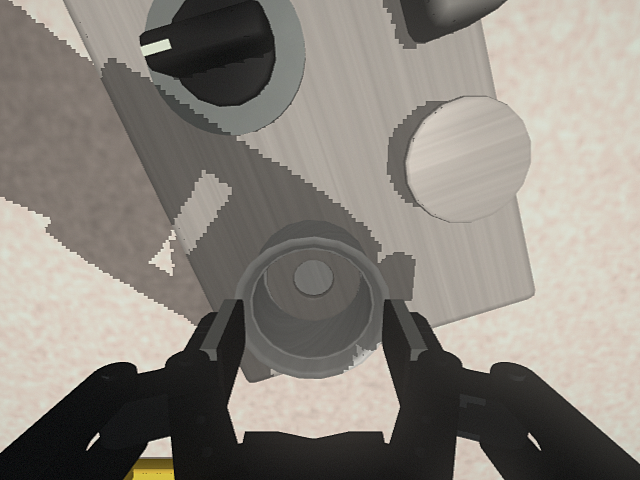

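The first ring lies flat at the bottom of the tube, with its hole at (314,278). I'll repeat the same routine for the ring near (0.476, 0.113).

>>> carry_out(commands=[{"delta_pos": [0.01,0,-0.035],"delta_rot": [0,0,0],"claw": 68},{"delta_pos": [0.365,-0.028,-0.035],"delta_rot": [0,0,0],"claw": 68},{"delta_pos": [0.365,-0.028,-0.035],"delta_rot": [0,0,0],"claw": 68},{"delta_pos": [0.365,-0.028,-0.035],"delta_rot": [0,0,0],"claw": 68},{"delta_pos": [0.365,-0.028,-0.035],"delta_rot": [0,0,0],"claw": 68},{"delta_pos": [0.365,-0.028,-0.035],"delta_rot": [0,0,0],"claw": 68},{"delta_pos": [0.365,-0.028,-0.035],"delta_rot": [0,0,0],"claw": 68},{"delta_pos": [0.365,-0.028,-0.035],"delta_rot": [0,0,0],"claw": 68}])

```text
time: 14.37
eef_pos: [0.4799, 0.0504, 0.1008]
tcp_rot: [0.707, 0.708, 0.001, 0.0]
contact_force: [1.5, 0.7, 0.4]
opening: 0.678
```

```bash
python3 - <<'E'
from h import *
go([.4757,.1136,.10],[.4757,.1136,.02])
E
```

```text
t 14.37 at [0.4799 0.0504 0.1008] op 0.678 F [1.5 0.7 0.4] jawyaw 0.1 tilt [ 1.3e-03  4.0e-04 -1.0e+00] q [-0.11 -0.01  2.14  0.    1.01 -0.11]
  target [0.4757, 0.1136, 0.1] delta [0.0632, -0.0041, 0.0009]
  target [0.4757, 0.1136, 0.02] delta [0.0631, -0.0042, 0.0809]
  rot to down/yaw [0.0013, -0.0004, 0.0017]
```

>>> carry_out(commands=[{"delta_pos": [0.063,-0.004,0.0],"delta_rot": [0,0,0],"claw": 68},{"delta_pos": [0.063,-0.004,0.02],"delta_rot": [0,0,0],"claw": 68},{"delta_pos": [0.063,-0.004,0.05],"delta_rot": [0,0,0],"claw": 68},{"delta_pos": [0.063,-0.004,0.08],"delta_rot": [0,0,0],"claw": 68},{"delta_pos": [0.063,-0.004,0.08],"delta_rot": [0,0,0],"claw": 68},{"delta_pos": [0.063,-0.004,0.08],"delta_rot": [0,0,0],"claw": 68},{"delta_pos": [0.063,-0.004,0.08],"delta_rot": [0,0,0],"claw": 68},{"delta_pos": [0.063,-0.004,0.08],"delta_rot": [0,0,0],"claw": 68}])

```text
time: 15.03
eef_pos: [0.4779, 0.1131, 0.0231]
tcp_rot: [0.707, 0.707, 0.002, 0.002]
contact_force: [-0.2, 0.8, -0.5]
opening: 0.684
```

```bash
cat >> h.py <<'E'
def ringnear(fn=None,zr=.0065):
    "rings seen by the wrist camera (bright grey on the mat), world centre from top face outline"
    p,d,P,i,T=shot('wrist',fn)
    out=[]
    z=P[...,2]; m=((z>.0045)&(z<.016)).astype(np.uint8)
    m[:, :]=m; k,l,s,c=cv2.connectedComponentsWithStats(m)
    for b in range(1,k):
        x,y,w,h,a=s[b]
        if a<1200 or x==0 or y==0 or x+w==640: continue
        W=outl(i,T,(l==b).astype(np.uint8),.007);(cx,cy),r=cv2.minEnclosingCircle(W)
        out.append((round(cx,1),round(cy,1),round(r,1),c[b].round().tolist(),int(a)))
    return out
E
python3 - <<'E'
from h import *
print(ringnear('w18.png'))
go([.4757,.1136,-.013])
E
```

```text
[(478.9, 192.2, 24.1, [315.0, 110.0], 8471), (361.9, 142.7, 24.0, [60.0, 224.0], 6365), (476.4, 113.9, 24.1, [309.0, 281.0], 5781)]
t 15.08 at [0.4779 0.1131 0.0231] op 0.683 F [0.2 0.1 0.8] jawyaw 0.05 tilt [ 5.6e-03  5.0e-04 -1.0e+00] q [0.03 0.14 2.15 0.   0.84 0.02]
  target [0.4757, 0.1136, -0.013] delta [0.0005, -0.0024, 0.0361]
  rot to down/yaw [0.0056, -0.0005, 0.0009]
```

View pics/w18.png

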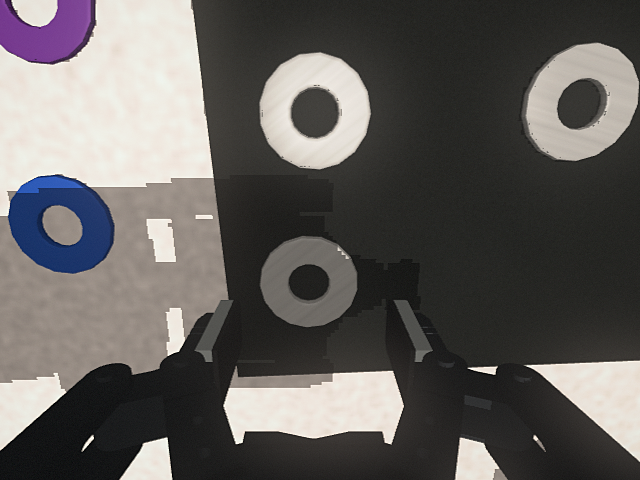

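>>> carry_out(commands=[{"delta_pos": [0.0008,-0.0016,0.02],"delta_rot": [0.005,0,0],"claw": 68},{"delta_pos": [0.0008,-0.0016,0.032],"delta_rot": [0.005,0,0],"claw": 68},{"delta_pos": [0.0008,-0.0016,0.036],"delta_rot": [0.005,0,0],"claw": 68},{"delta_pos": [0.0008,-0.0016,0.036],"delta_rot": [0.005,0,0],"claw": 68},{"delta_pos": [0.0008,-0.0016,0.036],"delta_rot": [0.005,0,0],"claw": 68},{"delta_pos": [0.0008,-0.0016,0.036],"delta_rot": [0.005,0,0],"claw": 62},{"delta_pos": [0.0008,-0.0016,0.036],"delta_rot": [0.005,0,0],"claw": 56},{"delta_pos": [0.0008,-0.0016,0.036],"delta_rot": [0.005,0,0],"claw": 45}], force=40)

```text
time: 15.75
eef_pos: [0.4776, 0.1139, -0.0111]
tcp_rot: [0.707, 0.707, 0.001, 0.001]
contact_force: [-2.6, -1.3, 8.2]
opening: 0.523
```

>>> carry_out(commands=[{"delta_pos": [0,0,0],"delta_rot": [0,0,0],"claw": 45},{"delta_pos": [0,0,0],"delta_rot": [0,0,0],"claw": 40},{"delta_pos": [0,0,-0.02],"delta_rot": [0,0,0],"claw": 40},{"delta_pos": [0,0,-0.05],"delta_rot": [0,0,0],"claw": 40},{"delta_pos": [0,0,-0.09],"delta_rot": [0,0,0],"claw": 40},{"delta_pos": [0,0,-0.13],"delta_rot": [0,0,0],"claw": 40},{"delta_pos": [0,0,-0.13],"delta_rot": [0,0,0],"claw": 40}], force=60)

```text
time: 16.33
eef_pos: [0.483, 0.1142, 0.1277]
tcp_rot: [0.707, 0.707, 0.007, 0.006]
contact_force: [1.8, 0.8, -0.1]
opening: 0.508
```

```bash
cat >> h.py <<'E'
def held(fn=None):
    p,d,P,i,T=shot('wrist',fn)
    s=ctrl.get_state();Rt=R.from_quat(s['tcp_rot']).as_matrix();tp=(P-s['eef_pos'])@Rt
    m=(tp[...,2]>-.028)&(tp[...,2]<.0)&(abs(tp[...,1])<.021)&(abs(tp[...,0])<.04)
    q=tp[m]
    if len(q)<50: print('nothing held');return
    print('held n',len(q),'x',np.percentile(q[:,0],[0.5,99.5]).round(4),'z med',np.median(q[:,2]).round(4))
    A=np.c_[q[:,:2],np.ones(len(q))];print(' tilt slopes',np.linalg.lstsq(A,q[:,2],rcond=None)[0].round(3))
E
python3 - <<'E'
from h import *
held('w19.png')
go([.504,-.252,.1])
E
```

```text
held n 7713 x [-0.0225  0.023 ] z med -0.022
 tilt slopes [ 0.002  0.006 -0.022]
t 16.38 at [0.4811 0.1141 0.1242] op 0.506 F [ 0.8  0.6 -1.3] jawyaw 0.06 tilt [ 1.320e-02  8.000e-04 -9.999e-01] q [ 0.03 -0.02  2.1   0.    1.05  0.03]
  target [0.504, -0.252, 0.1] delta [-0.3661, 0.0222, 0.0242]
  rot to down/yaw [0.0132, -0.0008, 0.0011]
```

>>> carry_out(commands=[{"delta_pos": [-0.366,0.022,0.01],"delta_rot": [0.012,0,0],"claw": 40},{"delta_pos": [-0.366,0.022,0.01],"delta_rot": [0.012,0,0],"claw": 40},{"delta_pos": [-0.366,0.022,0.01],"delta_rot": [0.012,0,0],"claw": 40},{"delta_pos": [-0.366,0.022,0.01],"delta_rot": [0.012,0,0],"claw": 40},{"delta_pos": [-0.366,0.022,0.01],"delta_rot": [0.012,0,0],"claw": 40},{"delta_pos": [-0.366,0.022,0.01],"delta_rot": [0.012,0,0],"claw": 40},{"delta_pos": [-0.366,0.022,0.01],"delta_rot": [0.012,0,0],"claw": 40},{"delta_pos": [-0.366,0.022,0.01],"delta_rot": [0.012,0,0],"claw": 40}])

```text
time: 17.05
eef_pos: [0.4999, -0.22, 0.1126]
tcp_rot: [0.707, 0.707, 0.0, -0.001]
contact_force: [0.8, 0.7, -1.0]
opening: 0.508
```

```bash
python3 - <<'E'
from h import *
go([.504,-.252,.072])
E
```

```text
t 17.05 at [ 0.4999 -0.22    0.1126] op 0.508 F [ 0.8  0.7 -1. ] jawyaw 0.04 tilt [-0.0012  0.0026 -1.    ] q [-0.6   0.12  1.98  0.    1.05 -0.6 ]
  target [0.504, -0.252, 0.072] delta [-0.0321, 0.0041, 0.0405]
  rot to down/yaw [-0.0012, -0.0026, 0.0008]
```

>>> carry_out(commands=[{"delta_pos": [-0.032,0.004,0.0],"delta_rot": [0,-0.0026,0],"claw": 40},{"delta_pos": [-0.032,0.004,0.01],"delta_rot": [0,-0.0026,0],"claw": 40},{"delta_pos": [-0.032,0.004,0.03],"delta_rot": [0,-0.0026,0],"claw": 40},{"delta_pos": [-0.032,0.004,0.043],"delta_rot": [0,-0.0026,0],"claw": 40},{"delta_pos": [-0.032,0.004,0.043],"delta_rot": [0,-0.0026,0],"claw": 40},{"delta_pos": [-0.032,0.004,0.043],"delta_rot": [0,-0.0026,0],"claw": 40},{"delta_pos": [-0.032,0.004,0.043],"delta_rot": [0,-0.0026,0],"claw": 40},{"delta_pos": [-0.032,0.004,0.043],"delta_rot": [0,-0.0026,0],"claw": 40}])

```text
time: 17.72
eef_pos: [0.5046, -0.2517, 0.0705]
tcp_rot: [0.707, 0.708, -0.0, 0.0]
contact_force: [0.6, -0.8, -0.7]
opening: 0.51
```

```bash
python3 - <<'E'
from h import *
held('w20.png')
go([.504,-.252,.064])
E
```

```text
held n 9944 x [-0.032   0.0316] z med -0.0181
 tilt slopes [ 0.097  0.002 -0.016]
t 17.77 at [ 0.5046 -0.2518  0.0707] op 0.503 F [ 0.4 -0.6 -0.3] jawyaw 0.09 tilt [ 5.0e-04 -1.3e-03 -1.0e+00] q [-0.64  0.21  1.96 -0.    0.97 -0.64]
  target [0.504, -0.252, 0.064] delta [-0.0002, -0.0006, 0.0067]
  rot to down/yaw [0.0005, 0.0013, 0.0016]
```

View pics/w20.png

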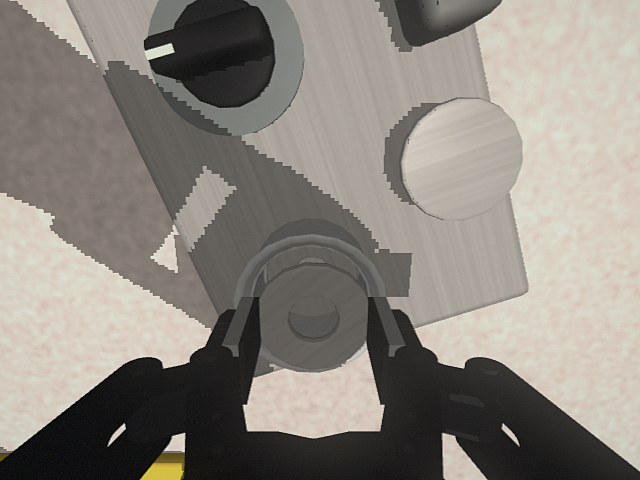

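>>> carry_out(commands=[{"delta_pos": [0,-0.0006,0.003],"delta_rot": [0,0,0],"claw": 40},{"delta_pos": [0,-0.0006,0.006],"delta_rot": [0,0,0],"claw": 40},{"delta_pos": [0,-0.0006,0.006],"delta_rot": [0,0,0],"claw": 40},{"delta_pos": [0,-0.0006,0.006],"delta_rot": [0,0,0],"claw": 40},{"delta_pos": [0,-0.0006,0.006],"delta_rot": [0,0,0],"claw": 66},{"delta_pos": [0,-0.0006,0.006],"delta_rot": [0,0,0],"claw": 66},{"delta_pos": [0,-0.0006,0.006],"delta_rot": [0,0,0],"claw": 66}])

```text
time: 18.35
eef_pos: [0.5043, -0.252, 0.065]
tcp_rot: [0.707, 0.708, -0.0, 0.001]
contact_force: [0.0, -0.2, -0.3]
opening: 0.657
```

```bash
python3 - <<'E'
from h import *
shot('wrist','w21.png')
shot('side','s21.png')
go([.4789,.1922,.1])
E
```

```text
t 18.45 at [ 0.5042 -0.252   0.0649] op 0.661 F [ 0.7 -0.2 -0.4] jawyaw 0.08 tilt [ 9.0e-04 -1.6e-03 -1.0e+00] q [-0.64  0.22  1.96 -0.    0.96 -0.64]
  target [0.4789, 0.1922, 0.1] delta [0.4442, -0.0246, -0.0358]
  rot to down/yaw [0.0009, 0.0016, 0.0015]
```

View pics/w21.png

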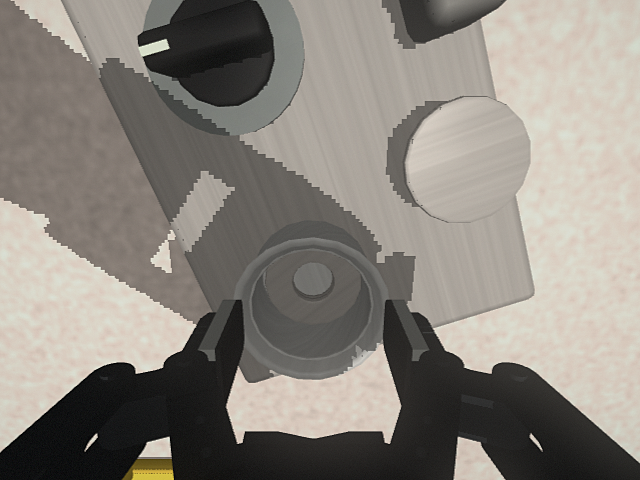

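View pics/s21.png

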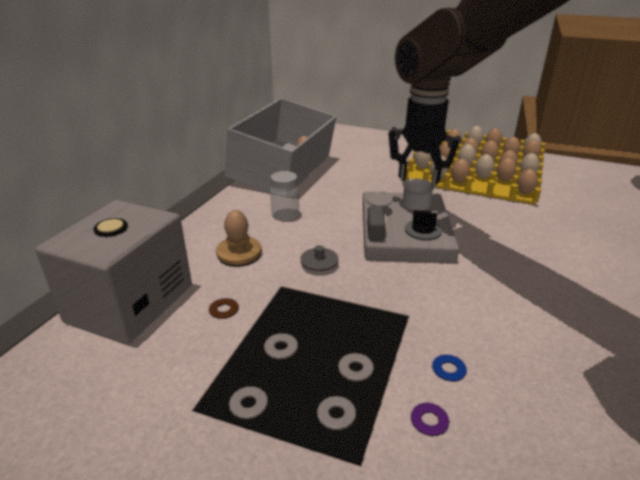

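Two rings are now stacked flat (hole at (313,280)). The side view shows four left on the mat, and the cap standing at (319,262).

>>> carry_out(commands=[{"delta_pos": [0.01,0,-0.035],"delta_rot": [0,0,0],"claw": 68},{"delta_pos": [0.445,-0.025,-0.035],"delta_rot": [0,0,0],"claw": 68},{"delta_pos": [0.445,-0.025,-0.035],"delta_rot": [0,0,0],"claw": 68},{"delta_pos": [0.445,-0.025,-0.035],"delta_rot": [0,0,0],"claw": 68},{"delta_pos": [0.445,-0.025,-0.035],"delta_rot": [0,0,0],"claw": 68},{"delta_pos": [0.445,-0.025,-0.035],"delta_rot": [0,0,0],"claw": 68},{"delta_pos": [0.445,-0.025,-0.035],"delta_rot": [0,0,0],"claw": 68},{"delta_pos": [0.445,-0.025,-0.035],"delta_rot": [0,0,0],"claw": 68}])

```text
time: 19.12
eef_pos: [0.4867, 0.0511, 0.0998]
tcp_rot: [0.707, 0.708, 0.0, 0.001]
contact_force: [0.0, -0.5, -0.8]
opening: 0.681
```

```bash
python3 - <<'E'
from h import *
go([.4789,.1922,.1],[.4789,.1922,.02])
E
```

```text
t 19.12 at [0.4867 0.0511 0.0998] op 0.681 F [ 0.  -0.5 -0.8] jawyaw 0.06 tilt [ 0.0019 -0.0016 -1.    ] q [-0.1   0.01  2.12 -0.    1.01 -0.1 ]
  target [0.4789, 0.1922, 0.1] delta [0.1411, -0.0076, -0.0004]
  target [0.4789, 0.1922, 0.02] delta [0.1413, -0.0078, 0.0796]
  rot to down/yaw [0.0019, 0.0016, 0.0011]
```

>>> carry_out(commands=[{"delta_pos": [0.141,-0.0077,0.0],"delta_rot": [0,0,0],"claw": 68},{"delta_pos": [0.141,-0.0077,0.0],"delta_rot": [0,0,0],"claw": 68},{"delta_pos": [0.141,-0.0077,0.02],"delta_rot": [0,0,0],"claw": 68},{"delta_pos": [0.141,-0.0077,0.05],"delta_rot": [0,0,0],"claw": 68},{"delta_pos": [0.141,-0.0077,0.08],"delta_rot": [0,0,0],"claw": 68},{"delta_pos": [0.141,-0.0077,0.08],"delta_rot": [0,0,0],"claw": 68},{"delta_pos": [0.141,-0.0077,0.08],"delta_rot": [0,0,0],"claw": 68},{"delta_pos": [0.141,-0.0077,0.08],"delta_rot": [0,0,0],"claw": 68}])

```text
time: 19.78
eef_pos: [0.4802, 0.1917, 0.021]
tcp_rot: [0.707, 0.707, 0.001, 0.002]
contact_force: [0.0, -0.0, 0.5]
opening: 0.681
```

```bash
python3 - <<'E'
from h import *
print(ringnear('w22.png'))
go([.4789,.1922,-.012])
E
```

```text
[(476.1, 272.2, 24.1, [302.0, 105.0], 8778), (368.8, 235.9, 23.9, [61.0, 193.0], 7009), (591.0, 196.0, 24.7, [545.0, 275.0], 6196), (478.6, 192.5, 24.3, [310.0, 282.0], 5904), (361.4, 144.5, 24.0, [72.0, 358.0], 2762)]
t 19.83 at [0.4809 0.1916 0.0218] op 0.677 F [ 0.5 -0.7  0.4] jawyaw -0.0 tilt [ 0.0057 -0.001  -1.    ] q [ 0.18  0.2   2.09 -0.    0.85  0.19]
  target [0.4789, 0.1922, -0.012] delta [0.0006, -0.0022, 0.0338]
  rot to down/yaw [0.0057, 0.001, -0.0001]
```

>>> carry_out(commands=[{"delta_pos": [0.0008,-0.0022,0.02],"delta_rot": [0.005,0,0],"claw": 68},{"delta_pos": [0.0008,-0.0022,0.03],"delta_rot": [0.005,0,0],"claw": 68},{"delta_pos": [0.0008,-0.0022,0.034],"delta_rot": [0.005,0,0],"claw": 68},{"delta_pos": [0.0008,-0.0022,0.034],"delta_rot": [0.005,0,0],"claw": 68},{"delta_pos": [0.0008,-0.0022,0.034],"delta_rot": [0.005,0,0],"claw": 68},{"delta_pos": [0.0008,-0.0022,0.034],"delta_rot": [0.005,0,0],"claw": 62},{"delta_pos": [0.0008,-0.0022,0.034],"delta_rot": [0.005,0,0],"claw": 56},{"delta_pos": [0.0008,-0.0022,0.034],"delta_rot": [0.005,0,0],"claw": 45}], force=40)

```text
time: 20.5
eef_pos: [0.4798, 0.1924, -0.0107]
tcp_rot: [0.707, 0.707, 0.0, 0.001]
contact_force: [-2.8, -0.5, 6.5]
opening: 0.524
```

>>> carry_out(commands=[{"delta_pos": [0,0,0],"delta_rot": [0,0,0],"claw": 45},{"delta_pos": [0,0,0],"delta_rot": [0,0,0],"claw": 40},{"delta_pos": [0,0,-0.02],"delta_rot": [0,0,0],"claw": 40},{"delta_pos": [0,0,-0.05],"delta_rot": [0,0,0],"claw": 40},{"delta_pos": [0,0,-0.09],"delta_rot": [0,0,0],"claw": 40},{"delta_pos": [0,0,-0.125],"delta_rot": [0,0,0],"claw": 40},{"delta_pos": [0,0,-0.125],"delta_rot": [0,0,0],"claw": 40}], force=60)

```text
time: 21.08
eef_pos: [0.4848, 0.1938, 0.1225]
tcp_rot: [0.707, 0.707, 0.006, 0.005]
contact_force: [1.7, 0.6, 0.3]
opening: 0.5
```

```bash
python3 - <<'E'
from h import *
held('w23.png')
go([.504,-.252,.115])
E
```

```text
held n 7705 x [-0.0222  0.0235] z med -0.0215
 tilt slopes [ 0.001  0.01  -0.021]
t 21.13 at [0.4829 0.1933 0.1192] op 0.503 F [-0.4 -0.8 -1.6] jawyaw 0.02 tilt [ 1.170e-02  8.000e-04 -9.999e-01] q [ 0.19  0.05  2.04 -0.    1.04  0.19]
  target [0.504, -0.252, 0.115] delta [-0.4454, 0.0209, 0.004]
  rot to down/yaw [0.0117, -0.0008, 0.0004]
```

>>> carry_out(commands=[{"delta_pos": [-0.445,0.021,0.004],"delta_rot": [0.011,0,0],"claw": 40},{"delta_pos": [-0.445,0.021,0.004],"delta_rot": [0.011,0,0],"claw": 40},{"delta_pos": [-0.445,0.021,0.004],"delta_rot": [0.011,0,0],"claw": 40},{"delta_pos": [-0.445,0.021,0.004],"delta_rot": [0.011,0,0],"claw": 40},{"delta_pos": [-0.445,0.021,0.004],"delta_rot": [0.011,0,0],"claw": 40},{"delta_pos": [-0.445,0.021,0.004],"delta_rot": [0.011,0,0],"claw": 40},{"delta_pos": [-0.445,0.021,0.004],"delta_rot": [0.011,0,0],"claw": 40},{"delta_pos": [-0.445,0.021,0.004],"delta_rot": [0.011,0,0],"claw": 40}])

```text
time: 21.8
eef_pos: [0.4965, -0.1416, 0.1129]
tcp_rot: [0.707, 0.707, 0.0, -0.002]
contact_force: [0.8, 0.9, -0.6]
opening: 0.505
```

```bash
python3 - <<'E'
from h import *
go([.504,-.252,.1],[.504,-.252,.07])
E
```

```text
t 21.8 at [ 0.4965 -0.1416  0.1129] op 0.505 F [ 0.8  0.9 -0.6] jawyaw 0.01 tilt [-0.002   0.0024 -1.    ] q [-0.48  0.05  2.05  0.    1.04 -0.48]
  target [0.504, -0.252, 0.1] delta [-0.1104, 0.0076, 0.0126]
  target [0.504, -0.252, 0.07] delta [-0.1105, 0.0076, 0.0426]
  rot to down/yaw [-0.002, -0.0024, 0.0001]
```

>>> carry_out(commands=[{"delta_pos": [-0.1105,0.0076,0.005],"delta_rot": [0,-0.0024,0],"claw": 40},{"delta_pos": [-0.1105,0.0076,0.01],"delta_rot": [0,-0.0024,0],"claw": 40},{"delta_pos": [-0.1105,0.0076,0.012],"delta_rot": [0,-0.0024,0],"claw": 40},{"delta_pos": [-0.1105,0.0076,0.025],"delta_rot": [0,-0.0024,0],"claw": 40},{"delta_pos": [-0.1105,0.0076,0.042],"delta_rot": [0,-0.0024,0],"claw": 40},{"delta_pos": [-0.1105,0.0076,0.042],"delta_rot": [0,-0.0024,0],"claw": 40},{"delta_pos": [-0.1105,0.0076,0.042],"delta_rot": [0,-0.0024,0],"claw": 40},{"delta_pos": [-0.1105,0.0076,0.042],"delta_rot": [0,-0.0024,0],"claw": 40}])

```text
time: 22.47
eef_pos: [0.5037, -0.2511, 0.0701]
tcp_rot: [0.707, 0.707, -0.001, -0.001]
contact_force: [-0.5, -0.4, -0.8]
opening: 0.502
```

```bash
python3 - <<'E'
from h import *
held('w24.png')
go([.504,-.252,.0645])
E
```

```text
held n 10053 x [-0.0324  0.0311] z med -0.0171
 tilt slopes [ 0.055  0.002 -0.015]
t 22.52 at [ 0.5042 -0.2514  0.0709] op 0.503 F [ 0.  -0.4  0.2] jawyaw 0.07 tilt [-1.8e-03 -1.0e-04 -1.0e+00] q [-0.64  0.21  1.96 -0.    0.97 -0.64]
  target [0.504, -0.252, 0.0645] delta [-0.0006, -0.0002, 0.0064]
  rot to down/yaw [-0.0018, 0.0001, 0.0011]
```

View pics/w24.png

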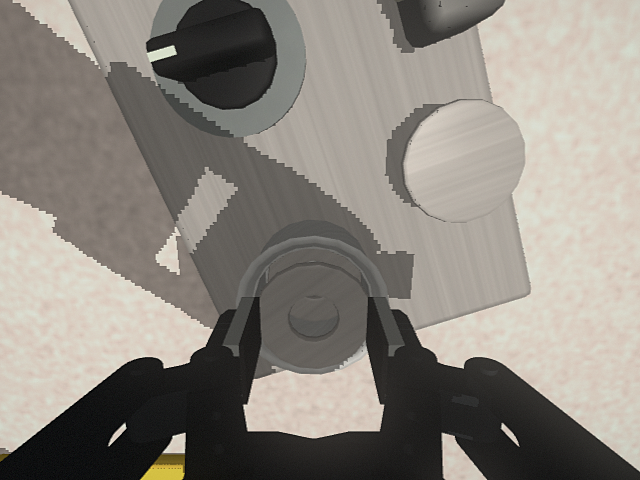

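Held and centred over the mouth.

>>> carry_out(commands=[{"delta_pos": [-0.0006,0,0.003],"delta_rot": [0,0,0],"claw": 40},{"delta_pos": [-0.0006,0,0.0062],"delta_rot": [0,0,0],"claw": 40},{"delta_pos": [-0.0006,0,0.0062],"delta_rot": [0,0,0],"claw": 40},{"delta_pos": [-0.0006,0,0.0062],"delta_rot": [0,0,0],"claw": 40},{"delta_pos": [-0.0006,0,0.0062],"delta_rot": [0,0,0],"claw": 66},{"delta_pos": [-0.0006,0,0.0062],"delta_rot": [0,0,0],"claw": 66},{"delta_pos": [-0.0006,0,0.0062],"delta_rot": [0,0,0],"claw": 66}])

```text
time: 23.1
eef_pos: [0.5044, -0.2522, 0.065]
tcp_rot: [0.707, 0.708, -0.001, -0.0]
contact_force: [0.2, 0.4, -0.5]
opening: 0.659
```

```bash
python3 - <<'E'
from h import *
shot('wrist','w25.png')
shot('side','s25.png')
go([.4761,.2725,.1])
E
```

```text
t 23.2 at [ 0.5044 -0.2521  0.0649] op 0.66 F [-0.5 -0.3 -0.3] jawyaw 0.07 tilt [-1.5e-03 -4.0e-04 -1.0e+00] q [-0.64  0.22  1.96 -0.    0.96 -0.64]
  target [0.4761, 0.2725, 0.1] delta [0.5247, -0.0277, -0.0352]
  rot to down/yaw [-0.0015, 0.0004, 0.0012]
```

View pics/w25.png

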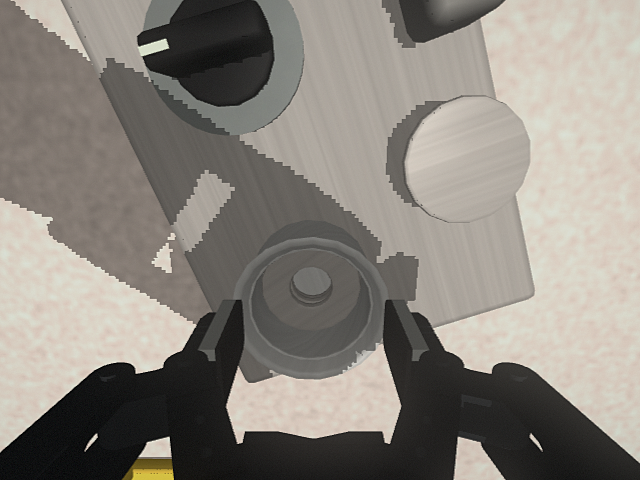

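View pics/s25.png

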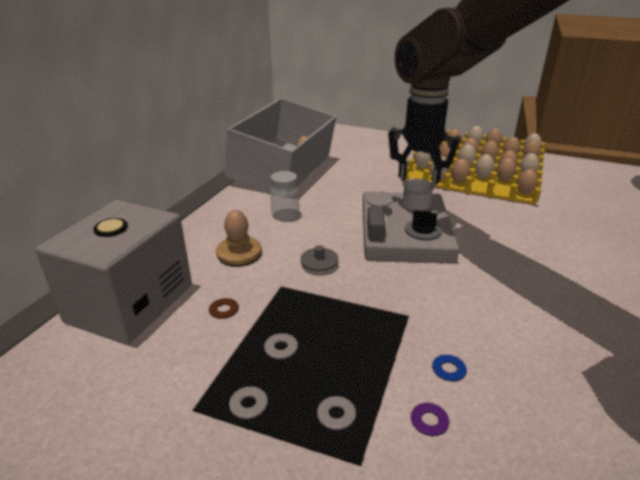

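Three rings are stacked flat, and three remain on the mat. Next is the one at (0.476, 0.272).

>>> carry_out(commands=[{"delta_pos": [0.01,0,-0.035],"delta_rot": [0,0,0],"claw": 68},{"delta_pos": [0.525,-0.028,-0.035],"delta_rot": [0,0,0],"claw": 68},{"delta_pos": [0.525,-0.028,-0.035],"delta_rot": [0,0,0],"claw": 68},{"delta_pos": [0.525,-0.028,-0.035],"delta_rot": [0,0,0],"claw": 68},{"delta_pos": [0.525,-0.028,-0.035],"delta_rot": [0,0,0],"claw": 68},{"delta_pos": [0.525,-0.028,-0.035],"delta_rot": [0,0,0],"claw": 68},{"delta_pos": [0.525,-0.028,-0.035],"delta_rot": [0,0,0],"claw": 68},{"delta_pos": [0.525,-0.028,-0.035],"delta_rot": [0,0,0],"claw": 68}])

```text
time: 23.87
eef_pos: [0.4879, 0.0509, 0.1002]
tcp_rot: [0.707, 0.707, -0.0, -0.0]
contact_force: [0.7, 1.3, 0.1]
opening: 0.68
```

>>> carry_out(commands=[{"delta_pos": [0.2,-0.018,0],"delta_rot": [0,0,0],"claw": 68},{"delta_pos": [0.2,-0.018,0],"delta_rot": [0,0,0],"claw": 68},{"delta_pos": [0.2,-0.018,0],"delta_rot": [0,0,0],"claw": 68},{"delta_pos": [0.2,-0.018,0],"delta_rot": [0,0,0],"claw": 68},{"delta_pos": [0.2,-0.018,0.02],"delta_rot": [0,0,0],"claw": 68},{"delta_pos": [0.2,-0.018,0.04],"delta_rot": [0,0,0],"claw": 68}])

```text
time: 24.37
eef_pos: [0.4705, 0.2567, 0.0618]
tcp_rot: [0.705, 0.709, 0.003, 0.001]
contact_force: [-0.3, -1.1, -1.0]
opening: 0.681
```

```bash
python3 - <<'E'
from h import *
go([.4761,.2725,.02])
E
```

```text
t 24.37 at [0.4705 0.2567 0.0618] op 0.681 F [-0.3 -1.1 -1. ] jawyaw 0.36 tilt [ 0.0049  0.0032 -1.    ] q [0.31 0.17 2.03 0.   0.94 0.3 ]
  target [0.4761, 0.2725, 0.02] delta [0.0156, 0.0055, 0.0419]
  rot to down/yaw [0.005, -0.0032, 0.0062]
```

>>> carry_out(commands=[{"delta_pos": [0.0157,0.0052,0.02],"delta_rot": [0.005,-0.003,0.006],"claw": 68},{"delta_pos": [0.0157,0.0052,0.04],"delta_rot": [0.005,-0.003,0.006],"claw": 68},{"delta_pos": [0.0157,0.0052,0.042],"delta_rot": [0.005,-0.003,0.006],"claw": 68},{"delta_pos": [0.0157,0.0052,0.042],"delta_rot": [0.005,-0.003,0.006],"claw": 68},{"delta_pos": [0.0157,0.0052,0.042],"delta_rot": [0.005,-0.003,0.006],"claw": 68},{"delta_pos": [0.0157,0.0052,0.042],"delta_rot": [0.005,-0.003,0.006],"claw": 68}])

```text
time: 24.87
eef_pos: [0.477, 0.2725, 0.0214]
tcp_rot: [0.707, 0.707, 0.001, 0.0]
contact_force: [-0.4, -0.6, -0.1]
opening: 0.679
```

```bash
python3 - <<'E'
from h import *
print(ringnear('w26.png'))
go([.4761,.2725,-.012])
E
```

```text
[(584.3, 300.2, 24.8, [545.0, 226.0], 6893), (476.3, 272.8, 24.1, [310.0, 283.0], 5859), (368.7, 237.0, 24.0, [96.0, 341.0], 3715)]
t 24.92 at [0.477  0.2725 0.0216] op 0.681 F [ 0.8  0.3 -0.4] jawyaw -0.03 tilt [ 0.0026  0.0011 -1.    ] q [0.33 0.26 2.01 0.   0.87 0.33]
  target [0.4761, 0.2725, -0.012] delta [-0.0001, -0.001, 0.0335]
  rot to down/yaw [0.0026, -0.0011, -0.0006]
```

>>> carry_out(commands=[{"delta_pos": [0.0002,-0.001,0.02],"delta_rot": [0.0025,0,0],"claw": 68},{"delta_pos": [0.0002,-0.001,0.03],"delta_rot": [0.0025,0,0],"claw": 68},{"delta_pos": [0.0002,-0.001,0.0335],"delta_rot": [0.0025,0,0],"claw": 68},{"delta_pos": [0.0002,-0.001,0.0335],"delta_rot": [0.0025,0,0],"claw": 68},{"delta_pos": [0.0002,-0.001,0.0335],"delta_rot": [0.0025,0,0],"claw": 68},{"delta_pos": [0.0002,-0.001,0.0335],"delta_rot": [0.0025,0,0],"claw": 62},{"delta_pos": [0.0002,-0.001,0.0335],"delta_rot": [0.0025,0,0],"claw": 56},{"delta_pos": [0.0002,-0.001,0.0335],"delta_rot": [0.0025,0,0],"claw": 45}], force=40)

```text
time: 25.58
eef_pos: [0.4769, 0.273, -0.0108]
tcp_rot: [0.707, 0.707, 0.001, 0.0]
contact_force: [-0.4, -1.0, 3.8]
opening: 0.517
```

>>> carry_out(commands=[{"delta_pos": [0,0,0],"delta_rot": [0,0,0],"claw": 45},{"delta_pos": [0,0,0],"delta_rot": [0,0,0],"claw": 40},{"delta_pos": [0,0,-0.02],"delta_rot": [0,0,0],"claw": 40},{"delta_pos": [0,0,-0.05],"delta_rot": [0,0,0],"claw": 40},{"delta_pos": [0,0,-0.09],"delta_rot": [0,0,0],"claw": 40},{"delta_pos": [0,0,-0.125],"delta_rot": [0,0,0],"claw": 40},{"delta_pos": [0,0,-0.125],"delta_rot": [0,0,0],"claw": 40}], force=60)

```text
time: 26.17
eef_pos: [0.4817, 0.2748, 0.1227]
tcp_rot: [0.707, 0.707, 0.008, 0.003]
contact_force: [1.4, 0.7, 0.5]
opening: 0.505
```

```bash
python3 - <<'E'
from h import *
held('w27.png')
go([.504,-.252,.115])
E
```

```text
held n 7733 x [-0.0222  0.0235] z med -0.0218
 tilt slopes [ 0.001  0.006 -0.022]
t 26.22 at [0.4799 0.2741 0.1192] op 0.507 F [-0.3 -0.4 -1.2] jawyaw -0.02 tilt [ 0.0111  0.0048 -0.9999] q [0.33 0.12 1.97 0.   1.05 0.33]
  target [0.504, -0.252, 0.115] delta [-0.5261, 0.0242, 0.0019]
  rot to down/yaw [0.0111, -0.0048, -0.0003]
```

>>> carry_out(commands=[{"delta_pos": [-0.526,0.024,0.002],"delta_rot": [0.011,-0.004,0],"claw": 40},{"delta_pos": [-0.526,0.024,0.002],"delta_rot": [0.011,-0.004,0],"claw": 40},{"delta_pos": [-0.526,0.024,0.002],"delta_rot": [0.011,-0.004,0],"claw": 40},{"delta_pos": [-0.526,0.024,0.002],"delta_rot": [0.011,-0.004,0],"claw": 40},{"delta_pos": [-0.526,0.024,0.002],"delta_rot": [0.011,-0.004,0],"claw": 40},{"delta_pos": [-0.526,0.024,0.002],"delta_rot": [0.011,-0.004,0],"claw": 40},{"delta_pos": [-0.526,0.024,0.002],"delta_rot": [0.011,-0.004,0],"claw": 40},{"delta_pos": [-0.526,0.024,0.002],"delta_rot": [0.011,-0.004,0],"claw": 40}])

```text
time: 26.88
eef_pos: [0.4923, -0.0615, 0.1128]
tcp_rot: [0.707, 0.707, -0.0, -0.002]
contact_force: [0.6, 0.2, -1.3]
opening: 0.51
```

```bash
python3 - <<'E'
from h import *
go([.504,-.252,.11],[.504,-.252,.07])
E
```

```text
t 26.88 at [ 0.4923 -0.0615  0.1128] op 0.51 F [ 0.6  0.2 -1.3] jawyaw -0.02 tilt [-0.0027  0.0019 -1.    ] q [-0.33  0.01  2.09  0.    1.04 -0.33]
  target [0.504, -0.252, 0.11] delta [-0.1905, 0.0118, 0.0024]
  target [0.504, -0.252, 0.07] delta [-0.1905, 0.0119, 0.0424]
  rot to down/yaw [-0.0027, -0.0019, -0.0003]
```

>>> carry_out(commands=[{"delta_pos": [-0.1905,0.0119,0.003],"delta_rot": [0,-0.002,0],"claw": 40},{"delta_pos": [-0.1905,0.0119,0.003],"delta_rot": [0,-0.002,0],"claw": 40},{"delta_pos": [-0.1905,0.0119,0.003],"delta_rot": [0,-0.002,0],"claw": 40},{"delta_pos": [-0.1905,0.0119,0.003],"delta_rot": [0,-0.002,0],"claw": 40},{"delta_pos": [-0.1905,0.0119,0.01],"delta_rot": [0,-0.002,0],"claw": 40},{"delta_pos": [-0.1905,0.0119,0.025],"delta_rot": [0,-0.002,0],"claw": 40},{"delta_pos": [-0.1905,0.0119,0.042],"delta_rot": [0,-0.002,0],"claw": 40},{"delta_pos": [-0.1905,0.0119,0.042],"delta_rot": [0,-0.002,0],"claw": 40}])

```text
time: 27.55
eef_pos: [0.5003, -0.2502, 0.0646]
tcp_rot: [0.708, 0.706, -0.002, -0.006]
contact_force: [-1.1, -0.1, -0.7]
opening: 0.503
```

```bash
python3 - <<'E'
from h import *
S=avgstate(4)
held('w28.png')
go([.504,-.252,.0645])
E
```

```text
held n 9811 x [-0.0321  0.0315] z med -0.0176
 tilt slopes [ 0.095 -0.005 -0.016]
t 27.8 at [ 0.5045 -0.2518  0.0711] op 0.508 F [ 0.2  0.5 -0.7] jawyaw 0.03 tilt [-1.8e-03 -7.0e-04 -1.0e+00] q [-0.64  0.21  1.96 -0.    0.97 -0.64]
  target [0.504, -0.252, 0.0645] delta [-0.0002, -0.0005, 0.0066]
  rot to down/yaw [-0.0018, 0.0007, 0.0005]
```

View pics/w28.png

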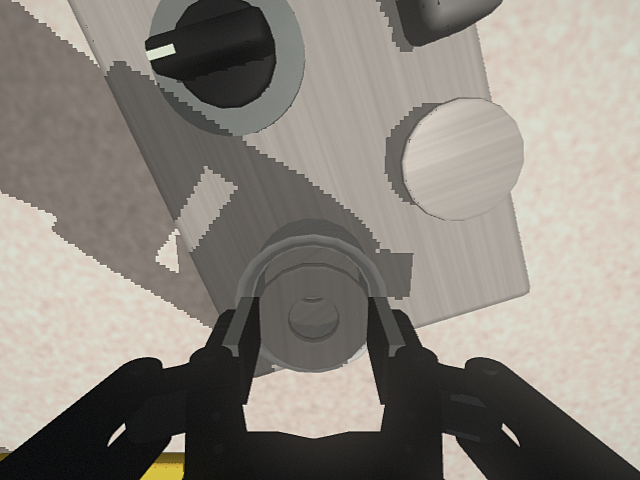

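>>> carry_out(commands=[{"delta_pos": [-0.0003,-0.0004,0.003],"delta_rot": [0,0,0],"claw": 40},{"delta_pos": [-0.0003,-0.0004,0.0063],"delta_rot": [0,0,0],"claw": 40},{"delta_pos": [-0.0003,-0.0004,0.0063],"delta_rot": [0,0,0],"claw": 40},{"delta_pos": [-0.0003,-0.0004,0.0063],"delta_rot": [0,0,0],"claw": 40},{"delta_pos": [-0.0003,-0.0004,0.0063],"delta_rot": [0,0,0],"claw": 66},{"delta_pos": [-0.0003,-0.0004,0.0063],"delta_rot": [0,0,0],"claw": 66},{"delta_pos": [-0.0003,-0.0004,0.0063],"delta_rot": [0,0,0],"claw": 66}])

```text
time: 28.38
eef_pos: [0.5043, -0.2523, 0.0651]
tcp_rot: [0.707, 0.707, -0.001, -0.0]
contact_force: [0.1, -0.1, -0.2]
opening: 0.658
```

```bash
python3 - <<'E'
from h import *
shot('wrist','w29.png')
shot('side','s29.png')
go([.5915,.196,.1])
E
```

```text
t 28.48 at [ 0.5042 -0.2522  0.065 ] op 0.658 F [0.8 0.6 0.1] jawyaw 0.03 tilt [-0.0014 -0.001  -1.    ] q [-0.64  0.22  1.96 -0.    0.96 -0.64]
  target [0.5915, 0.196, 0.1] delta [0.4482, 0.0874, -0.0356]
  rot to down/yaw [-0.0014, 0.001, 0.0005]
```

View pics/w29.png

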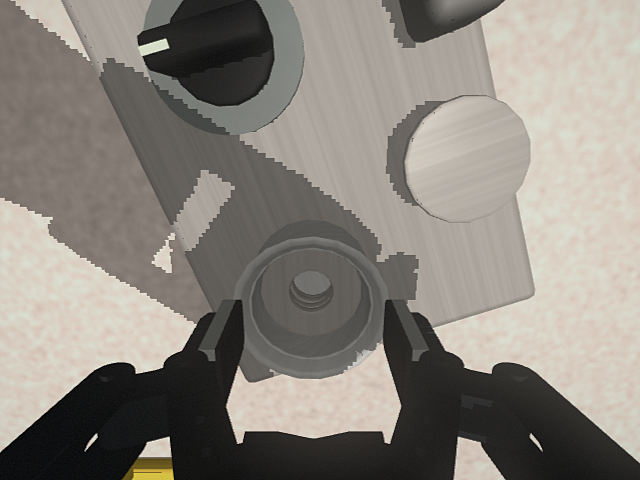

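View pics/s29.png

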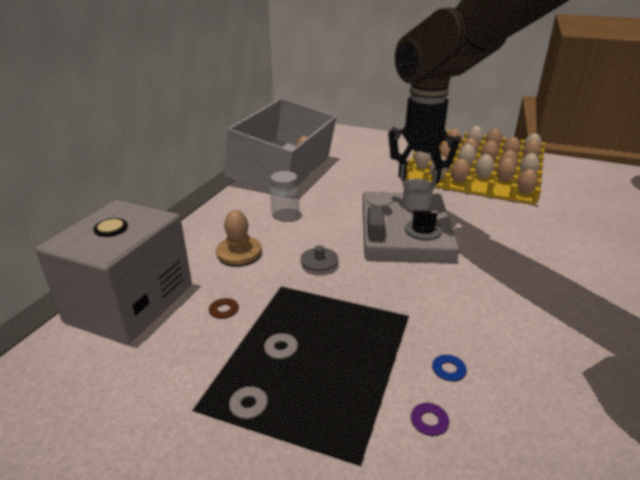

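Four rings are in. Next is the one at (0.591, 0.196).

>>> carry_out(commands=[{"delta_pos": [0.01,0,-0.035],"delta_rot": [0,0,0],"claw": 68},{"delta_pos": [0.448,0.087,-0.036],"delta_rot": [0,0,0],"claw": 68},{"delta_pos": [0.448,0.087,-0.036],"delta_rot": [0,0,0],"claw": 68},{"delta_pos": [0.448,0.087,-0.036],"delta_rot": [0,0,0],"claw": 68},{"delta_pos": [0.448,0.087,-0.036],"delta_rot": [0,0,0],"claw": 68},{"delta_pos": [0.448,0.087,-0.036],"delta_rot": [0,0,0],"claw": 68},{"delta_pos": [0.448,0.087,-0.036],"delta_rot": [0,0,0],"claw": 68},{"delta_pos": [0.448,0.087,-0.036],"delta_rot": [0,0,0],"claw": 68}])

```text
time: 29.15
eef_pos: [0.5611, 0.0459, 0.1006]
tcp_rot: [0.707, 0.707, -0.001, 0.0]
contact_force: [0.7, -0.5, -0.1]
opening: 0.684
```

```bash
python3 - <<'E'
from h import *
go([.5915,.196,.1],[.5915,.196,.02])
E
```

```text
t 29.15 at [0.5611 0.0459 0.1006] op 0.684 F [ 0.7 -0.5 -0.1] jawyaw 0.02 tilt [-8.0e-04 -1.2e-03 -1.0e+00] q [-0.1   0.17  1.94 -0.    1.03 -0.1 ]
  target [0.5915, 0.196, 0.1] delta [0.1501, 0.0304, 0.0004]
  target [0.5915, 0.196, 0.02] delta [0.1502, 0.0305, 0.0804]
  rot to down/yaw [-0.0008, 0.0012, 0.0003]
```

>>> carry_out(commands=[{"delta_pos": [0.15,0.0305,0.0],"delta_rot": [0,0,0],"claw": 68},{"delta_pos": [0.15,0.0305,0.0],"delta_rot": [0,0,0],"claw": 68},{"delta_pos": [0.15,0.0305,0.01],"delta_rot": [0,0,0],"claw": 68},{"delta_pos": [0.15,0.0305,0.04],"delta_rot": [0,0,0],"claw": 68},{"delta_pos": [0.15,0.0305,0.08],"delta_rot": [0,0,0],"claw": 68},{"delta_pos": [0.15,0.0305,0.08],"delta_rot": [0,0,0],"claw": 68},{"delta_pos": [0.15,0.0305,0.08],"delta_rot": [0,0,0],"claw": 68},{"delta_pos": [0.15,0.0305,0.08],"delta_rot": [0,0,0],"claw": 68}])

```text
time: 29.82
eef_pos: [0.5922, 0.1953, 0.0215]
tcp_rot: [0.707, 0.707, -0.0, 0.0]
contact_force: [1.1, -0.8, 0.7]
opening: 0.675
```

```bash
python3 - <<'E'
from h import *
ctrl.read_camera('side')
print(ringnear('w30.png'))
go([.5915,.196,-.012])
E
```

```text
[(592.0, 196.3, 24.2, [309.0, 280.0], 5775), (713.1, 155.8, 24.0, [550.0, 345.0], 3556)]
t 29.92 at [0.5938 0.1952 0.0236] op 0.683 F [-0.1  0.2 -0.1] jawyaw -0.06 tilt [ 4.3e-03 -5.0e-04 -1.0e+00] q [ 0.16  0.4   1.82 -0.    0.92  0.16]
  target [0.5915, 0.196, -0.012] delta [0.0009, -0.0024, 0.0355]
  rot to down/yaw [0.0043, 0.0005, -0.0011]
```

>>> carry_out(commands=[{"delta_pos": [0.0011,-0.0018,0.02],"delta_rot": [0.004,0,0],"claw": 68},{"delta_pos": [0.0011,-0.0018,0.03],"delta_rot": [0.004,0,0],"claw": 68},{"delta_pos": [0.0011,-0.0018,0.0355],"delta_rot": [0.004,0,0],"claw": 68},{"delta_pos": [0.0011,-0.0018,0.0355],"delta_rot": [0.004,0,0],"claw": 68},{"delta_pos": [0.0011,-0.0018,0.0355],"delta_rot": [0.004,0,0],"claw": 68},{"delta_pos": [0.0011,-0.0018,0.0355],"delta_rot": [0.004,0,0],"claw": 62},{"delta_pos": [0.0011,-0.0018,0.0355],"delta_rot": [0.004,0,0],"claw": 56},{"delta_pos": [0.0011,-0.0018,0.0355],"delta_rot": [0.004,0,0],"claw": 45}], force=40)

```text
time: 30.58
eef_pos: [0.593, 0.1964, -0.0107]
tcp_rot: [0.707, 0.707, 0.001, 0.001]
contact_force: [-0.5, -0.7, 2.4]
opening: 0.521
```

>>> carry_out(commands=[{"delta_pos": [0,0,0],"delta_rot": [0,0,0],"claw": 45},{"delta_pos": [0,0,0],"delta_rot": [0,0,0],"claw": 40},{"delta_pos": [0,0,-0.02],"delta_rot": [0,0,0],"claw": 40},{"delta_pos": [0,0,-0.05],"delta_rot": [0,0,0],"claw": 40},{"delta_pos": [0,0,-0.09],"delta_rot": [0,0,0],"claw": 40},{"delta_pos": [0,0,-0.125],"delta_rot": [0,0,0],"claw": 40},{"delta_pos": [0,0,-0.125],"delta_rot": [0,0,0],"claw": 40}], force=60)

```text
time: 31.17
eef_pos: [0.598, 0.1975, 0.1235]
tcp_rot: [0.707, 0.707, 0.007, 0.005]
contact_force: [2.2, 0.4, 1.1]
opening: 0.508
```

```bash
python3 - <<'E'
from h import *
held('w31.png')
go([.504,-.252,.115])
E
```

```text
held n 7714 x [-0.0225  0.0231] z med -0.0218
 tilt slopes [ 0.001  0.006 -0.022]
t 31.22 at [0.5962 0.1971 0.12  ] op 0.51 F [-0.4 -0.6 -0.1] jawyaw -0.05 tilt [ 0.0126  0.0015 -0.9999] q [ 0.16  0.27  1.78 -0.    1.07  0.16]
  target [0.504, -0.252, 0.115] delta [-0.4492, -0.0919, 0.0031]
  rot to down/yaw [0.0125, -0.0015, -0.0008]
```

>>> carry_out(commands=[{"delta_pos": [-0.449,-0.092,0.003],"delta_rot": [0.012,0,0],"claw": 40},{"delta_pos": [-0.449,-0.092,0.003],"delta_rot": [0.012,0,0],"claw": 40},{"delta_pos": [-0.449,-0.092,0.003],"delta_rot": [0.012,0,0],"claw": 40},{"delta_pos": [-0.449,-0.092,0.003],"delta_rot": [0.012,0,0],"claw": 40},{"delta_pos": [-0.449,-0.092,0.003],"delta_rot": [0.012,0,0],"claw": 40},{"delta_pos": [-0.449,-0.092,0.003],"delta_rot": [0.012,0,0],"claw": 40},{"delta_pos": [-0.449,-0.092,0.003],"delta_rot": [0.012,0,0],"claw": 40},{"delta_pos": [-0.449,-0.092,0.003],"delta_rot": [0.012,0,0],"claw": 40}])

```text
time: 31.88
eef_pos: [0.5261, -0.1318, 0.1131]
tcp_rot: [0.707, 0.707, 0.0, -0.002]
contact_force: [1.5, -1.3, -0.4]
opening: 0.504
```

```bash
python3 - <<'E'
from h import *
go([.504,-.252,.11],[.504,-.252,.07])
E
```

```text
t 31.88 at [ 0.5261 -0.1318  0.1131] op 0.504 F [ 1.5 -1.3 -0.4] jawyaw -0.04 tilt [-0.0021  0.0028 -1.    ] q [-0.43  0.11  1.99  0.    1.05 -0.43]
  target [0.504, -0.252, 0.11] delta [-0.1202, -0.022, 0.0028]
  target [0.504, -0.252, 0.07] delta [-0.1204, -0.0219, 0.0428]
  rot to down/yaw [-0.0021, -0.0028, -0.0006]
```

>>> carry_out(commands=[{"delta_pos": [-0.1204,-0.022,0.003],"delta_rot": [0,-0.0028,0],"claw": 40},{"delta_pos": [-0.1204,-0.022,0.003],"delta_rot": [0,-0.0028,0],"claw": 40},{"delta_pos": [-0.1204,-0.022,0.01],"delta_rot": [0,-0.0028,0],"claw": 40},{"delta_pos": [-0.1204,-0.022,0.025],"delta_rot": [0,-0.0028,0],"claw": 40},{"delta_pos": [-0.1204,-0.022,0.042],"delta_rot": [0,-0.0028,0],"claw": 40},{"delta_pos": [-0.1204,-0.022,0.042],"delta_rot": [0,-0.0028,0],"claw": 40},{"delta_pos": [-0.1204,-0.022,0.042],"delta_rot": [0,-0.0028,0],"claw": 40},{"delta_pos": [-0.1204,-0.022,0.042],"delta_rot": [0,-0.0028,0],"claw": 40}])

```text
time: 32.55
eef_pos: [0.5038, -0.2515, 0.0705]
tcp_rot: [0.707, 0.707, -0.001, -0.001]
contact_force: [0.4, -0.3, -0.5]
opening: 0.504
```

```bash
python3 - <<'E'
from h import *
S=avgstate(3)
held('w32.png')
go([.504,-.252,.0645])
E
```

```text
held n 9608 x [-0.0309  0.0317] z med -0.0182
 tilt slopes [ 0.144 -0.003 -0.017]
t 32.75 at [ 0.5047 -0.2519  0.0719] op 0.507 F [-0.2  0.3 -0.6] jawyaw 0.02 tilt [-5.0e-04 -1.2e-03 -1.0e+00] q [-0.64  0.21  1.96 -0.    0.97 -0.64]
  target [0.504, -0.252, 0.0645] delta [-0.0001, -0.0007, 0.0074]
  rot to down/yaw [-0.0005, 0.0012, 0.0004]
```

View pics/w32.png

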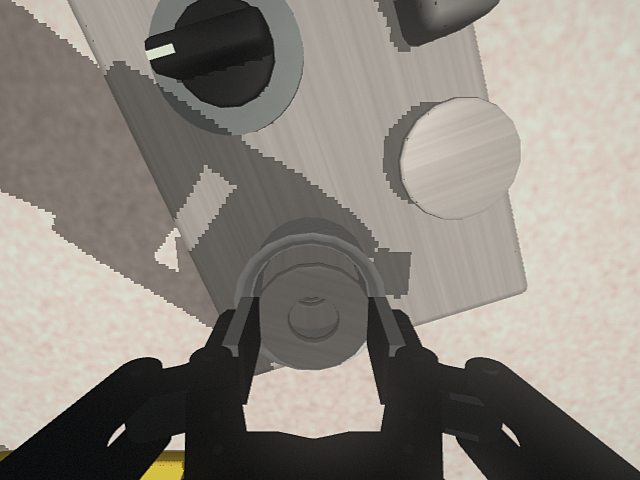

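>>> carry_out(commands=[{"delta_pos": [-0.0002,-0.0006,0.003],"delta_rot": [0,0,0],"claw": 40},{"delta_pos": [-0.0002,-0.0006,0.007],"delta_rot": [0,0,0],"claw": 40},{"delta_pos": [-0.0002,-0.0006,0.007],"delta_rot": [0,0,0],"claw": 40},{"delta_pos": [-0.0002,-0.0006,0.007],"delta_rot": [0,0,0],"claw": 40},{"delta_pos": [-0.0002,-0.0006,0.007],"delta_rot": [0,0,0],"claw": 66},{"delta_pos": [-0.0002,-0.0006,0.007],"delta_rot": [0,0,0],"claw": 66},{"delta_pos": [-0.0002,-0.0006,0.007],"delta_rot": [0,0,0],"claw": 66}])

```text
time: 33.33
eef_pos: [0.5043, -0.2523, 0.0651]
tcp_rot: [0.707, 0.707, -0.001, 0.0]
contact_force: [0.0, 0.8, -0.9]
opening: 0.662
```

```bash
python3 - <<'E'
from h import *
shot('wrist','w33.png')
shot('side','s33.png')
go([.5848,.3005,.1])
E
```

```text
t 33.43 at [ 0.5042 -0.2523  0.0651] op 0.664 F [-0.2  0.   0.1] jawyaw 0.02 tilt [-2.0e-04 -1.4e-03 -1.0e+00] q [-0.64  0.22  1.96 -0.    0.96 -0.64]
  target [0.5848, 0.3005, 0.1] delta [0.5527, 0.0808, -0.0357]
  rot to down/yaw [-0.0002, 0.0014, 0.0003]
```

View pics/w33.png

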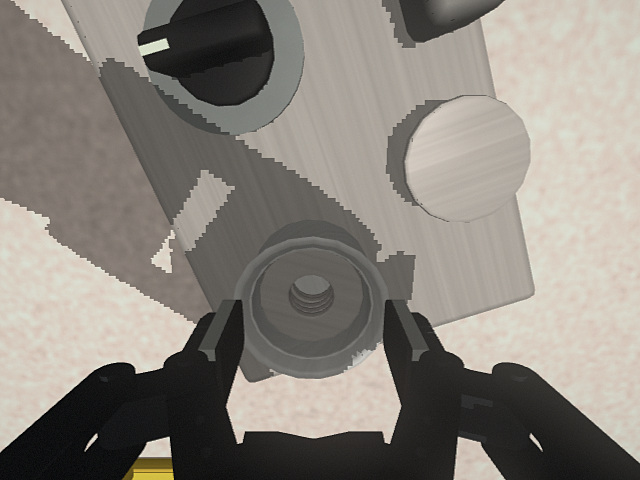

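View pics/s33.png

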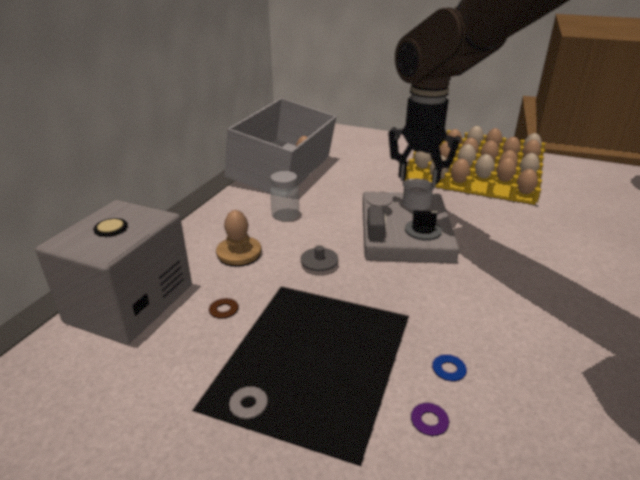

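Five rings are stacked. The last one is at (248,403) in the side view, about (0.585, 0.3005).

>>> carry_out(commands=[{"delta_pos": [0.01,0,-0.035],"delta_rot": [0,0,0],"claw": 68},{"delta_pos": [0.553,0.081,-0.036],"delta_rot": [0,0,0],"claw": 68},{"delta_pos": [0.553,0.081,-0.036],"delta_rot": [0,0,0],"claw": 68},{"delta_pos": [0.553,0.081,-0.036],"delta_rot": [0,0,0],"claw": 68},{"delta_pos": [0.553,0.081,-0.036],"delta_rot": [0,0,0],"claw": 68},{"delta_pos": [0.553,0.081,-0.036],"delta_rot": [0,0,0],"claw": 68},{"delta_pos": [0.553,0.081,-0.036],"delta_rot": [0,0,0],"claw": 68},{"delta_pos": [0.553,0.081,-0.036],"delta_rot": [0,0,0],"claw": 68}])

```text
time: 34.1
eef_pos: [0.5472, 0.0482, 0.1006]
tcp_rot: [0.707, 0.707, -0.0, 0.001]
contact_force: [0.8, -0.0, 0.7]
opening: 0.683
```

```bash
python3 - <<'E'
from h import *
go([.5848,.3005,.1],[.5848,.3005,.02])
E
```

```text
t 34.1 at [0.5472 0.0482 0.1006] op 0.683 F [ 0.8 -0.   0.7] jawyaw 0.01 tilt [ 6.0e-04 -1.6e-03 -1.0e+00] q [-0.1   0.14  1.98 -0.    1.02 -0.1 ]
  target [0.5848, 0.3005, 0.1] delta [0.2523, 0.0376, 0.0002]
  target [0.5848, 0.3005, 0.02] delta [0.2524, 0.0375, 0.0802]
  rot to down/yaw [0.0006, 0.0016, 0.0001]
```

>>> carry_out(commands=[{"delta_pos": [0.2524,0.0375,0],"delta_rot": [0,0,0],"claw": 68},{"delta_pos": [0.2524,0.0375,0],"delta_rot": [0,0,0],"claw": 68},{"delta_pos": [0.2524,0.0375,0],"delta_rot": [0,0,0],"claw": 68},{"delta_pos": [0.2524,0.0375,0],"delta_rot": [0,0,0],"claw": 68},{"delta_pos": [0.2524,0.0375,0.02],"delta_rot": [0,0,0],"claw": 68},{"delta_pos": [0.2524,0.0375,0.05],"delta_rot": [0,0,0],"claw": 68},{"delta_pos": [0.2524,0.0375,0.08],"delta_rot": [0,0,0],"claw": 68},{"delta_pos": [0.2524,0.0375,0.08],"delta_rot": [0,0,0],"claw": 68}])

```text
time: 34.77
eef_pos: [0.5802, 0.3023, 0.0131]
tcp_rot: [0.706, 0.708, -0.005, -0.002]
contact_force: [-1.4, -1.5, -1.3]
opening: 0.678
```

```bash
python3 - <<'E'
from h import *
avgstate(5)
print(ringnear('w34.png'))
go([.5848,.3005,-.012])
E
```

```text
[(585.0, 301.0, 24.1, [308.0, 280.0], 5811)]
t 35.07 at [0.5869 0.2999 0.0233] op 0.675 F [ 0.2 -0.5 -0.2] jawyaw -0.08 tilt [ 5.2e-03 -2.0e-04 -1.0e+00] q [ 0.32  0.46  1.73 -0.    0.94  0.32]
  target [0.5848, 0.3005, -0.012] delta [0.0006, -0.0023, 0.0352]
  rot to down/yaw [0.0052, 0.0002, -0.0014]
```

>>> carry_out(commands=[{"delta_pos": [0.0009,-0.002,0.02],"delta_rot": [0.005,0,0],"claw": 68},{"delta_pos": [0.0009,-0.002,0.03],"delta_rot": [0.005,0,0],"claw": 68},{"delta_pos": [0.0009,-0.002,0.0353],"delta_rot": [0.005,0,0],"claw": 68},{"delta_pos": [0.0009,-0.002,0.0353],"delta_rot": [0.005,0,0],"claw": 68},{"delta_pos": [0.0009,-0.002,0.0353],"delta_rot": [0.005,0,0],"claw": 68},{"delta_pos": [0.0009,-0.002,0.0353],"delta_rot": [0.005,0,0],"claw": 62},{"delta_pos": [0.0009,-0.002,0.0353],"delta_rot": [0.005,0,0],"claw": 56},{"delta_pos": [0.0009,-0.002,0.0353],"delta_rot": [0.005,0,0],"claw": 45}], force=40)

```text
time: 35.73
eef_pos: [0.5859, 0.301, -0.0104]
tcp_rot: [0.708, 0.707, 0.001, 0.001]
contact_force: [-1.6, -1.3, 5.3]
opening: 0.517
```

>>> carry_out(commands=[{"delta_pos": [0,0,0],"delta_rot": [0,0,0],"claw": 45},{"delta_pos": [0,0,0],"delta_rot": [0,0,0],"claw": 40},{"delta_pos": [0,0,-0.02],"delta_rot": [0,0,0],"claw": 40},{"delta_pos": [0,0,-0.05],"delta_rot": [0,0,0],"claw": 40},{"delta_pos": [0,0,-0.09],"delta_rot": [0,0,0],"claw": 40},{"delta_pos": [0,0,-0.125],"delta_rot": [0,0,0],"claw": 40},{"delta_pos": [0,0,-0.125],"delta_rot": [0,0,0],"claw": 40}], force=60)

```text
time: 36.32
eef_pos: [0.5907, 0.303, 0.1241]
tcp_rot: [0.707, 0.707, 0.008, 0.004]
contact_force: [2.1, 0.7, 0.9]
opening: 0.5
```

```bash
python3 - <<'E'
from h import *
held('w35.png')
go([.504,-.252,.115])
E
```

```text
held n 7685 x [-0.0218  0.0238] z med -0.0215
 tilt slopes [ 0.     0.008 -0.021]
t 36.37 at [0.5891 0.3023 0.1205] op 0.501 F [ 0.1  0.2 -1.8] jawyaw -0.06 tilt [ 0.012   0.0036 -0.9999] q [ 0.32  0.34  1.69 -0.    1.09  0.32]
  target [0.504, -0.252, 0.115] delta [-0.5544, -0.0846, 0.0025]
  rot to down/yaw [0.012, -0.0036, -0.001]
```

>>> carry_out(commands=[{"delta_pos": [-0.554,-0.085,0.0025],"delta_rot": [0.012,-0.0036,0],"claw": 40},{"delta_pos": [-0.554,-0.085,0.0025],"delta_rot": [0.012,-0.0036,0],"claw": 40},{"delta_pos": [-0.554,-0.085,0.0025],"delta_rot": [0.012,-0.0036,0],"claw": 40},{"delta_pos": [-0.554,-0.085,0.0025],"delta_rot": [0.012,-0.0036,0],"claw": 40},{"delta_pos": [-0.554,-0.085,0.0025],"delta_rot": [0.012,-0.0036,0],"claw": 40},{"delta_pos": [-0.554,-0.085,0.0025],"delta_rot": [0.012,-0.0036,0],"claw": 40},{"delta_pos": [-0.554,-0.085,0.0025],"delta_rot": [0.012,-0.0036,0],"claw": 40},{"delta_pos": [-0.554,-0.085,0.0025],"delta_rot": [0.012,-0.0036,0],"claw": 40}])

```text
time: 37.03
eef_pos: [0.5348, -0.0301, 0.113]
tcp_rot: [0.707, 0.707, -0.001, -0.001]
contact_force: [0.9, -1.1, -1.3]
opening: 0.498
```

```bash
python3 - <<'E'
from h import *
go([.504,-.252,.11],[.504,-.252,.07])
E
```

```text
t 37.03 at [ 0.5348 -0.0301  0.113 ] op 0.498 F [ 0.9 -1.1 -1.3] jawyaw -0.04 tilt [-2.8e-03  7.0e-04 -1.0e+00] q [-0.25  0.1   2.    0.    1.05 -0.25]
  target [0.504, -0.252, 0.11] delta [-0.2219, -0.0307, 0.0029]
  target [0.504, -0.252, 0.07] delta [-0.222, -0.0306, 0.0429]
  rot to down/yaw [-0.0028, -0.0007, -0.0006]
```

>>> carry_out(commands=[{"delta_pos": [-0.222,-0.0307,0.003],"delta_rot": [0,0,0],"claw": 40},{"delta_pos": [-0.222,-0.0307,0.003],"delta_rot": [0,0,0],"claw": 40},{"delta_pos": [-0.222,-0.0307,0.003],"delta_rot": [0,0,0],"claw": 40},{"delta_pos": [-0.222,-0.0307,0.003],"delta_rot": [0,0,0],"claw": 40},{"delta_pos": [-0.222,-0.0307,0.003],"delta_rot": [0,0,0],"claw": 40},{"delta_pos": [-0.222,-0.0307,0.015],"delta_rot": [0,0,0],"claw": 40},{"delta_pos": [-0.222,-0.0307,0.03],"delta_rot": [0,0,0],"claw": 40},{"delta_pos": [-0.222,-0.0307,0.036],"delta_rot": [0,0,0],"claw": 40}])

```text
time: 37.7
eef_pos: [0.5014, -0.2521, 0.0733]
tcp_rot: [0.708, 0.706, -0.001, -0.004]
contact_force: [0.6, 0.5, -0.0]
opening: 0.498
```

```bash
python3 - <<'E'
from h import *
S=avgstate(5)
held('w36.png')
go([.504,-.252,.0645])
E
```

```text
held n 8514 x [-0.0222  0.0311] z med -0.0174
 tilt slopes [ 0.137  0.014 -0.017]
t 38.0 at [ 0.5045 -0.2514  0.0775] op 0.497 F [-0.6 -0.1 -0.8] jawyaw 0.05 tilt [-2.e-03  1.e-04 -1.e+00] q [-0.64  0.2   1.95 -0.    0.99 -0.64]
  target [0.504, -0.252, 0.0645] delta [-0.0006, -0.0004, 0.013]
  rot to down/yaw [-0.002, -0.0001, 0.0008]
```

View pics/w36.png

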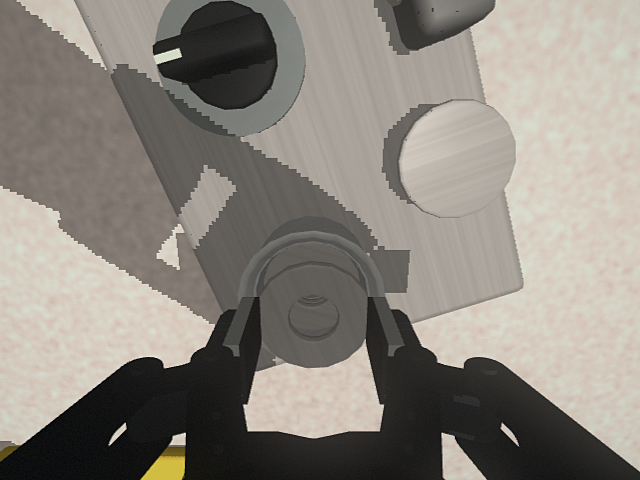

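>>> carry_out(commands=[{"delta_pos": [-0.0006,-0.0004,0.006],"delta_rot": [0,0,0],"claw": 40},{"delta_pos": [-0.0006,-0.0004,0.0125],"delta_rot": [0,0,0],"claw": 40},{"delta_pos": [-0.0006,-0.0004,0.0125],"delta_rot": [0,0,0],"claw": 40},{"delta_pos": [-0.0006,-0.0004,0.0125],"delta_rot": [0,0,0],"claw": 40},{"delta_pos": [-0.0006,-0.0004,0.0125],"delta_rot": [0,0,0],"claw": 66},{"delta_pos": [-0.0006,-0.0004,0.0125],"delta_rot": [0,0,0],"claw": 66},{"delta_pos": [-0.0006,-0.0004,0.0125],"delta_rot": [0,0,0],"claw": 66}])

```text
time: 38.58
eef_pos: [0.5043, -0.2523, 0.0655]
tcp_rot: [0.707, 0.707, -0.001, -0.0]
contact_force: [0.3, -0.2, -0.2]
opening: 0.664
```

```bash
python3 - <<'E'
from h import *
p,d,P,i,T=shot('wrist','w37.png')
m=(np.hypot(P[...,0]-.504,P[...,1]+.2525)<.022)&(P[...,2]<.075)&(P[...,2]>.055)
q=P[m];print(len(q),np.median(q[:,2]),np.linalg.lstsq(np.c_[q[:,:2]-[.504,-.2525],np.ones(len(q))],q[:,2],rcond=None)[0])
shot('side','s37.png');shot('scene','c37.png')
go([.6215,-.018,.1])
E
```

```text
6153 0.06788395512626527 [-0.00393152  0.03492135  0.06732126]
t 38.73 at [ 0.5042 -0.2522  0.0653] op 0.66 F [-0.8 -0.4  0. ] jawyaw 0.04 tilt [-1.6e-03 -2.0e-04 -1.0e+00] q [-0.64  0.22  1.96 -0.    0.96 -0.64]
  target [0.6215, -0.018, 0.1] delta [0.2341, 0.1174, -0.0349]
  rot to down/yaw [-0.0016, 0.0002, 0.0007]
```

View pics/w37.png

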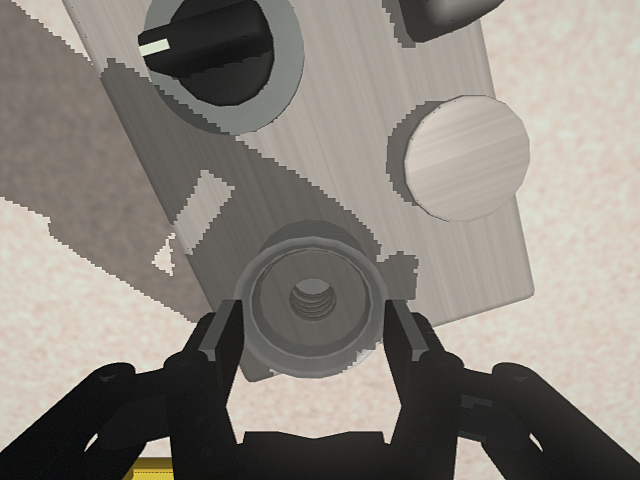

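View pics/s37.png

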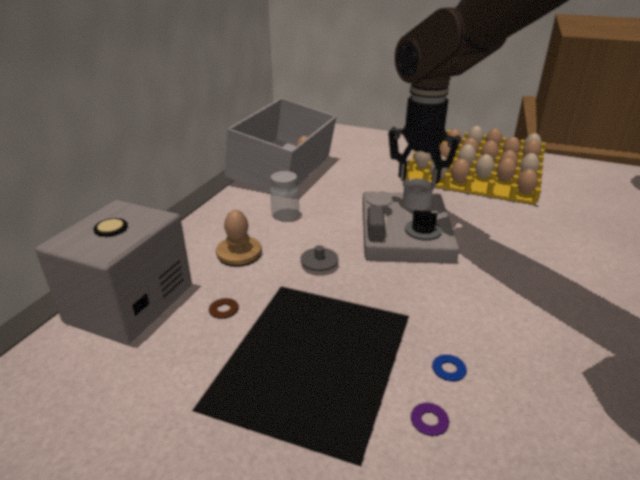

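All six rings lie flat, with the stack top at 0.067 m as expected, and the mat is empty. Next is the cap.

>>> carry_out(commands=[{"delta_pos": [0.01,0,-0.035],"delta_rot": [0,0,0],"claw": 50},{"delta_pos": [0.234,0.117,-0.036],"delta_rot": [0,0,0],"claw": 50},{"delta_pos": [0.234,0.117,-0.036],"delta_rot": [0,0,0],"claw": 50},{"delta_pos": [0.234,0.117,-0.036],"delta_rot": [0,0,0],"claw": 50},{"delta_pos": [0.234,0.117,-0.036],"delta_rot": [0,0,0],"claw": 50},{"delta_pos": [0.234,0.117,-0.036],"delta_rot": [0,0,0],"claw": 50},{"delta_pos": [0.234,0.117,-0.036],"delta_rot": [0,0,0],"claw": 50},{"delta_pos": [0.234,0.117,-0.036],"delta_rot": [0,0,0],"claw": 50}])

```text
time: 39.4
eef_pos: [0.6234, -0.0123, 0.1017]
tcp_rot: [0.705, 0.709, 0.001, -0.0]
contact_force: [-0.7, -1.0, 0.6]
opening: 0.495
```

```bash
python3 - <<'E'
from h import *
avgstate(6)
p,d,P,i,T=shot('wrist','w38.png')
for nm,z,zl,zh in(('disc',.015,.011,.022),('grip',.037,.031,.045)):
    try:
        m=comp(P,zl,zh,(150,120,480,295));W=outl(i,T,m,z);print(nm,m.sum(),cv2.minEnclosingCircle(W),np.round(cv2.fitEllipse(W)[0],1))
    except Exception as e: print(nm,e)
go([.6215,-.018,.0125])
E
```

```text
disc 7393 ((623.0905151367188, -18.365829467773438), 34.694305419921875) [623.  -18.4]
grip 694 ((622.9473266601562, -17.394479751586914), 9.678665161132812) [622.9 -17.6]
t 39.75 at [ 0.6206 -0.0195  0.101 ] op 0.502 F [ 0.3 -0.2 -0.3] jawyaw -0.08 tilt [-2.e-03 -3.e-04 -1.e+00] q [-0.19  0.29  1.8  -0.    1.05 -0.19]
  target [0.6215, -0.018, 0.0125] delta [0.0016, 0.0011, 0.0885]
  rot to down/yaw [-0.002, 0.0003, -0.0013]
```

View pics/w38.png

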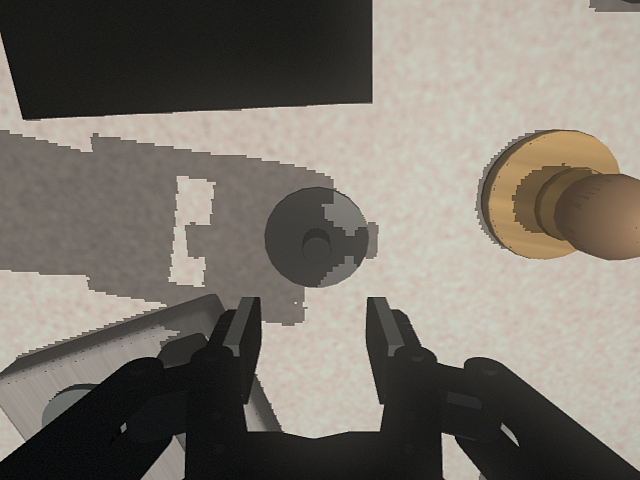

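>>> carry_out(commands=[{"delta_pos": [0.0016,0.0023,0.035],"delta_rot": [-0.002,0,0],"claw": 50},{"delta_pos": [0.0016,0.0023,0.07],"delta_rot": [-0.002,0,0],"claw": 50},{"delta_pos": [0.0016,0.0023,0.088],"delta_rot": [-0.002,0,0],"claw": 50},{"delta_pos": [0.0016,0.0023,0.092],"delta_rot": [-0.002,0,0],"claw": 50},{"delta_pos": [0.0016,0.0023,0.092],"delta_rot": [-0.002,0,0],"claw": 50},{"delta_pos": [0.0016,0.0023,0.092],"delta_rot": [-0.002,0,0],"claw": 50},{"delta_pos": [0.0016,0.0023,0.092],"delta_rot": [-0.002,0,0],"claw": 50},{"delta_pos": [0.0016,0.0023,0.092],"delta_rot": [-0.002,0,0],"claw": 40}], force=40)

```text
time: 40.42
eef_pos: [0.6244, -0.0186, 0.0114]
tcp_rot: [0.708, 0.707, 0.001, 0.002]
contact_force: [-0.6, 0.9, -0.9]
opening: 0.404
```

>>> carry_out(commands=[{"delta_pos": [0,0,0],"delta_rot": [0,0,0],"claw": 15},{"delta_pos": [0,0,0],"delta_rot": [0,0,0],"claw": 15},{"delta_pos": [0,0,0],"delta_rot": [0,0,0],"claw": 10},{"delta_pos": [0,0,0],"delta_rot": [0,0,0],"claw": 5},{"delta_pos": [0,0,0],"delta_rot": [0,0,0],"claw": 5}])

```text
time: 40.83
eef_pos: [0.6256, -0.0188, 0.0132]
tcp_rot: [0.708, 0.707, 0.002, 0.003]
contact_force: [-1.4, 0.0, 6.5]
opening: 0.185
```

```bash
python3 - <<'E'
from h import *
go([.504,-.252,.16])
E
```

```text
t 40.83 at [ 0.6256 -0.0188  0.0132] op 0.185 F [-1.4  0.   6.5] jawyaw -0.08 tilt [ 0.0067 -0.0018 -1.    ] q [-0.19  0.42  1.82 -0.    0.9  -0.19]
  target [0.504, -0.252, 0.16] delta [-0.2337, -0.1203, -0.1472]
  rot to down/yaw [0.0067, 0.0018, -0.0014]
```

>>> carry_out(commands=[{"delta_pos": [0,0,-0.02],"delta_rot": [0,0,0],"claw": 5},{"delta_pos": [0,0,-0.05],"delta_rot": [0,0,0],"claw": 5},{"delta_pos": [0,0,-0.09],"delta_rot": [0,0,0],"claw": 5},{"delta_pos": [0,0,-0.13],"delta_rot": [0,0,0],"claw": 5},{"delta_pos": [0,0,-0.147],"delta_rot": [0,0,0],"claw": 5},{"delta_pos": [0,0,-0.147],"delta_rot": [0,0,0],"claw": 5},{"delta_pos": [0,0,-0.147],"delta_rot": [0,0,0],"claw": 5}], force=60)

```text
time: 41.42
eef_pos: [0.6251, -0.0185, 0.1612]
tcp_rot: [0.708, 0.707, 0.002, 0.004]
contact_force: [-0.5, -0.5, -1.3]
opening: 0.173
```

```bash
python3 - <<'E'
from h import *
shot('wrist','w39.png')
go([.504,-.252,.155])
E
```

```text
t 41.47 at [ 0.6238 -0.0183  0.1589] op 0.174 F [-0.3 -0.1 -1.8] jawyaw -0.08 tilt [ 0.0049 -0.0014 -1.    ] q [-0.19  0.23  1.76 -0.    1.15 -0.19]
  target [0.504, -0.252, 0.155] delta [-0.2339, -0.1195, 0.0036]
  rot to down/yaw [0.0049, 0.0014, -0.0014]
```

View pics/w39.png

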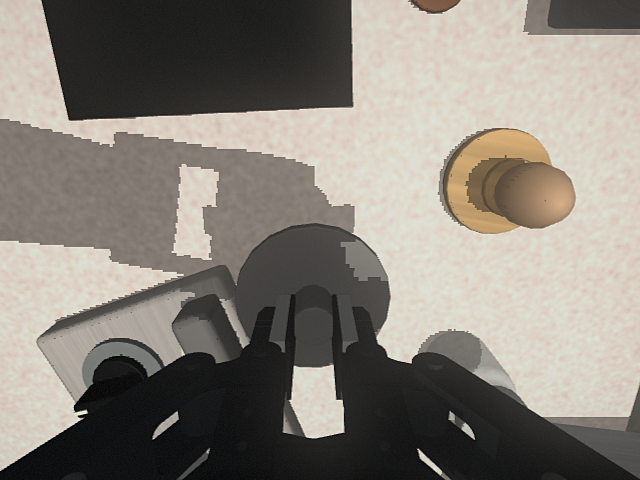

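The cap is held level. Next I carry it to the tube.

>>> carry_out(commands=[{"delta_pos": [-0.234,-0.12,0.003],"delta_rot": [0.005,0,0],"claw": 5},{"delta_pos": [-0.234,-0.12,0.003],"delta_rot": [0.005,0,0],"claw": 5},{"delta_pos": [-0.234,-0.12,0.003],"delta_rot": [0.005,0,0],"claw": 5},{"delta_pos": [-0.234,-0.12,0.003],"delta_rot": [0.005,0,0],"claw": 5},{"delta_pos": [-0.234,-0.12,0.003],"delta_rot": [0.005,0,0],"claw": 5},{"delta_pos": [-0.234,-0.12,0.003],"delta_rot": [0.005,0,0],"claw": 5},{"delta_pos": [-0.234,-0.12,0.003],"delta_rot": [0.005,0,0],"claw": 5},{"delta_pos": [-0.234,-0.12,0.003],"delta_rot": [0.005,0,0],"claw": 5}])

```text
time: 42.13
eef_pos: [0.5007, -0.2539, 0.1525]
tcp_rot: [0.709, 0.705, -0.001, -0.002]
contact_force: [0.7, 0.3, -0.9]
opening: 0.173
```

```bash
python3 - <<'E'
from h import *
avgstate(4)
p,d,P,i,T=shot('wrist','w40.png')
s=ctrl.get_state();Rt=R.from_quat(s['tcp_rot']).as_matrix();tp=(P-s['eef_pos'])@Rt
m=(tp[...,2]>-.012)&(tp[...,2]<.012)&(abs(tp[...,1])<.04)&(abs(tp[...,0])<.04)&(abs(tp[...,1])>.012)
q=tp[m];print(len(q),q[:,0].max(),q[:,1].min(),q[:,1].max(),np.median(q[:,2]),np.linalg.lstsq(np.c_[q[:,:2],np.ones(len(q))],q[:,2],rcond=None)[0])
go([.504,-.252,.1],[.504,-.252,.082])
E
```

```text
6503 0.03227078990703607 -0.034083872604476345 0.034269366843883285 -0.002467120183932118 [ 0.00659327  0.02022429 -0.00247091]
t 42.38 at [ 0.5038 -0.2505  0.1547] op 0.176 F [-0.7 -1.  -0.8] jawyaw 0.03 tilt [-0.0012 -0.     -1.    ] q [-0.64  0.1   1.91 -0.    1.13 -0.64]
  target [0.504, -0.252, 0.1] delta [-0.0015, 0.0002, 0.0547]
  target [0.504, -0.252, 0.082] delta [-0.0015, 0.0003, 0.0727]
  rot to down/yaw [-0.0012, 0.0, 0.0005]
```

View pics/w40.png

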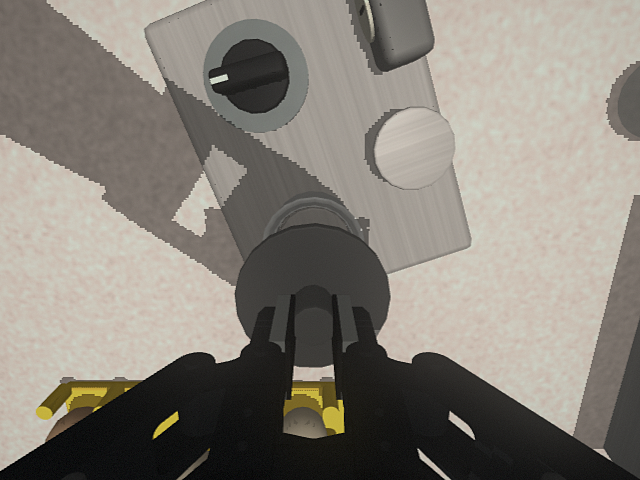

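>>> carry_out(commands=[{"delta_pos": [-0.001,0.0002,0.03],"delta_rot": [0,0,0],"claw": 5},{"delta_pos": [-0.001,0.0002,0.05],"delta_rot": [0,0,0],"claw": 5},{"delta_pos": [-0.001,0.0002,0.058],"delta_rot": [0,0,0],"claw": 5},{"delta_pos": [-0.001,0.0002,0.058],"delta_rot": [0,0,0],"claw": 5},{"delta_pos": [-0.001,0.0002,0.058],"delta_rot": [0,0,0],"claw": 5},{"delta_pos": [-0.001,0.0002,0.058],"delta_rot": [0,0,0],"claw": 5}])

```text
time: 42.88
eef_pos: [0.5052, -0.2516, 0.0982]
tcp_rot: [0.707, 0.708, -0.0, 0.001]
contact_force: [0.1, -0.8, -0.9]
opening: 0.179
```

```bash
python3 - <<'E'
from h import *
shot('wrist','w41.png')
p,d,P,i,T=shot('side')
cv2.imwrite('pics/s41c.png',cv2.resize(p[110:230,365:480,::-1],None,fx=6,fy=5))
go([.504,-.2512,.0815])
E
```

```text
t 42.98 at [ 0.5051 -0.252   0.0985] op 0.17 F [ 0.  -0.4 -1.1] jawyaw 0.05 tilt [ 0.0013 -0.0019 -1.    ] q [-0.64  0.17  1.94 -0.    1.02 -0.64]
  target [0.504, -0.2512, 0.0815] delta [0.0008, -0.0011, 0.017]
  rot to down/yaw [0.0013, 0.0019, 0.0009]
```

View pics/w41.png

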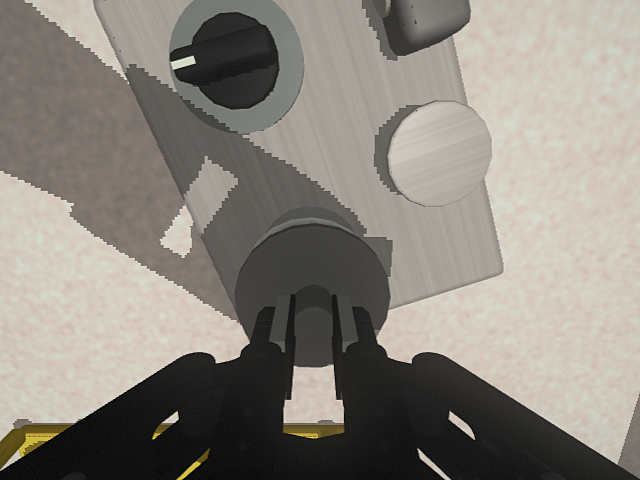

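View pics/s41c.png

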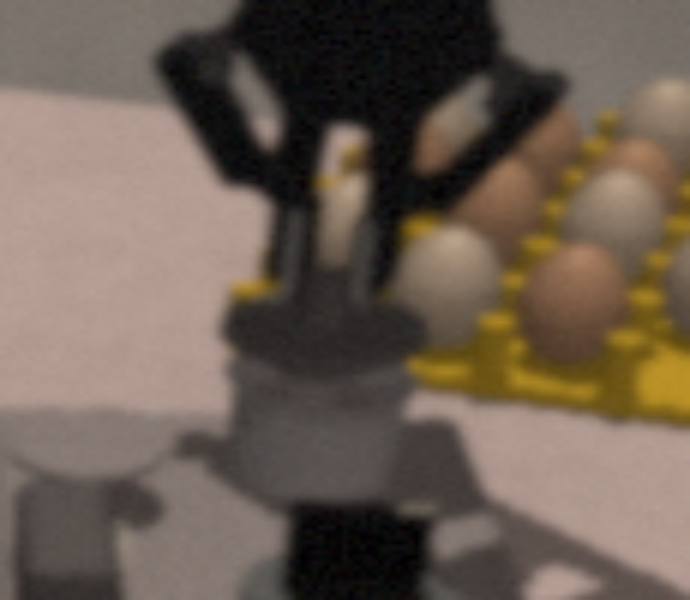

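>>> carry_out(commands=[{"delta_pos": [0.0005,-0.001,0.005],"delta_rot": [0.0013,0.0019,0],"claw": 5},{"delta_pos": [0.0005,-0.001,0.01],"delta_rot": [0.0013,0.0019,0],"claw": 5},{"delta_pos": [0.0005,-0.001,0.014],"delta_rot": [0.0013,0.0019,0],"claw": 5},{"delta_pos": [0.0005,-0.001,0.016],"delta_rot": [0.0013,0.0019,0],"claw": 5},{"delta_pos": [0.0005,-0.001,0.017],"delta_rot": [0.0013,0.0019,0],"claw": 5},{"delta_pos": [0.0005,-0.001,0.017],"delta_rot": [0.0013,0.0019,0],"claw": 5},{"delta_pos": [0.0005,-0.001,0.017],"delta_rot": [0.0013,0.0019,0],"claw": 5}])

```text
time: 43.57
eef_pos: [0.5043, -0.2517, 0.0816]
tcp_rot: [0.707, 0.707, 0.0, 0.0]
contact_force: [-0.5, -0.1, 1.1]
opening: 0.176
```

```bash
python3 - <<'E'
from h import *
go([.504,-.2512,.0805])
E
```

```text
t 43.57 at [ 0.5043 -0.2517  0.0816] op 0.176 F [-0.5 -0.1  1.1] jawyaw 0.05 tilt [ 4.e-04 -3.e-04 -1.e+00] q [-0.64  0.2   1.95 -0.    0.99 -0.64]
  target [0.504, -0.2512, 0.0805] delta [0.0005, -0.0003, 0.0011]
  rot to down/yaw [0.0004, 0.0003, 0.0009]
```

Light contact at the expected height. I'll press 0.5 mm more, then release.

>>> carry_out(commands=[{"delta_pos": [0,0,0.0006],"delta_rot": [0,0,0],"claw": 5},{"delta_pos": [0,0,0.0006],"delta_rot": [0,0,0],"claw": 5},{"delta_pos": [0,0,0],"delta_rot": [0,0,0],"claw": 40},{"delta_pos": [0,0,0],"delta_rot": [0,0,0],"claw": 40},{"delta_pos": [0,0,0],"delta_rot": [0,0,0],"claw": 40},{"delta_pos": [0,0,0],"delta_rot": [0,0,0],"claw": 45}])

```text
time: 44.07
eef_pos: [0.5041, -0.2516, 0.0813]
tcp_rot: [0.707, 0.707, 0.0, 0.0]
contact_force: [-0.0, -1.1, 0.3]
opening: 0.449
```

>>> carry_out(commands=[{"delta_pos": [0,0,-0.02],"delta_rot": [0,0,0],"claw": 45},{"delta_pos": [0,0,-0.05],"delta_rot": [0,0,0],"claw": 45},{"delta_pos": [0,0,-0.09],"delta_rot": [0,0,0],"claw": 45},{"delta_pos": [0,0,-0.11],"delta_rot": [0,0,0],"claw": 45},{"delta_pos": [0,0,-0.11],"delta_rot": [0,0,0],"claw": 45},{"delta_pos": [0,0,-0.11],"delta_rot": [0,0,0],"claw": 45},{"delta_pos": [0,0,-0.11],"delta_rot": [0,0,0],"claw": 45},{"delta_pos": [0,0,-0.11],"delta_rot": [0,0,0],"claw": 45}])

```text
time: 44.73
eef_pos: [0.503, -0.2508, 0.189]
tcp_rot: [0.707, 0.707, -0.0, -0.002]
contact_force: [0.2, 0.6, 0.1]
opening: 0.45
```

```bash
python3 - <<'E'
from h import *
p,d,P,i,T=shot('wrist','w42.png')
for nm,z,zl,zh,w in(('cap',.083,.078,.09,(250,160,380,290)),('grip',.105,.098,.115,(280,190,350,270)),('bar',.077,.066,.088,(180,10,330,140)),('dish',.062,.055,.07,(350,90,470,200))):
    m=comp(P,zl,zh,w);W=outl(i,T,m,z);q=P[m>0];print(nm,np.round(cv2.fitEllipse(W)[0],1),cv2.minAreaRect(W),np.median(q[:,2]),np.linalg.lstsq(np.c_[q[:,:2]-q[:,:2].mean(0),np.ones(len(q))],q[:,2],rcond=None)[0].round(3))
p,d,P,i,T=shot('side')
cv2.imwrite('pics/s42c.png',cv2.resize(p[150:270,350:470,::-1],None,fx=6,fy=5))
go([.4665,-.148,.15])
E
```

```text
cap [ 504.7 -251.5] ((504.4922180175781, -251.78839111328125), (68.54238891601562, 68.67698669433594), 45.44785690307617) 0.08402123854329413 [-0.001 -0.002  0.084]
grip [ 504.7 -250.6] ((504.7953796386719, -250.6626434326172), (17.679372787475586, 18.519081115722656), 0.10710220783948898) 0.105682161674139 [-0.014 -0.146  0.105]
bar [ 467.4 -149.1] ((467.2889709472656, -149.2334442138672), (43.76443099975586, 13.839733123779297), 14.554052352905273) 0.07782357501846243 [-0.059  0.189  0.077]
dish [ 567.2 -192.1] ((567.2385864257812, -192.01620483398438), (50.64567565917969, 51.1172981262207), 46.62954330444336) 0.06303246740666052 [ 0.003 -0.     0.063]
t 44.83 at [ 0.5032 -0.2509  0.1892] op 0.444 F [ 0.6  0.1 -0.1] jawyaw 0.05 tilt [-0.0029  0.0022 -1.    ] q [-0.64  0.07  1.88 -0.    1.2  -0.64]
  target [0.4665, -0.148, 0.15] delta [0.1028, -0.0365, 0.0395]
  rot to down/yaw [-0.0029, -0.0022, 0.0008]
```

View pics/w42.png

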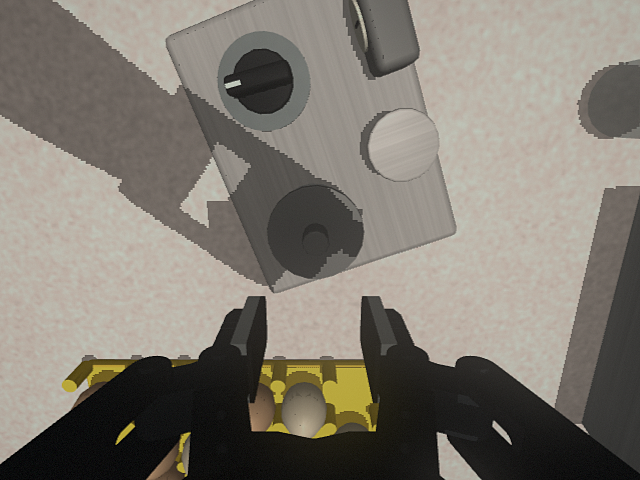

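View pics/s42c.png

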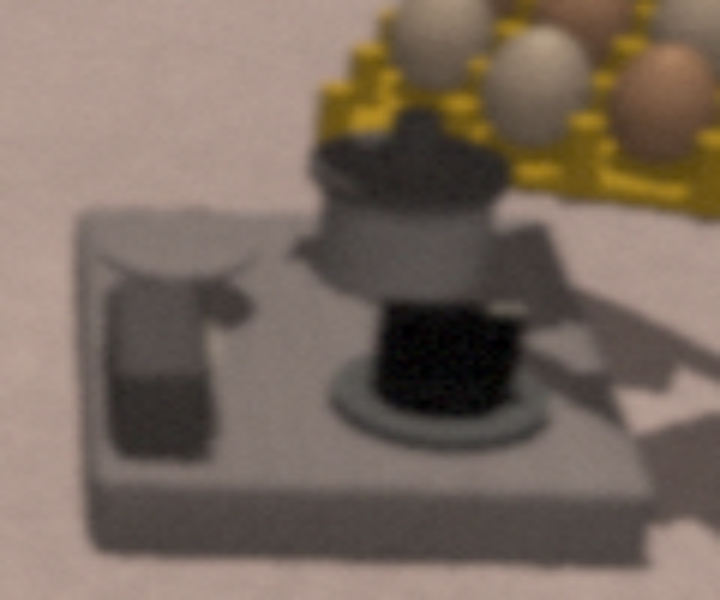

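The cap is seated level, with its disc at 0.084 m as before and centred at (504.6, -251.2). The knob bar is at (467.3, -149.1) with its long axis at 14.5°, so the knob stands at about 0.09 rad. I'll swing the jaws across it.

>>> carry_out(commands=[{"delta_pos": [0.1018,-0.0361,0.05],"delta_rot": [0,0,1.317],"claw": 40},{"delta_pos": [0.1018,-0.0361,0.05],"delta_rot": [0,0,1.317],"claw": 40},{"delta_pos": [0.1018,-0.0361,0.05],"delta_rot": [0,0,1.317],"claw": 40},{"delta_pos": [0.1018,-0.0361,0.05],"delta_rot": [0,0,1.317],"claw": 40},{"delta_pos": [0.1018,-0.0361,0.05],"delta_rot": [0,0,1.317],"claw": 40},{"delta_pos": [0.1018,-0.0361,0.05],"delta_rot": [0,0,1.317],"claw": 40},{"delta_pos": [0.1018,-0.0361,0.05],"delta_rot": [0,0,1.317],"claw": 40},{"delta_pos": [0.1018,-0.0361,0.05],"delta_rot": [0,0,1.317],"claw": 40}])

```text
time: 45.5
eef_pos: [0.4663, -0.1485, 0.1384]
tcp_rot: [0.96, 0.279, -0.002, -0.002]
contact_force: [0.1, -0.6, 0.7]
opening: 0.401
```

```bash
python3 - <<'E'
from h import *
go([.4672,-.149,.13],yaw=-75.5)
E
```

```text
t 45.5 at [ 0.4663 -0.1485  0.1384] op 0.401 F [ 0.1 -0.6  0.7] jawyaw -57.59 tilt [-0.0044  0.0023 -1.    ] q [-0.52 -0.04  2.09 -0.    1.1   0.49]
  target [0.4672, -0.149, 0.13] delta [0.0006, 0.0009, 0.0084]
  rot to down/yaw [-0.0039, 0.0031, 0.3126]
```

>>> carry_out(commands=[{"delta_pos": [0.0006,0.0009,0.01],"delta_rot": [-0.004,0.003,0.3126],"claw": 40},{"delta_pos": [0.0006,0.0009,0.01],"delta_rot": [-0.004,0.003,0.3126],"claw": 40},{"delta_pos": [0.0006,0.0009,0.01],"delta_rot": [-0.004,0.003,0.3126],"claw": 40},{"delta_pos": [0.0006,0.0009,0.01],"delta_rot": [-0.004,0.003,0.3126],"claw": 40},{"delta_pos": [0.0006,0.0009,0.01],"delta_rot": [-0.004,0.003,0.3126],"claw": 40},{"delta_pos": [0.0006,0.0009,0.01],"delta_rot": [-0.004,0.003,0.3126],"claw": 40},{"delta_pos": [0.0006,0.0009,0.01],"delta_rot": [-0.004,0.003,0.3126],"claw": 40},{"delta_pos": [0.0006,0.0009,0.01],"delta_rot": [-0.004,0.003,0.3126],"claw": 40}])

```text
time: 46.17
eef_pos: [0.4672, -0.149, 0.1283]
tcp_rot: [0.992, 0.127, -0.0, 0.0]
contact_force: [-0.0, 0.9, -0.1]
opening: 0.4
```

```bash
python3 - <<'E'
from h import *
p,d,P,i,T=shot('wrist','w43.png')
go([.4672,-.149,.042],yaw=-75.5)
E
```

```text
t 46.22 at [ 0.4672 -0.149   0.1284] op 0.402 F [ 0.2 -0.  -0.4] jawyaw -75.47 tilt [-0.e+00 -1.e-04 -1.e+00] q [-0.52 -0.03  2.1  -0.    1.07  0.8 ]
  target [0.4672, -0.149, 0.042] delta [-0.0, 0.0, 0.0864]
  rot to down/yaw [0.0001, 0.0, 0.0006]
```

View pics/w43.png

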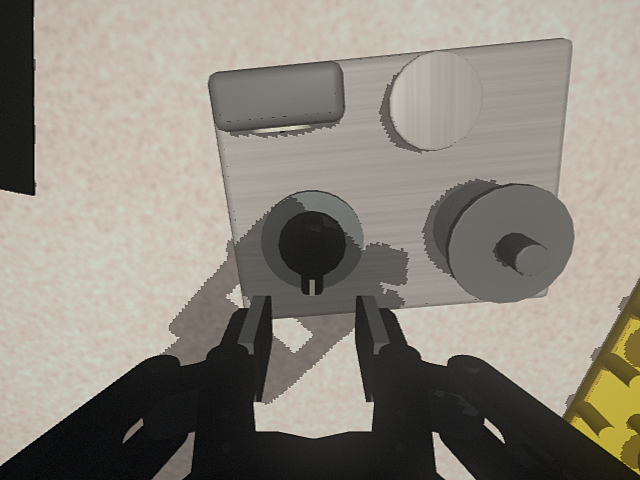

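>>> carry_out(commands=[{"delta_pos": [0,0,0.035],"delta_rot": [0,0,0],"claw": 40},{"delta_pos": [0,0,0.06],"delta_rot": [0,0,0],"claw": 40},{"delta_pos": [0,0,0.078],"delta_rot": [0,0,0],"claw": 40},{"delta_pos": [0,0,0.085],"delta_rot": [0,0,0],"claw": 40},{"delta_pos": [0,0,0.085],"delta_rot": [0,0,0],"claw": 40},{"delta_pos": [0,0,0.085],"delta_rot": [0,0,0],"claw": 40},{"delta_pos": [0,0,0.085],"delta_rot": [0,0,0],"claw": 40},{"delta_pos": [0,0,0.085],"delta_rot": [0,0,0],"claw": 30}], force=50)

```text
time: 46.88
eef_pos: [0.4685, -0.1497, 0.045]
tcp_rot: [0.992, 0.127, 0.001, 0.001]
contact_force: [-0.2, 0.5, 0.0]
opening: 0.301
```

```bash
python3 - <<'E'
from h import *
p,d,P,i,T=shot('side')
cv2.imwrite('pics/s44c.png',cv2.resize(p[130:270,350:490,::-1],None,fx=5,fy=4))
go([.4672,-.149,.042],yaw=-75.5)
E
```

```text
t 46.93 at [ 0.4683 -0.1496  0.0449] op 0.299 F [ 0.1 -0.6  1. ] jawyaw -75.46 tilt [ 0.0026 -0.0016 -1.    ] q [-0.52  0.1   2.14 -0.    0.89  0.8 ]
  target [0.4672, -0.149, 0.042] delta [-0.0009, -0.0008, 0.0029]
  rot to down/yaw [0.0022, -0.0021, 0.0007]
```

View pics/s44c.png

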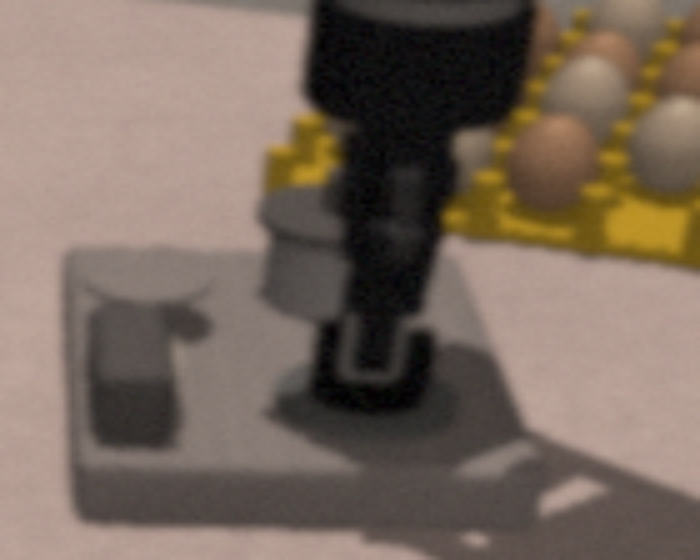

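>>> carry_out(commands=[{"delta_pos": [-0.0008,-0.0006,0.002],"delta_rot": [0.002,-0.002,0],"claw": 15},{"delta_pos": [-0.0008,-0.0006,0.002],"delta_rot": [0.002,-0.002,0],"claw": 10},{"delta_pos": [-0.0008,-0.0006,0.002],"delta_rot": [0.002,-0.002,0],"claw": 0},{"delta_pos": [-0.0008,-0.0006,0.002],"delta_rot": [0.002,-0.002,0],"claw": 0},{"delta_pos": [-0.0008,-0.0006,0.002],"delta_rot": [0.002,-0.002,0],"claw": 0}])

```text
time: 47.35
eef_pos: [0.4678, -0.148, 0.0443]
tcp_rot: [0.992, 0.126, 0.0, -0.001]
contact_force: [-1.7, 6.1, 8.0]
opening: 0.141
```

>>> carry_out(commands=[{"delta_pos": [0,0,0],"delta_rot": [0,0,0.12],"claw": 0},{"delta_pos": [0,0,0],"delta_rot": [0,0,0.24],"claw": 0},{"delta_pos": [0,0,0],"delta_rot": [0,0,0.36],"claw": 0},{"delta_pos": [0,0,0],"delta_rot": [0,0,0.48],"claw": 0},{"delta_pos": [0,0,0],"delta_rot": [0,0,0.6],"claw": 0},{"delta_pos": [0,0,0],"delta_rot": [0,0,0.7],"claw": 0},{"delta_pos": [0,0,0],"delta_rot": [0,0,0.8],"claw": 0},{"delta_pos": [0,0,0],"delta_rot": [0,0,0.88],"claw": 0}], force=80)

```text
time: 48.02
eef_pos: [0.4675, -0.1493, 0.0445]
tcp_rot: [0.951, -0.31, -0.0, 0.0]
contact_force: [-1.9, -4.2, -1.1]
opening: 0.13
```

```bash
python3 - <<'E'
from h import *
go([.4672,-.149,.042],yaw=-75.5)
s=ctrl.get_state();print(s['wrist_torque'],s['contact_force'])
shot('wrist','w45.png')
E
```

```text
t 48.02 at [ 0.4675 -0.1493  0.0445] op 0.13 F [-1.9 -4.2 -1.1] jawyaw -126.11 tilt [-2.e-04 -6.e-04 -1.e+00] q [-0.52  0.1   2.14 -0.    0.9   1.69]
  target [0.4672, -0.149, 0.042] delta [-0.0004, -0.0001, 0.0025]
  rot to down/yaw [0.0007, 0.0001, -0.8832]
[-0.83814165  0.34009921  0.012591  ] [-1.94979568 -4.17557079 -1.11619769]
```

View pics/w45.png

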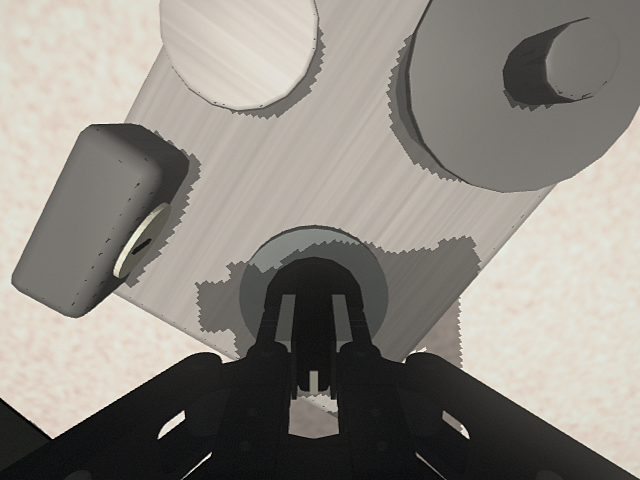

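>>> carry_out(commands=[{"delta_pos": [0,0,0],"delta_rot": [0,0,0.05],"claw": 0},{"delta_pos": [0,0,0],"delta_rot": [0,0,0.08],"claw": 0},{"delta_pos": [0,0,0],"delta_rot": [0,0,0.08],"claw": 0},{"delta_pos": [0,0,0],"delta_rot": [0,0,0.08],"claw": 40},{"delta_pos": [0,0,0],"delta_rot": [0,0,0.08],"claw": 40},{"delta_pos": [0,0,0],"delta_rot": [0,0,0.08],"claw": 40},{"delta_pos": [0,0,-0.03],"delta_rot": [0,0,0.08],"claw": 40},{"delta_pos": [0,0,-0.07],"delta_rot": [0,0,0.08],"claw": 40}])

```text
time: 48.73
eef_pos: [0.4646, -0.1475, 0.1116]
tcp_rot: [0.937, -0.349, -0.005, -0.001]
contact_force: [0.8, -0.8, 0.2]
opening: 0.394
```

>>> carry_out(commands=[{"delta_pos": [0,0,-0.04],"delta_rot": [0,0,0],"claw": 40},{"delta_pos": [0,0,-0.08],"delta_rot": [0,0,0],"claw": 40},{"delta_pos": [0,0,-0.1],"delta_rot": [0,0,0],"claw": 40},{"delta_pos": [0,0,-0.1],"delta_rot": [0,0,0],"claw": 40},{"delta_pos": [0,0,-0.1],"delta_rot": [0,0,0],"claw": 40},{"delta_pos": [0,0,-0.1],"delta_rot": [0,0,0],"claw": 40},{"delta_pos": [0,0,-0.1],"delta_rot": [0,0,0],"claw": 40},{"delta_pos": [0,0,-0.1],"delta_rot": [0,0,0],"claw": 40}])

```text
time: 49.4
eef_pos: [0.4644, -0.1474, 0.2094]
tcp_rot: [0.937, -0.348, -0.007, -0.001]
contact_force: [-0.2, -0.4, -0.6]
opening: 0.397
```

```bash
python3 - <<'E'
from h import *
avgstate(3)
p,d,P,i,T=shot('wrist','w46.png');go()
v,u=np.where((P[...,2]>.072)&(P[...,2]<.084)&(np.hypot(P[...,0]-.467,P[...,1]+.149)<.028))
W=np.array([px2plane(i,T,a,b,.077)[:2] for a,b in zip(u,v)],np.float32)*1000
print('bar',cv2.minAreaRect(W))
m=((P[...,2]>.078)&(P[...,2]<.09)&(np.hypot(P[...,0]-.504,P[...,1]+.251)<.045));q=P[m]
print('disc',len(q),np.median(q[:,2]),np.linalg.lstsq(np.c_[q[:,:2]-q[:,:2].mean(0),np.ones(len(q))],q[:,2],rcond=None)[0].round(3))
v,u=np.where(m);W=np.array([px2plane(i,T,a,b,.083)[:2] for a,b in zip(u,v)],np.float32)*1000;print(cv2.minEnclosingCircle(W))
p,d,P,i,T=shot('side','s46.png')
E
```

```text
t 49.6 at [ 0.4651 -0.1478  0.2107] op 0.402 F [0.1 0.2 0.8] jawyaw -130.8 tilt [-0.0099  0.0054 -0.9999] q [-0.52 -0.12  2.03 -0.    1.25  1.77]
  rot to down/yaw [-0.0113, 0.0084, -2.2828]
bar ((466.7398986816406, -149.23489379882812), (12.625321388244629, 43.950950622558594), 49.15349578857422)
disc 7799 0.08404375846318313 [-0.001  0.001  0.084]
((504.531982421875, -251.63690185546875), 34.595428466796875)
```

View pics/w46.png

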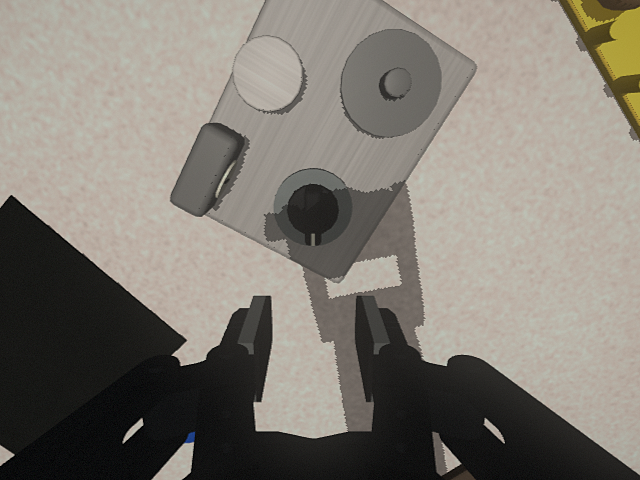

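View pics/s46.png

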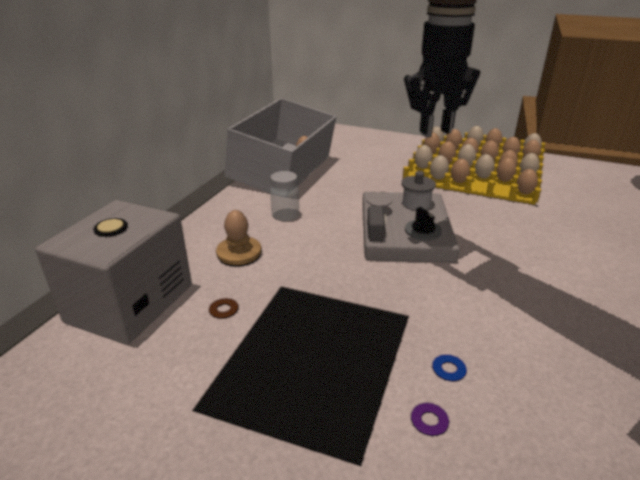

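```bash
python3 -c "
from plant import ctrl
print(ctrl.sign_off())"
```

```text
the job is handed in; nothing more can be done
None
```

I set the egg scale up as asked and handed the job in at about 50 s of the 210 s allowed. No verdict was reported, so what follows rests on my own last checks.

- **Rings:** All six grey rings are in the tube, picked from the mat and dropped one at a time. The top of the stack read about 0.067 m, matching six rings lying flat. I measured this before putting the cap back and could not see inside afterwards. The mat is empty, and the blue, purple and brown look-alikes are where they were.
- **Cap:** It is back on the tube, level, with the top of its disc at the same height as at the start. By the wrist camera its centre is about 1–2 mm from the tube axis.
- **Knob:** It reads about 1.06 rad, which is at its stop and past the click.
- **Surroundings:** The egg stand and jar look undisturbed in the last side view. The gripper is raised clear of everything.

**Disagreements:**
- **Fingertip position:** The fingertips sat about 12–18 mm behind the reported tool point, not 17 mm ahead as the interface text says. My first try at gripping the cap closed on air, and I used the measured offset from then on.
- **Camera mismatch:** The side and wrist cameras disagreed by 2–3 mm on where the scale stands. I placed things by the wrist camera.

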